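Read in the specimen jars and stack the bins over them

ROBOT

A 6-joint arm with a two-finger parallel gripper is mounted at the origin on the work surface. World frame = base frame: x ahead of the robot, y to its left, z up, the work surface at z = 0. Lengths are in mm, angles in rad, forces in N, time in s.
With the tool pointing down it reaches from about 275 to 1000 mm from the base axis. Payload 8.4 kg.
Tool frame: the origin (TCP) lies on the centre line of the jaws, within the pads' length; the fingertips stand r.tip_reach ahead of it and the grasp point (between the pads) lies 3 mm ahead of it (r.tip_reach is the distance from the TCP to the fingertips, in mm); z points along the fingers, y is the direction in which the jaws open and shut (so a half turn about z gives the same grasp; the last joint's range is limited). The gripper opens to 85 mm and grips with 20 to 120 N. Pads are 22 mm wide; open, the fingers measure 114 mm over their backs; the gripper's body (76 mm by 85 mm) begins 54 mm behind the grasp point. The pads swing forward as they close: fully open they stand 13 mm farther back than shut.
Start: joints at [-1.104, 0.353, 1.633, -0, 1.155, -0.002], TCP at [282.384, -557.573, 253.281] pointing down, gripper open.
Joint ranges: [-2.63, 2.63], [-0.92, 2.1], [0.06, 2.66], [-1.3, 4.44], [0, 2.69], [-3.02, 3.02]. Speed limits (rad/s): [2.22, 2.22, 2.79, 3.14, 3.14, 3.14].

INTERFACE

Orientations are given as [roll, pitch, yaw] about the fixed x, y, z axes, in that order (R = Rz(yaw) Ry(pitch) Rx(roll)).
In Python, from rig import sense, optics, r, nets gives the robot as it stands. The module is installed in compiled form; this text tells all that it offers.
- The arm moves only by the tool carry_out, never from a script. Its argument "increments" is a list that holds one entry, the list of rows, each a list of 6 numbers: the shift along the tool's x, y, z normalised to -1 to 1, where 1 is 40 cm, then the turn, a rotation vector about the tool's x, y, z normalised to -1 to 1, where 1 is 60 degrees. A call has 1 to 5 rows; each row is the pose to reach, as a shift and turn from the pose commanded when the call began, along the tool's axes at that moment; what a row does not reach only later rows make up. A row lasts 1/12 s, in which the tool goes at most 41.7 mm and 7.16 degrees, less where a joint would pass 70% of its speed; a pose out of reach is approached as far as the arm can. A call with a number of a shift or a turn outside -1 to 1 is refused whole. A call with a gripper value outside its range is refused whole. "hand" is the closure, from 0 (fully open) to 1 (shut), set as the call begins (left out, the last holds). The fingers move at their own pace and stop on an object; "squeeze" is the grip in N (left out, the last holds). Time passes only in rows, so rows that repeat a pose let the fingers close. It gives the time, the measured TCP pose, the force and the opening at its end, in the units of the state.
- sense(): the state, without advancing time (a new reading comes with each control period).
- optics.grab_frame(name): name is "side" or "top" or "wrist"; returns a dict with "img" (420x560x3 uint8, red, green, blue), "range_z" (420x560 float32, mm along the optical axis (not along the pixel's ray), 0 where there is no reading), "fov_y" (degrees; the focal length in pixels is half the picture's height over the tangent of half this angle, whatever the lens; pixels are square), "cx", "cy" (the principal point, pixels), "R" (3x3) and "t" (3): a world point X has camera coordinates R X + t. Camera axes: x right, y down, z forward; pixel columns grow to the right and rows downward; lengths in mm; the calibration is good to about 2 mm. A picture is of the moment at which its call begins.
- r.sign_off(): hands the job in, once; it reports no verdict.
Trained networks look in the newest picture that a camera, given by its name, has taken for a name from the list of things; names that differ only in an ending like _2 or _b are one class to them, and where a whole thing is asked for, a point or a joint stands for the part that bears it (a point fixed in the world has none). Each returns a list of dicts, best first, with "confidence" (0 to 1); they miss things now and then, are a little off and sometimes report something else, mostly with a low value. They report only what shows in the picture. A call takes as long as a camera call. They do not tell look-alikes from the thing itself.
- nets.trace(target, camera): "mask" (420x560 bool, what is visible of it).
- nets.tip_of(target, camera): "point" ([x, y, z] in mm, in world coordinates, good to about 4 mm: a listed point, or the origin of a listed thing).
The state is a dict: "clock": time; "qpos": joint angles; "qvel": joint speeds; "joint_efforts": joint torques, N m; "eef_pos": TCP position; "tcp_rot": TCP orientation; "contact_force": force on the tool from outside, world axes, zero at the start; "wrist_torque": the same for the moment, N m; "opening": opening from 0.0 (shut) to 1.0 (fully open).
Only numpy, scipy, OpenCV 4.12 (cv2) and the standard library are available. Lean on these libraries where they do the work, as an engineer would, in place of code of your own. Each camera call takes 0.05 s, during which the arm holds its last target.

TASK

Stand all the specimen jars together on the reader's strip, each with its label squarely facing the reader bar, and let go so that they are read; then stand them upright in the bottom bin on its board. After that take the three nested bins apart and stack them on the bottom bin one at a time, each turned half a turn to the bin below (grip lug over the plain end), so that each rests level on the ledges instead of nesting on the jars. Leave the other things on the bench alone.

Things in the scene. Friction and masses are not known exactly. Their poses are not given: they have to be found in the camera images.
- jar_a_mid (a point): specimen jar (may be absent): amber with a heavy base, white lid, upright cylinder, diameter 44, height 60 mm, about 0.12 kg; grip it anywhere round its side. White label with black bars on one side; a black bar on the lid runs from the centre out to the label side. Point: the jar's centre, half-way up; +z up the jar, +x out through the middle of the label
- jar_a_label (a point): point on the side of jar a at the middle of its label, 22 mm from the jar's axis along its +x, half-way up (may be absent)
- jar_b_mid (a point): specimen jar (may be absent): amber with a heavy base, white lid, upright cylinder, diameter 44, height 60 mm, about 0.12 kg; grip it anywhere round its side. White label with black bars on one side; a black bar on the lid runs from the centre out to the label side. Point: the jar's centre, half-way up; +z up the jar, +x out through the middle of the label
- jar_b_label (a point): point on the side of jar b at the middle of its label, 22 mm from the jar's axis along its +x, half-way up (may be absent)
- jar_c_mid (a point): specimen jar (may be absent): amber with a heavy base, white lid, upright cylinder, diameter 44, height 60 mm, about 0.12 kg; grip it anywhere round its side. White label with black bars on one side; a black bar on the lid runs from the centre out to the label side. Point: the jar's centre, half-way up; +z up the jar, +x out through the middle of the label
- jar_c_label (a point): point on the side of jar c at the middle of its label, 22 mm from the jar's axis along its +x, half-way up (may be absent)
- bin_a_lug (a point): loose grey stack-nest bin, lowest of the nested three, 0.15 kg. 80 mm high, floor 168 x 110, rim 190 x 132 mm. Grip lug in the middle of one end's rim: 13 mm thick along the bin, 56 wide, 22 high, top at the rim; pinch it, one finger inside the bin, one outside. Point: lug centre, 69 mm above the underside; +z up, +x outward along the bin; the bin's middle is 100.5 mm along -x
- bin_b_lug (a point): same bin, same point and axes as bin_a_lug (loose). At the start nested in bin a, facing the same way, 24 mm higher. All bins have 3 ledges, 24 x 20 mm or more, tops 10 mm below the rim: two in the corners beside the lug, one in the middle of the plain end
- bin_c_lug (a point): same bin, same point and axes as bin_a_lug (loose). At the start nested in bin b, facing the same way, 24 mm higher: the top of the pile, to be lifted straight out first
- bin_a_mid (a point): middle of bin a's underside, same axes. Floor notches under the ledges let a bin facing the same way as the one below sink in and nest, 24 mm above it. Set down turned half a turn (lug over the other's plain end, middles in line) it rests on the ledges, 70 mm above the one below, with about 8 mm of play each way
- bottom_lug (a point): the bottom bin: same kind, same point and axes as bin_a_lug, but fixed on a 10 mm aluminium board, so its lug centre is 79 mm above the bench. Inner floor: 65 mm below this point, from x = -168 to -20 mm along the middle line (y = 0), 105 mm wide; three jars fit in a row on the middle line. A bin resting on its ledges leaves 66 mm above the floor
- strip (a point): the reader, fixed: light metal strip 70 x 270 mm, top 8 mm above the bench, on a black plate, where jars stand to be read; along it a white reader bar 68 mm high, 280 long, 45 thick, its dark window facing the strip. Point: centre of the strip's top; z up, y along the strip, +x level to the bar (its face at x = 70 mm). A jar faces the reader when its +x points along this +x
- beaker: the beaker, a bystander to leave alone; origin at the centre of its underside
- reagent: the reagent bottle, a bystander to leave alone; origin at the centre of its underside
- mailer: the slide mailer, a bystander to leave alone; origin at the centre of its underside
Things that resemble listed ones, but are neither listed nor needed, are in the scene too. What is shaped like the part that bears jar_a_mid but green or red is not meant.

How it is judged:
By the outcome, as a careful person would: the job done as asked, in the order asked, and still so for the second after the job is handed in, with the robot touching nothing.
Of jar_a, jar_b, jar_c only 2 to 3 are there at a start; the rules pass over those that are not, and their reading is None.
At some moment in a run one of jar_a, jar_b, jar_c may be knocked a few centimetres aside while the robot is not near it.
Once in a run the grip may slacken for a moment while it holds something.
It also fails if it takes over 210 s, if anything falls off the work surface, if the arm or the gripper's body presses on something with over 40 N, if the wrist force passes 120 N, or if a joint passes its speed limit or range.

## Working session

There is one attempt and no reset: what is moved stays moved. The work goes in short steps, Python scripts to look and compute and a tool call to move; the robot and the scene stay as the last step left them, time stands still between calls to the robot, and variables do not carry over. Pictures are saved under pics/ and viewed, and the job is handed in when it is done.

Besides the shell and the picture viewer there is one more tool, called in YAML: its name, and indented under it one key for each argument. carry_out: Moves the arm, as the interface text tells. Its arguments: {"type":"object","properties":{"increments":{"type":"array","items":{"type":"array","items":{"type":"array","items":{"type":"number","minimum":-1,"maximum":1}}}},"hand":{"type":"number"},"squeeze":{"type":"number"}},"required":["increments"]}

```bash
mkdir -p pics; ls; cat > h.py <<'E'
import numpy as np, cv2
from rig import sense, optics, r, nets
from scipy.spatial.transform import Rotation as Rot
def grab(n,save=None):
    f=optics.grab_frame(n)
    if save: cv2.imwrite('pics/'+save+'.png',f['img'][:,:,::-1])
    return f
def cloud(f):
    H,W=f['range_z'].shape
    fl=H/2/np.tan(np.radians(f['fov_y'])/2)
    v,u=np.mgrid[:H,:W]
    z=f['range_z']
    P=np.stack([(u-f['cx'])/fl*z,(v-f['cy'])/fl*z,z],-1)
    X=(P-np.array(f['t']))@np.array(f['R'])
    X[z==0]=np.nan
    return X
E
python3 - <<'E'
from h import *
s=sense(); print({k:np.round(v,3) for k,v in s.items()}, r.tip_reach)
for n in ['side','top','wrist']:
    f=grab(n,n+'0'); print(n,f['fov_y'],f['cx'],f['cy'],np.round(f['R'],3).tolist(),np.round(f['t'],1))
E
```

```text
pics
{'clock': np.float64(0.0), 'qpos': array([-1.104,  0.354,  1.634,  0.   ,  1.155, -0.002]), 'qvel': array([-0.   , -0.001, -0.001,  0.   ,  0.001, -0.001]), 'joint_efforts': array([-2.0000e-03, -6.0525e+01, -3.4206e+01,  0.0000e+00,  1.0000e-02,
        0.0000e+00]), 'eef_pos': array([ 282.19 , -557.18 ,  252.555]), 'tcp_rot': array([-3.14 , -0.   ,  0.469]), 'contact_force': array([ 0.012, -0.022, -0.161]), 'wrist_torque': array([-0.034,  0.001,  0.055]), 'opening': np.float64(1.0)} 22.0
side 43.05445410685967 270.5261468113005 203.35668721520972 [[-0.682, -0.731, 0.022], [-0.509, 0.454, -0.731], [0.525, -0.51, -0.682]] [ 334.8  336.7 1080.9]
top 47.545363487263415 275.814762617357 212.16613800194685 [[0.027, -1.0, -0.006], [-0.997, -0.027, -0.079], [0.078, 0.008, -0.997]] [ -37.   558.1 1424.5]
wrist 60.44401616597379 282.7905868597971 203.27264092450508 [[0.451, -0.892, -0.001], [-0.861, -0.435, 0.262], [-0.234, -0.118, -0.965]] [-624.1  -33.5  377.4]
```

View pics/top0.png

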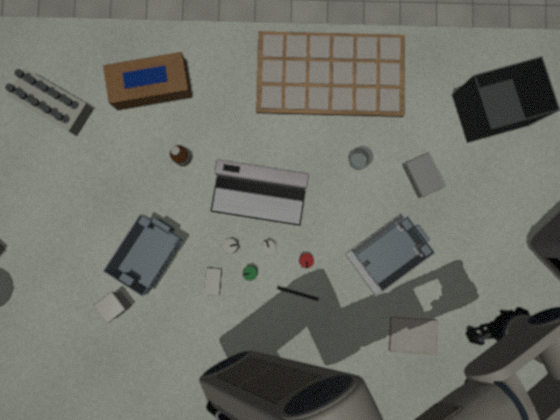

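View pics/side0.png

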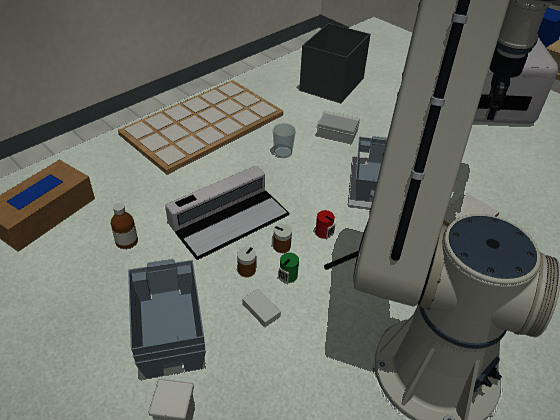

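```bash
python3 - <<'E'
from h import *
for n in ['jar_a_mid','jar_a_label','bin_a_lug','bin_b_lug','bin_c_lug','bin_a_mid','bottom_lug','strip','beaker','reagent','mailer']:
    for c in ['top','side']:
        try:
            for d in nets.tip_of(n,c): print(n,c,round(d['confidence'],2),np.round(d['point'],1))
        except Exception as e: print(n,c,e)
print(sense()['clock'])
E
```

```text
jar_a_mid top 0.68 [456.5 112.7  30.3]
jar_a_mid top 0.61 [ 415.8 -119.3   33.4]
jar_a_mid top 0.52 [376.6  50.4  29.1]
jar_a_mid side 0.96 [377.   50.7  29.9]
jar_a_mid side 0.68 [347.2 161.7   2.8]
jar_a_mid side 0.6 [453.6 114.   28.3]
jar_a_label top 0.78 [462.5  90.   29.4]
jar_a_label top 0.63 [ 393.4 -115.2   30.1]
jar_a_label top 0.62 [369.4  70.2  28.4]
jar_a_label side 0.8 [461.6  91.1  33. ]
jar_a_label side 0.69 [371.   68.7  31.7]
jar_a_label side 0.69 [ 391.5 -117.9   28.2]
bin_a_lug top 0.72 [512.1 302.2  96. ]
bin_a_lug top 0.55 [511.1 298.6  69.5]
bin_b_lug top 0.73 [506.9 300.6  94.5]
bin_b_lug top 0.72 [509.8 298.5  67.3]
bin_b_lug top 0.45 [579.9  36.4   5.3]
bin_b_lug side 0.22 [ 729.  -270.7    1. ]
bin_c_lug top 0.94 [514.  297.9 118.1]
bin_c_lug side 0.74 [506.7 302.3 116.8]
bottom_lug top 0.82 [ 507.  -448.5   80. ]
bottom_lug top 0.45 [ 7.267e+02 -2.695e+02  7.000e-01]
bottom_lug side 0.87 [ 508.6 -447.1   83.6]
strip top 0.88 [581.9  38.    5.8]
strip side 0.8 [583.6  37.9   7.7]
beaker top 0.7 [ 7.283e+02 -2.724e+02  7.000e-01]
beaker top 0.54 [454.4 111.3  31.1]
beaker side 0.86 [ 7.279e+02 -2.704e+02 -4.000e-01]
reagent top 0.6 [719.4 272.    1.4]
reagent side 0.85 [722.9 271.5  -1.3]
reagent side 0.64 [480.5   9.5  29.8]
mailer top 0.73 [349.  166.3   7. ]
mailer side 0.94 [3.472e+02 1.612e+02 3.000e-01]
1.25
```

```bash
python3 - <<'E'
from h import *
im=cv2.imread('pics/top0.png')
a=cv2.resize(im[140:310,90:330],None,fx=3.2,fy=3.2,interpolation=cv2.INTER_CUBIC); cv2.imwrite('pics/c1.png',a)
im=cv2.imread('pics/side0.png')
a=cv2.resize(im[180:400,110:350],None,fx=2.7,fy=2.7,interpolation=cv2.INTER_CUBIC); cv2.imwrite('pics/c2.png',a)
E
```

```text
(no output)
```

View pics/c1.png

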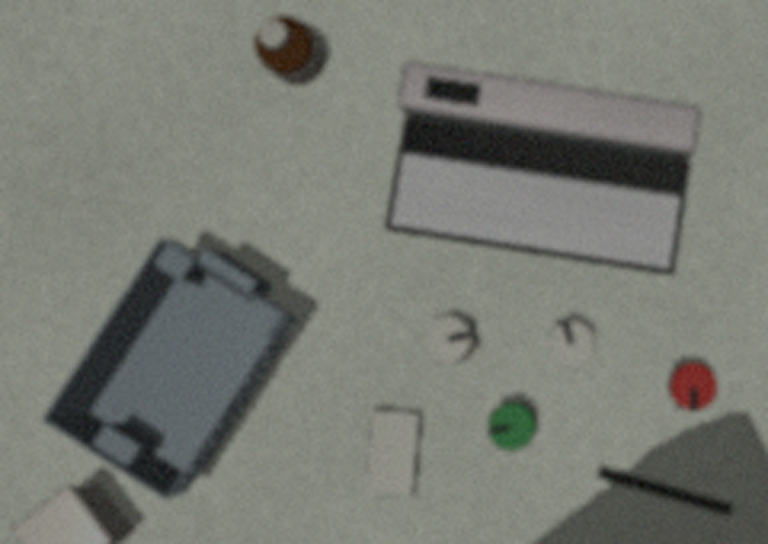

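View pics/c2.png

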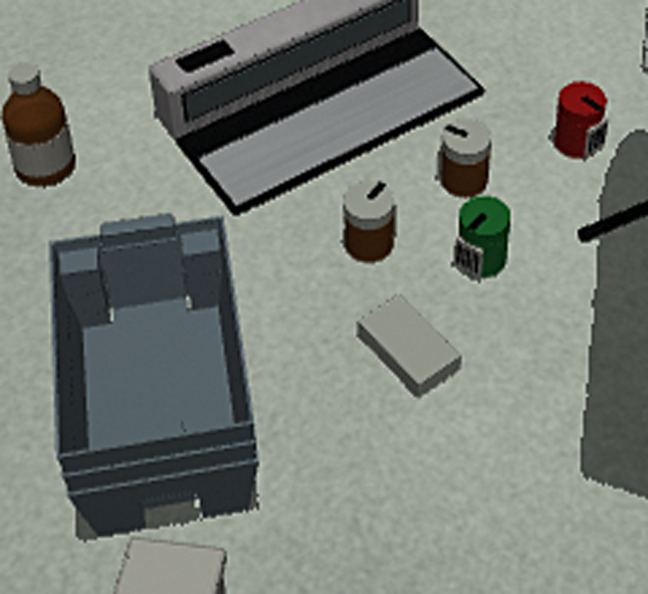

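View pics/wrist0.png

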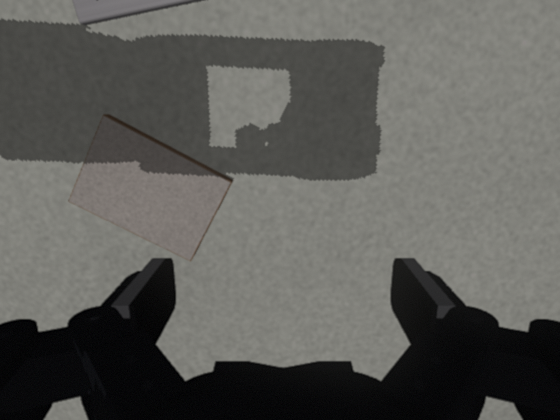

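```bash
python3 - <<'E'
from h import *
f=grab('top'); X=cloud(f)
# strip: points z 5..12 in region
def rect(m,name):
    P=X[m][:,:2].astype(np.float32)
    # largest component
    lab=cv2.connectedComponentsWithStats(m.astype(np.uint8))
    i=1+np.argmax(lab[2][1:,4]); P=X[lab[1]==i]
    rc=cv2.minAreaRect(P[:,:2].astype(np.float32)); print(name,lab[2][i],rc,'z',np.round(np.percentile(P[:,2],[5,50,95]),1)); return lab[1]==i
x,y,z=X[...,0],X[...,1],X[...,2]
reg=(x>480)&(x<760)&(y>-120)&(y<220)
rect(reg&(z>55),'bar'); rect(reg&(z>5)&(z<12),'strip')
reg=(x>330)&(x<650)&(y>200)&(y<460)
for lo,hi in [(120,140),(100,140),(80,140),(52,70)]: rect(reg&(z>lo)&(z<hi),('pile',lo))
reg=(x>330)&(x<650)&(y>-520)&(y<-200)
for lo,hi in [(83,97),(60,97),(10,30)]: rect(reg&(z>lo)&(z<hi),('bottom',lo))
for (cx,cy) in [(456,112),(457,10),(377,50),(416,-119)]:
    m=(np.hypot(x-cx,y-cy)<45)&(z>50)&(z<70); P=X[m]; c,rad=cv2.minEnclosingCircle(P[:,:2].astype(np.float32)); print('jar',c,rad,np.median(P[:,2]),len(P), P[:,:2].mean(0))
# anything else tall on bench
m=(z>12)&(x>100)&(x<1100)
n,l,st,ce=cv2.connectedComponentsWithStats(m.astype(np.uint8))
for i in range(1,n):
    if st[i,4]>30: P=X[l==i]; print(st[i],np.round(np.nanmedian(P,0)),np.round(np.nanmax(P[:,2])))
E
```

```text
bar [ 214  160   95   29 1448] ((668.9800415039062, 25.56793212890625), (279.7590637207031, 47.15839385986328), 82.61872863769531) z [60.9 67.6 72.5]
strip [ 210  177   96   51 2408] ((589.4800415039062, 35.026893615722656), (282.835205078125, 117.77753448486328), 82.49236297607422) z [ 5.5  8.4 11.5]
('pile', 120) [102 214  77  74 380] ((425.8408203125, 349.7818298339844), (134.1928253173828, 203.1338653564453), 59.527774810791016) z [120.8 126.7 132.2]
('pile', 100) [ 102  214   79   74 1029] ((425.8682861328125, 349.7369384765625), (134.27716064453125, 203.1703643798828), 59.555999755859375) z [102.2 118.6 130.8]
('pile', 80) [ 102  214   79   74 1347] ((425.7742004394531, 349.59588623046875), (134.5808563232422, 203.20765686035156), 59.527774810791016) z [ 83.7 115.4 130.4]
('pile', 52) [ 116  225   57   61 1044] ((422.03271484375, 356.36236572265625), (108.076171875, 170.66342163085938), 59.070823669433594) z [52.2 54.6 65.4]
('bottom', 83) [355 237  80  55 218] ((443.77349853515625, -365.4285888671875), (133.18338012695312, 191.41661071777344), 37.3759765625) z [83.6 88.6 93.9]
[... 1057 characters left out ...]
735. -277.   61.] 91.0
[ 403  153   43   45 1153] [ 680. -461.   49.] 60.0
[ 214  160   95   31 1625] [665.  27.  67.] 78.0
[ 530  211   30   66 1102] [ 484. -801.   83.] 179.0
[ 102  214   81   83 3659] [421. 362.  59.] 134.0
[ 352  216   83   76 2741] [ 445. -381.   19.] 97.0
[222 239  17  15 199] [453. 110.  60.] 70.0
[261 239  15  16 177] [452.  -2.  60.] 68.0
[299 254  15  15 185] [ 415. -114.   60.] 68.0
[242 266  16  15 187] [375.  51.  60.] 70.0
[204 268  17  28 411] [344. 164.  22.] 31.0
[ 94 291  37  32 698] [272. 441.  88.] 97.0
[ 414  307  146  113 9926] [ 249. -433.  652.] 761.0
[ 389  318   49   36 1037] [ 202. -443.   15.] 25.0
[ 199  351  184   69 9468] [235. -41. 720.] 892.0
```

```bash
cat >> h.py <<'E'
def go(x,y,z,yaw,show=True):
    s=sense(); R0=Rot.from_euler('xyz',s['tcp_rot']).as_matrix(); p=np.array(s['eef_pos'])
    Rt=(Rot.from_euler('z',yaw)*Rot.from_euler('x',np.pi)).as_matrix()
    d=R0.T@(np.array([x,y,z])-p); w=Rot.from_matrix(R0.T@Rt).as_rotvec()
    inc=np.round(np.r_[d/400,w/np.radians(60)],4)
    rows=max(np.linalg.norm(d)/41.7,np.degrees(np.linalg.norm(w))/7.16)
    print('INC',inc.tolist(),'rows %.1f'%rows,'dist %.0f rot %.0f'%(np.linalg.norm(d),np.degrees(np.linalg.norm(w))),'from',np.round(p,1),np.round(s['tcp_rot'],3),'q',np.round(s['qpos'],2),'t',s['clock'])
E
python3 -c "
from h import *
go(380,40,270,1.57)"
```

```text
INC [0.8927, -1.2225, -0.0418, -0.0, -0.0, -1.0516] rows 14.5 dist 606 rot 63 from [ 282.4 -557.6  253.3] [-3.142 -0.     0.469] q [-1.1   0.35  1.63  0.    1.16 -0.  ] t 1.3
```

carry_out:
  increments:
    - [[0.3, -0.4, -0.014, 0, 0, -0.35], [0.3, -0.4, -0.014, 0, 0, -0.35], [0.3, -0.4, -0.014, 0, 0, -0.35], [0.3, -0.4, -0.014, 0, 0, -0.35], [0.3, -0.4, -0.014, 0, 0, -0.35]]

```text
clock: 1.72
eef_pos: [316.9, -358.0, 258.8]
tcp_rot: [-3.141, -0.0, 0.836]
contact_force: [0.6, 0.1, 0.7]
opening: 1.003
```

```bash
python3 -c "
from h import *
go(380,40,270,1.57)"
```

```text
INC [0.844, -0.5501, -0.0273, -0.0003, -0.0006, -0.701] rows 9.7 dist 403 rot 42 from [ 316.9 -358.   258.8] [-3.141 -0.     0.836] q [-0.85  0.12  1.93  0.    1.09 -0.11] t 1.7167
```

carry_out:
  increments:
    - [[0.42, -0.275, -0.014, 0, 0, -0.35], [0.42, -0.275, -0.014, 0, 0, -0.35], [0.42, -0.275, -0.014, 0, 0, -0.35], [0.42, -0.275, -0.014, 0, 0, -0.35], [0.42, -0.275, -0.014, 0, 0, -0.35]]

```text
clock: 2.13
eef_pos: [348.0, -159.9, 264.8]
tcp_rot: [3.141, -0.0, 1.202]
contact_force: [0.2, 0.3, -0.6]
opening: 0.997
```

```bash
python3 -c "
from h import *
go(380,40,270,1.57)"
```

```text
INC [0.4951, -0.1054, -0.013, 0.0006, -0.0003, -0.351] rows 4.9 dist 203 rot 21 from [ 348.  -159.9  264.8] [ 3.141 -0.     1.202] q [-0.44 -0.06  2.1   0.    1.1  -0.07] t 2.1333
```

carry_out:
  increments:
    - [[0.495, -0.105, -0.013, 0, 0, -0.351], [0.495, -0.105, -0.013, 0, 0, -0.351], [0.495, -0.105, -0.013, 0, 0, -0.351], [0.495, -0.105, -0.013, 0, 0, -0.351], [0.495, -0.105, -0.013, 0, 0, -0.351]]

```text
clock: 2.55
eef_pos: [380.5, 40.0, 270.2]
tcp_rot: [3.14, -0.0, 1.571]
contact_force: [2.0, -0.7, -0.5]
opening: 0.998
```

```bash
python3 - <<'E'
from h import *
go(380,40,270,1.57)
grab('wrist','w1');grab('top','top1'); grab('side','side1')
for c in ['wrist','top','side']:
  for n in ['jar_a_mid','jar_a_label','strip']:
    for d in nets.tip_of(n,c): print(n,c,round(d['confidence'],2),np.round(d['point'],1))
f=optics.grab_frame('wrist'); X=cloud(f);x,y,z=X[...,0],X[...,1],X[...,2]
m=(z>50)&(z<70)
n,l,st,ce=cv2.connectedComponentsWithStats(m.astype(np.uint8))
for i in range(1,n):
    if st[i,4]>100: P=X[l==i]; c,rad=cv2.minEnclosingCircle(P[:,:2].astype(np.float32)); print(st[i],np.round(c),round(rad,1),np.round(np.nanmedian(P,0)),np.round(np.nanmax(P[:,2])))
E
```

```text
INC [-0.0001, -0.0012, 0.0006, 0.0013, -0.0004, 0.0005] rows 0.0 dist 1 rot 0 from [380.5  40.  270.2] [ 3.14  -0.     1.571] q [ 0.1  -0.06  2.09  0.    1.11  0.1 ] t 2.55
jar_a_mid wrist 0.9 [ 420.3 -117.6   31. ]
jar_a_mid wrist 0.58 [377.1  50.4  35. ]
jar_a_mid wrist 0.57 [455.5 107.4  33.7]
jar_a_label wrist 0.85 [ 393.  -115.6   29.1]
jar_a_label wrist 0.77 [374.6  70.5  30.5]
jar_a_label wrist 0.57 [458.8  88.1  31.9]
strip wrist 0.74 [582.   37.9   8.4]
jar_a_mid top 0.68 [456.1 113.8  32.8]
jar_a_mid top 0.44 [ 415.5 -116.8   32.8]
jar_a_label top 0.78 [458.   91.8  27. ]
jar_a_label top 0.5 [ 396.  -113.3   29. ]
strip top 0.61 [580.8  38.1   7.1]
jar_a_mid side 0.96 [ 417.6 -117.1   31.8]
jar_a_mid side 0.93 [456.  112.5  28.6]
jar_a_mid side 0.58 [377.3  50.4  30.2]
jar_a_label side 0.95 [465.4  91.   34.6]
jar_a_label side 0.9 [ 393.4 -116.4   28.1]
jar_a_label side 0.87 [370.7  67.1  27.9]
strip side 0.85 [583.7  39.1  10.7]
[ 341   69   50   52 2035] [454. 112.] 21.9 [453. 112.  59.] 62.0
[ 255  141   47   47 1740] [376.  50.] 21.9 [376.  51.  59.] 62.0
[ 520  190   40  132 2832] [644. -44.] 67.5 [641. -65.  63.] 70.0
[ 335  195   46   46 1627] [452.  -3.] 22.0 [452.  -1.  59.] 62.0
[ 298  299   42   42 1356] [ 417. -115.] 22.3 [ 416. -112.   59.] 62.0
```

View pics/w1.png

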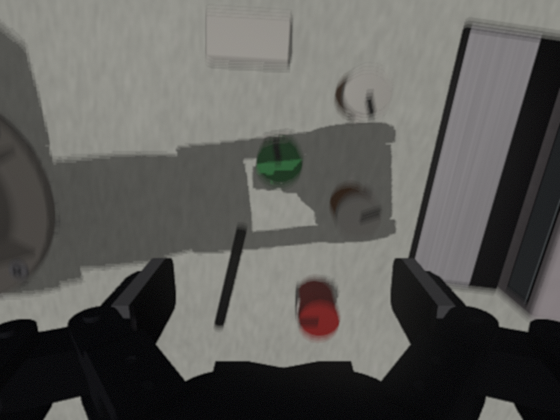

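View pics/top1.png

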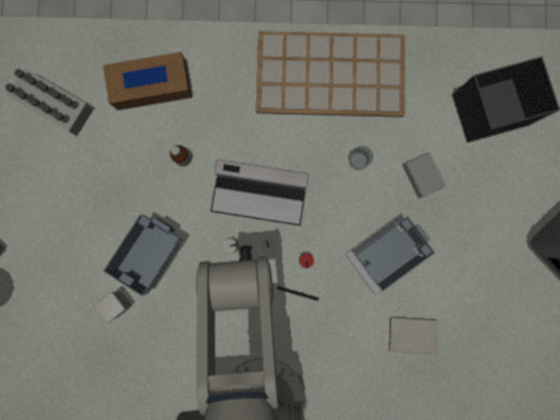

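```bash
cat >> h.py <<'E'
def rectify(f,c,half=32,z=60,px=10):
    fl=210/np.tan(np.radians(f['fov_y'])/2); N=int(2*half*px)
    g=np.linspace(-half,half,N)
    # picture: right=+x, up=+y
    gx,gy=np.meshgrid(c[0]+g,c[1]-g); W=np.stack([gx,gy,np.full_like(gx,z)],-1)
    C=W@np.array(f['R']).T+np.array(f['t'])
    u=(C[...,0]/C[...,2]*fl+f['cx']).astype(np.float32); v=(C[...,1]/C[...,2]*fl+f['cy']).astype(np.float32)
    return cv2.remap(f['img'][:,:,::-1].copy(),u,v,cv2.INTER_LINEAR)
E
python3 - <<'E'
from h import *
f=grab('wrist'); s=grab('side')
ims=[np.hstack([rectify(q,c,px=4.5) for c in [(452.8,112),(451.5,-2),(416,-115)]]) for q in (f,s)]
o=np.vstack(ims); o=np.clip(o.astype(float)*1.6,0,255).astype(np.uint8);cv2.imwrite('pics/lids.png',o); print(o.shape, sense()['clock'])
go(452.8,112,150,1.57)
E
```

```text
(576, 864, 3) 3.3
INC [0.1874, 0.1803, 0.2992, -0.0, 0.0, -0.0014] rows 3.8 dist 159 rot 0 from [380.5  37.2 269.7] [-3.142  0.     1.568] q [ 0.09 -0.06  2.09 -0.    1.11  0.1 ] t 3.3
```

View pics/lids.png

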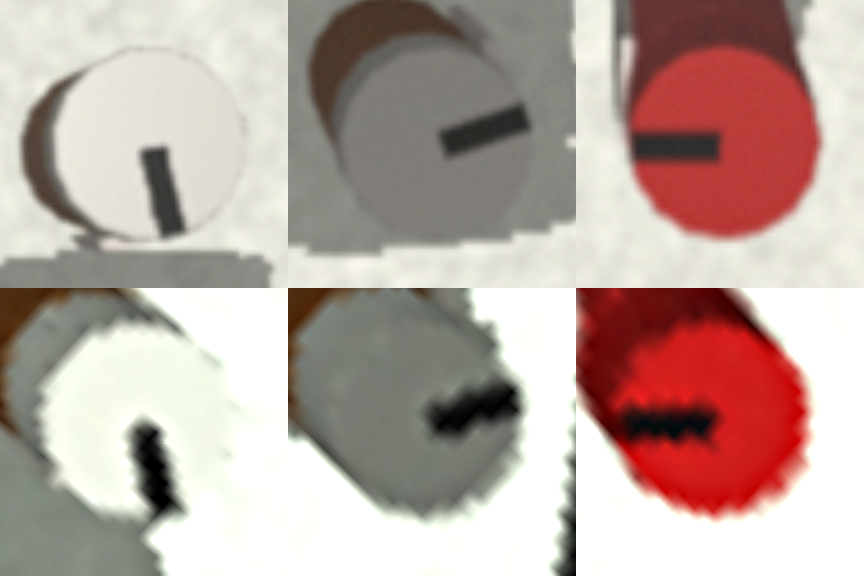

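```bash
cat >> h.py <<'E'
def lid(f,c,z=60,thr=0.5,half=32,px=10):
    "returns lid centre and label angle (deg) from the picture"
    for _ in range(2):
        im=rectify(f,c,half,z,px).astype(float); g=im.mean(2)
        N=g.shape[0]; q=(np.arange(N)-N/2+.5)/px; XX,YY=np.meshgrid(q,-q)
        inner=np.hypot(XX,YY)<20
        med=np.median(g[inner]); dark=(g<med*thr)&inner
        n,l,st,ce=cv2.connectedComponentsWithStats(dark.astype(np.uint8))
        i=1+np.argmax(st[1:,4]); m=l==i
        P=np.c_[XX[m],YY[m]]; mu=P.mean(0); w,V=np.linalg.eigh(np.cov((P-mu).T)); a=V[:,1]
        if a@mu<0:a=-a
        ext=(P-mu)@a
        # bright disc centre: red-insensitive saturation-free: use g>0.8 med connected
        L=(np.abs(g-med)<0.25*med)|m
    return np.degrees(np.arctan2(a[1],a[0])), np.array(c)+mu+a*ext.min(), ext.max()-ext.min(), st[i,4]/px**2
E
python3 - <<'E'
from h import *
f=grab('wrist'); s=grab('side')
for q in (f,s):
  for c in [(454,112),(452,-2.4)]: print(lid(q,c))
# bar & strip orientation from wrist cloud / image: plate edge
X=cloud(f);x,y,z=X[...,0],X[...,1],X[...,2]
im=f['img'].astype(int); print(im[100,500],im[100,540])
m=(x>500)&(z>4)&(z<13)&(x<640)
g=im.mean(2)
bright=m&(g>110); P=X[bright]; print(len(P))
# left (low x) edge of bright strip per row
E=[]; 
for v in range(20,280,4):
    r_=np.where(bright[v])[0]
    if len(r_)>10: E.append(np.r_[X[v,r_[3]][:2],X[v,r_[-3]][:2],v])
E=np.array(E); print(np.round(E[::8],1))
for k in (0,2):
    p=np.polyfit(E[:,k+1],E[:,k],1); res=E[:,k]-np.polyval(p,E[:,k+1]); k2=abs(res)<3; p=np.polyfit(E[k2,k+1],E[k2,k],1); print(p,np.degrees(np.arctan(p[0])),k2.sum())
E
```

```text
(np.float64(-76.23962255675858), array([454.74327962, 110.69324466]), np.float64(18.55177508340236), np.float64(96.06))
(np.float64(19.131954000221636), array([454.41196156,  -2.09340031]), np.float64(17.61296794326472), np.float64(85.7))
(np.float64(-76.29390786771089), array([452.48755062, 113.61038081]), np.float64(21.50618811617091), np.float64(134.27))
(np.float64(18.713787787305296), array([ 4.51498235e+02, -3.92390746e-01]), np.float64(19.670057498309625), np.float64(132.22))
[128 125 128] [17 17 17]
15821
[[565.5 171.7 581.4 171.8  32. ]
 [562.5 142.6 626.9 142.5  64. ]
 [558.2 112.1 621.7 112.   96. ]
 [554.1  80.3 617.5  80.1 128. ]
 [550.   47.1 612.9  46.8 160. ]
 [546.2  11.8 608.4  12.  192. ]
 [540.9 -24.6 604.1 -25.3 224. ]
 [535.5 -63.  598.8 -63.6 256. ]]
[1.16408858e-01 5.45088241e+02] 6.639851597671025 49
[1.33402887e-01 6.06761172e+02] 7.598558879785177 50
```

```bash
python3 -c "
from h import *
go(453.7,112,140,1.79)"
```

```text
INC [0.1869, 0.1826, 0.3242, 0.0, 0.0, -0.2111] rows 4.0 dist 167 rot 13 from [380.5  37.4 269.7] [3.142 0.    1.569] q [ 0.09 -0.06  2.09 -0.    1.11  0.1 ] t 3.4
```

carry_out:
  increments:
    - [[0.187, 0.183, 0.324, 0, 0, -0.211], [0.187, 0.183, 0.324, 0, 0, -0.211], [0.187, 0.183, 0.324, 0, 0, -0.211], [0.187, 0.183, 0.324, 0, 0, -0.211], [0.187, 0.183, 0.324, 0, 0, -0.211]]

```text
clock: 3.82
eef_pos: [453.7, 114.0, 133.7]
tcp_rot: [-3.134, -0.0, 1.791]
contact_force: [-1.7, 0.1, -0.6]
opening: 1.002
```

```bash
python3 - <<'E'
from h import *
f=grab('wrist','w2')
X=cloud(f);x,y,z=X[...,0],X[...,1],X[...,2]
m=(z>50)&(z<70)&(np.hypot(x-454,y-112)<45)
P=X[m]; print(cv2.minEnclosingCircle(P[:,:2].astype(np.float32)),len(P)); print(lid(f,(454,112)))
go(453.7,112,36,1.79)
E
```

```text
((454.4209899902344, 112.32987976074219), 22.02680778503418) 4457
(np.float64(-76.17540256927468), array([454.25440044, 110.45578828]), np.float64(18.43741963344509), np.float64(92.01))
INC [-0.0029, 0.0035, 0.2505, -0.007, 0.0001, 0.002] rows 2.4 dist 100 rot 0 from [452.8 113.  136.2] [-3.134  0.     1.792] q [0.24 0.27 2.06 0.   0.81 0.02] t 3.8667
```

View pics/w2.png

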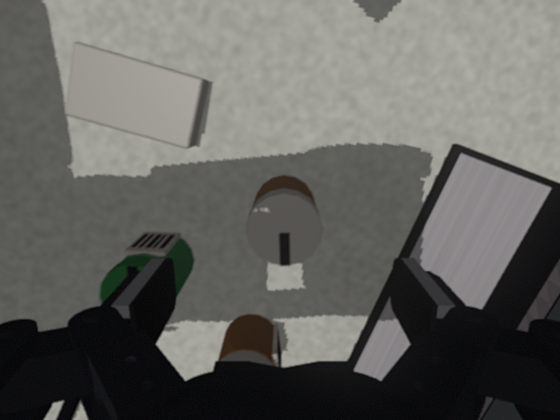

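carry_out:
  increments:
    - [[-0.001, 0.006, 0.25, -0.007, 0, 0], [-0.001, 0.006, 0.25, -0.007, 0, 0], [-0.001, 0.006, 0.25, -0.007, 0, 0], [-0.001, 0.006, 0.25, -0.007, 0, 0]]

```text
clock: 4.2
eef_pos: [454.1, 111.5, 38.3]
tcp_rot: [3.139, 0.0, 1.79]
contact_force: [-1.2, 0.1, -0.0]
opening: 0.999
```

carry_out:
  increments:
    - [[0, 0, 0, 0, 0, 0], [0, 0, 0, 0, 0, 0], [0, 0, 0, 0, 0, 0], [0, 0, 0, 0, 0, 0], [0, 0, 0, 0, 0, 0]]
  hand: 1
  squeeze: 50

```text
clock: 4.62
eef_pos: [457.3, 112.6, 42.3]
tcp_rot: [3.131, 0.0, 1.79]
contact_force: [-2.1, -1.6, 15.6]
opening: 0.5
```

carry_out:
  increments:
    - [[0, 0, 0, 0, 0, 0], [0, 0, 0, 0, 0, 0], [0, 0, 0, 0, 0, 0], [0, 0, 0, 0, 0, 0], [0, 0, 0, 0, 0, 0]]

```text
clock: 5.03
eef_pos: [457.3, 112.6, 42.3]
tcp_rot: [3.131, 0.0, 1.79]
contact_force: [-2.6, -2.0, 14.1]
opening: 0.5
```

```bash
python3 - <<'E'
from h import *
f=grab('wrist','w3'); print(lid(f,(454,112)))
go(588.5,92.5,120,2.998)
E
```

```text
(np.float64(-98.80116442252397), array([460.05754556, 112.48690013]), np.float64(21.407425120055535), np.float64(138.74))
INC [-0.1204, 0.3111, -0.1913, 0.0084, 0.0058, -1.1531] rows 9.7 dist 154 rot 69 from [457.3 112.6  42.2] [3.132 0.    1.79 ] q [ 0.24  0.44  2.11 -0.    0.58  0.02] t 5.0833
```

View pics/w3.png

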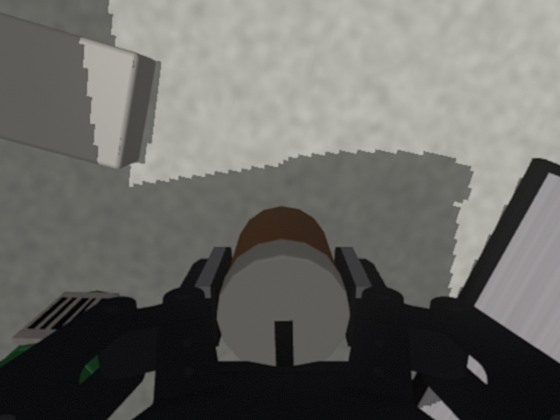

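carry_out:
  increments:
    - [[0, 0, -0.1, 0, 0, 0], [0, 0, -0.2, 0, 0, 0], [0, 0, -0.2, 0, 0, -0.05], [0, 0, -0.2, 0, 0, -0.2], [0, 0, -0.2, 0, 0, -0.3]]

```text
clock: 5.5
eef_pos: [456.6, 112.5, 122.3]
tcp_rot: [3.131, 0.003, 2.098]
contact_force: [-0.1, -0.5, -0.7]
opening: 0.503
```

```bash
python3 - <<'E'
from h import *
go(588.5,92.5,120,3.013)
print(sense()['opening'])
E
```

```text
INC [-0.2091, 0.2596, 0.0093, 0.0082, 0.0077, -0.8733] rows 7.3 dist 133 rot 52 from [456.6 112.5 122.3] [3.131e+00 3.000e-03 2.098e+00] q [ 0.24  0.29  2.08 -0.    0.76 -0.29] t 5.5
0.5030857528706244
```

carry_out:
  increments:
    - [[-0.105, 0.13, 0, 0.008, 0.008, -0.5], [-0.105, 0.13, 0, 0.008, 0.008, -0.5], [-0.209, 0.26, 0.009, 0.008, 0.008, -0.6], [-0.209, 0.26, 0.009, 0.008, 0.008, -0.6], [-0.209, 0.26, 0.009, 0.008, 0.008, -0.6]]

```text
clock: 5.92
eef_pos: [593.5, 91.1, 119.3]
tcp_rot: [3.139, 0.002, 2.723]
contact_force: [-0.7, 0.6, -0.9]
opening: 0.504
```

```bash
python3 - <<'E'
from h import *
go(588.5,92.5,80,3.013)
E
```

```text
INC [0.013, -0.0021, 0.0983, 0.0022, 0.002, -0.2771] rows 2.3 dist 40 rot 17 from [593.5  91.1 119.3] [3.139e+00 2.000e-03 2.723e+00] q [ 0.15  0.47  1.8   0.    0.87 -1.  ] t 5.9167
```

carry_out:
  increments:
    - [[0.013, -0.002, 0.1, 0.002, 0.002, -0.277], [0.013, -0.002, 0.1, 0.002, 0.002, -0.277], [0.013, -0.002, 0.1, 0.002, 0.002, -0.277], [0.013, -0.002, 0.1, 0.002, 0.002, -0.277], [0.013, -0.002, 0.1, 0.002, 0.002, -0.277]]

```text
clock: 6.33
eef_pos: [582.8, 93.2, 78.5]
tcp_rot: [-3.141, -0.005, 3.006]
contact_force: [-0.3, -0.2, -1.1]
opening: 0.506
```

```bash
python3 - <<'E'
from h import *
f=grab('wrist','w4'); grab('top','t4')
go(588.5,92.5,52,3.013)
E
```

```text
INC [-0.0147, 0.0002, 0.066, -0.0008, -0.0051, -0.0067] rows 0.6 dist 27 rot 1 from [582.8  93.2  78.4] [-3.141 -0.005  3.006] q [ 0.16  0.52  1.83  0.    0.8  -1.28] t 6.4333
```

View pics/w4.png

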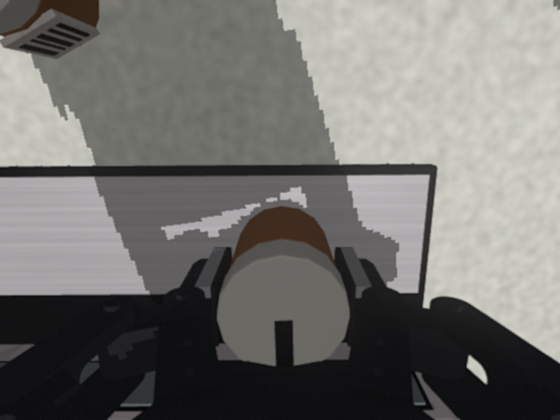

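carry_out:
  increments:
    - [[-0.014, 0, 0.04, -0.001, -0.005, -0.005], [-0.014, 0, 0.06, -0.001, -0.005, -0.005], [-0.014, 0, 0.067, -0.001, -0.005, -0.005], [-0.014, 0, 0.067, -0.001, -0.005, -0.005], [-0.014, 0, 0.067, -0.001, -0.005, -0.005]]

```text
clock: 6.85
eef_pos: [587.5, 92.4, 50.8]
tcp_rot: [-3.141, -0.002, 3.012]
contact_force: [0.0, -0.8, -1.3]
opening: 0.503
```

```bash
python3 - <<'E'
from h import *
go(588.5,92.5,50.5,3.013); print(sense()['contact_force'])
E
```

```text
INC [-0.0025, 0.0006, 0.0006, -0.0003, -0.0019, -0.0006] rows 0.0 dist 1 rot 0 from [587.5  92.4  50.8] [-3.141e+00 -2.000e-03  3.012e+00] q [ 0.15  0.56  1.83  0.    0.75 -1.29] t 6.85
[ 0.04172179 -0.79081157 -1.2578201 ]
```

carry_out:
  increments:
    - [[0, 0, 0.006, 0, 0, 0], [0, 0, 0.006, 0, 0, 0]]

```text
clock: 7.02
eef_pos: [587.8, 92.4, 50.3]
tcp_rot: [-3.141, -0.002, 3.013]
contact_force: [-8.1, -1.9, 22.3]
opening: 0.504
```

carry_out:
  increments:
    - [[0, 0, -0.004, 0, 0, 0], [0, 0, -0.004, 0, 0, 0]]

```text
clock: 7.18
eef_pos: [587.9, 92.4, 50.5]
tcp_rot: [3.142, -0.001, 3.013]
contact_force: [0.5, 0.4, -0.6]
opening: 0.503
```

carry_out:
  increments:
    - [[0, 0, 0, 0, 0, 0], [0, 0, 0, 0, 0, 0], [0, 0, 0, 0, 0, 0], [0, 0, -0.05, 0, 0, 0], [0, 0, -0.15, 0, 0, 0]]
  hand: 0.25

```text
clock: 7.6
eef_pos: [584.5, 91.9, 106.0]
tcp_rot: [-3.139, -0.01, 3.013]
contact_force: [0.8, 0.8, 0.3]
opening: 0.748
```

```bash
python3 - <<'E'
from h import *
f=grab('wrist','w5')
print(lid(f,(588,92.4),z=68)); print(sense()['opening'])
go(588,92,150,3.013)
E
```

```text
(np.float64(-5.8678701637422925), array([593.42041821,  91.70819669]), np.float64(14.52350043595711), np.float64(81.48))
0.7478468377516159
INC [0.0042, -0.0023, -0.0854, 0.0008, 0.0021, -0.0001] rows 0.8 dist 34 rot 0 from [589.9  92.7 115.9] [3.141e+00 2.000e-03 3.013e+00] q [ 0.15  0.47  1.8   0.    0.87 -1.29] t 7.65
```

View pics/w5.png

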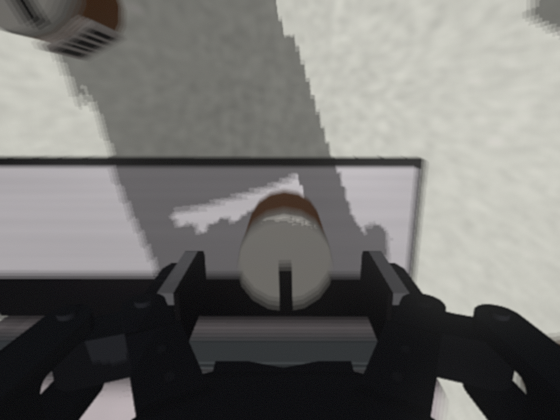

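```bash
python3 - <<'E'
from h import *
go(452.5,-2.2,140,3.475)
E
```

```text
INC [0.31, -0.2793, -0.0613, 0.0003, 0.0023, -0.4413] rows 4.0 dist 169 rot 26 from [589.9  92.7 115.9] [3.141e+00 2.000e-03 3.013e+00] q [ 0.15  0.47  1.8   0.    0.87 -1.29] t 7.65
```

carry_out:
  increments:
    - [[0.0, 0, -0.06, 0, 0, 0], [0.31, -0.28, -0.06, 0, 0.002, -0.441], [0.31, -0.28, -0.06, 0, 0.002, -0.441], [0.31, -0.28, -0.06, 0, 0.002, -0.441], [0.31, -0.28, -0.06, 0, 0.002, -0.441]]
  hand: 0

```text
clock: 8.07
eef_pos: [449.3, -3.2, 134.0]
tcp_rot: [3.141, -0.003, -2.801]
contact_force: [1.3, -2.1, 0.3]
opening: 1.0
```

carry_out:
  increments:
    - [[0, 0, 0, 0, 0, 0], [0, 0, 0, 0, 0, 0]]

```text
clock: 8.23
eef_pos: [449.2, -3.4, 134.1]
tcp_rot: [3.14, -0.004, -2.811]
contact_force: [-0.2, 1.0, 0.3]
opening: 1.002
```

```bash
python3 - <<'E'
from h import *
f=grab('wrist','w6')
X=cloud(f);x,y,z=X[...,0],X[...,1],X[...,2]
m=(z>50)&(z<70)&(np.hypot(x-452,y+2)<45)
P=X[m]; print(cv2.minEnclosingCircle(P[:,:2].astype(np.float32)),len(P)); print(lid(f,(452.5,-2.2)))
go(452.5,-2.2,36,3.475)
E
```

```text
((452.8880310058594, -2.619344711303711), 21.969091415405273) 4412
(np.float64(18.78577735144378), array([454.93956764,  -1.90129197]), np.float64(17.583483218927498), np.float64(92.59))
INC [-0.0042, 0.0004, 0.246, 0.0006, -0.0021, -0.0022] rows 2.4 dist 98 rot 0 from [451.2  -2.9 134.4] [ 3.141e+00 -2.000e-03 -2.811e+00] q [-0.01  0.25  2.1  -0.    0.79 -1.91] t 8.2833
```

View pics/w6.png

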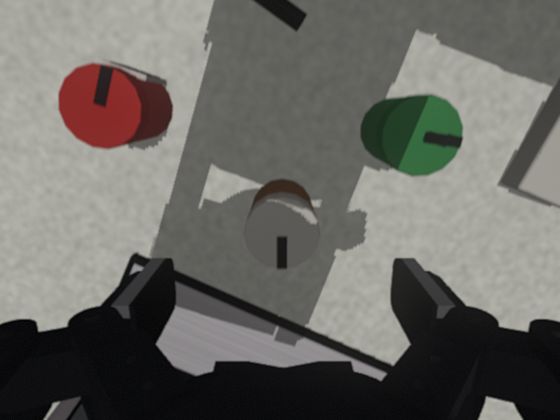

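carry_out:
  increments:
    - [[-0.004, 0, 0.243, 0, -0.002, 0], [-0.004, 0, 0.243, 0, -0.002, 0], [-0.004, 0, 0.243, 0, -0.002, 0], [-0.004, 0, 0.243, 0, -0.002, 0], [-0.004, 0, 0.243, 0, -0.002, 0]]

```text
clock: 8.7
eef_pos: [452.7, -1.5, 36.3]
tcp_rot: [3.14, -0.003, -2.808]
contact_force: [-0.8, 0.0, 0.5]
opening: 1.002
```

carry_out:
  increments:
    - [[0, 0, 0, 0, 0, 0], [0, 0, 0, 0, 0, 0], [0, 0, 0, 0, 0, 0], [0, 0, 0, 0, 0, 0], [0, 0, 0, 0, 0, 0]]
  hand: 1

```text
clock: 9.12
eef_pos: [453.0, -2.0, 38.2]
tcp_rot: [3.141, 0.001, -2.809]
contact_force: [-1.5, 1.4, 9.5]
opening: 0.506
```

carry_out:
  increments:
    - [[0, 0, 0, 0, 0, 0], [0, 0, 0, 0, 0, 0], [0, 0, -0.1, 0, 0, 0], [0, 0, -0.2, 0, 0, 0], [0, 0, -0.2, 0, 0, 0]]

```text
clock: 9.53
eef_pos: [455.8, -2.1, 122.9]
tcp_rot: [-3.139, 0.007, -2.809]
contact_force: [1.6, 0.4, -0.2]
opening: 0.501
```

```bash
python3 - <<'E'
from h import *
f=grab('wrist','w7')
go(574.4,-16.6,100,3.013)
E
```

```text
INC [-0.2701, -0.1317, 0.0535, -0.0003, 0.0061, 0.4408] rows 3.7 dist 122 rot 26 from [454.9  -2.1 120.7] [-3.14   0.006 -2.809] q [-0.01  0.28  2.11  0.    0.75 -1.91] t 9.5833
```

View pics/w7.png

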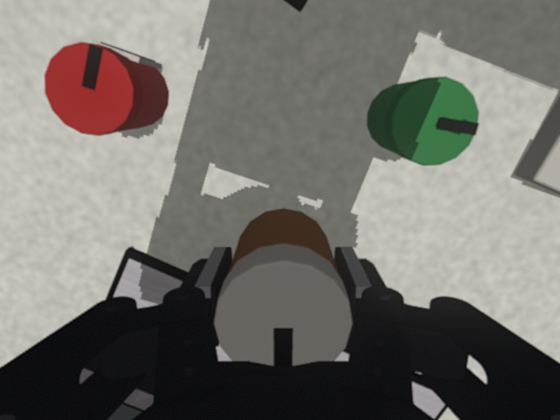

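carry_out:
  increments:
    - [[-0.1, -0.05, 0, 0, 0.006, 0.2], [-0.2, -0.1, 0, 0, 0.006, 0.4], [-0.27, -0.132, 0.02, 0, 0.006, 0.441], [-0.27, -0.132, 0.053, 0, 0.006, 0.441], [-0.27, -0.132, 0.053, 0, 0.006, 0.441]]

```text
clock: 10.0
eef_pos: [571.7, -16.9, 92.9]
tcp_rot: [-3.14, -0.01, 3.008]
contact_force: [-2.9, 0.2, -2.0]
opening: 0.5
```

carry_out:
  increments:
    - [[-0.27, -0.132, 0.053, 0, 0.006, 0.441], [0, 0, 0, 0, 0, 0]]

```text
clock: 10.17
eef_pos: [583.4, -21.1, 91.0]
tcp_rot: [-3.139, -0.001, 3.001]
contact_force: [-0.2, 1.6, 1.1]
opening: 0.502
```

carry_out:
  increments:
    - [[0, 0, 0, 0, 0, 0], [0, 0, 0, 0, 0, 0]]

```text
clock: 10.33
eef_pos: [568.8, -16.3, 93.9]
tcp_rot: [-3.14, -0.013, 3.016]
contact_force: [0.4, 0.8, -0.8]
opening: 0.499
```

```bash
python3 - <<'E'
from h import *
f=grab('wrist','w8')
go(574.4,-16.6,54,3.013)
E
```

```text
INC [-0.0121, 0.0012, 0.1018, -0.0014, -0.0096, 0.0019] rows 1.0 dist 41 rot 1 from [570.  -16.5  94.8] [-3.14  -0.01   3.015] q [-0.03  0.47  1.87 -0.    0.81 -1.48] t 10.3833
```

View pics/w8.png

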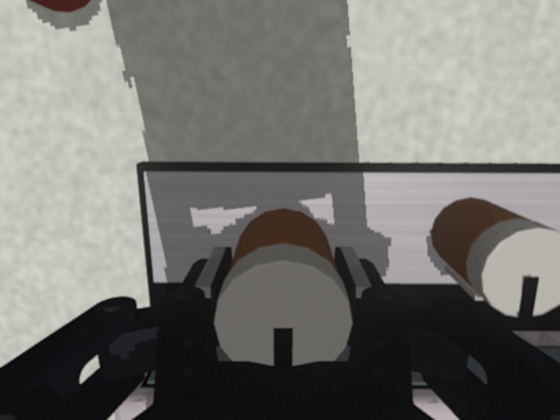

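carry_out:
  increments:
    - [[-0.011, 0.001, 0.04, -0.001, -0.009, 0.002], [-0.011, 0.001, 0.08, -0.001, -0.009, 0.002], [-0.011, 0.001, 0.11, -0.001, -0.009, 0.002], [-0.011, 0.001, 0.11, -0.001, -0.009, 0.002], [-0.011, 0.001, 0.11, -0.001, -0.009, 0.002]]

```text
clock: 10.8
eef_pos: [574.9, -16.9, 51.2]
tcp_rot: [-3.141, 0.0, 3.011]
contact_force: [0.1, -0.5, -0.4]
opening: 0.502
```

```bash
python3 - <<'E'
from h import *
go(574.4,-16.6,47,3.013)
E
```

```text
INC [0.0015, 0.0006, 0.0106, -0.0003, 0.0004, -0.0017] rows 0.1 dist 4 rot 0 from [574.9 -16.9  51.2] [-3.141  0.     3.011] q [-0.03  0.54  1.88 -0.    0.72 -1.47] t 10.8
```

carry_out:
  increments:
    - [[0, 0, 0.006, 0, 0, 0], [0, 0, 0.01, 0, 0, 0], [0, 0, 0.01, 0, 0, 0]]

```text
clock: 11.05
eef_pos: [575.7, -16.8, 47.7]
tcp_rot: [-3.141, 0.002, 3.011]
contact_force: [-0.4, 0.9, -1.1]
opening: 0.506
```

carry_out:
  increments:
    - [[0, 0, 0.002, 0, 0, 0], [0, 0, 0.003, 0, 0, 0], [0, 0, 0.003, 0, 0, 0]]

```text
clock: 11.3
eef_pos: [575.5, -16.8, 46.3]
tcp_rot: [-3.141, 0.002, 3.011]
contact_force: [0.2, 0.0, -1.2]
opening: 0.51
```

carry_out:
  increments:
    - [[0, 0, 0.003, 0, 0, 0], [0, 0, 0.003, 0, 0, 0]]

```text
clock: 11.47
eef_pos: [575.6, -16.8, 46.2]
tcp_rot: [-3.141, 0.002, 3.011]
contact_force: [-5.1, 0.1, 14.2]
opening: 0.499
```

Contact. Back off slightly, release, rise.

carry_out:
  increments:
    - [[0, 0, -0.002, 0, 0, 0], [0, 0, -0.002, 0, 0, 0]]

```text
clock: 11.63
eef_pos: [575.8, -16.9, 46.2]
tcp_rot: [-3.141, 0.002, 3.011]
contact_force: [-2.6, -1.0, 7.5]
opening: 0.504
```

carry_out:
  increments:
    - [[0, 0, 0, 0, 0, 0], [0, 0, 0, 0, 0, 0], [0, 0, 0, 0, 0, 0], [0, 0, -0.1, 0, 0, 0], [0, 0, -0.3, 0, 0, 0]]
  hand: 0.25

```text
clock: 12.05
eef_pos: [573.0, -16.7, 125.5]
tcp_rot: [-3.141, -0.005, 3.011]
contact_force: [0.9, 0.1, 0.4]
opening: 0.753
```

carry_out:
  increments:
    - [[0.1, 0, -0.2, 0, 0, 0], [0.3, 0, -0.3, 0, 0, 0], [0.3, 0, -0.3, 0, 0, 0], [0.3, 0, -0.3, 0, 0, 0], [0.3, 0, -0.3, 0, 0, 0]]

```text
clock: 12.47
eef_pos: [453.1, -0.7, 250.6]
tcp_rot: [3.141, 0.004, 3.011]
contact_force: [1.4, 0.4, 0.1]
opening: 0.75
```

carry_out:
  increments:
    - [[0, 0, 0, 0, 0, 0], [0, 0, 0, 0, 0, 0], [0, 0, 0, 0, 0, 0]]

```text
clock: 12.72
eef_pos: [456.8, -1.2, 246.4]
tcp_rot: [-3.141, 0.001, 3.011]
contact_force: [0.0, -1.0, -0.4]
opening: 0.749
```

```bash
python3 - <<'E'
from h import *
for q in ('wrist','side','top'):
  f=grab(q,'r_'+q); X=cloud(f);x,y,z=X[...,0],X[...,1],X[...,2]
  for c in [(588,92),(575.5,-16.8)]:
    m=(z>60)&(z<77)&(np.hypot(x-c[0],y-c[1])<30); P=X[m]
    try: print(q,lid(f,c,z=68), P[:,:2].mean(0),np.median(P[:,2]))
    except Exception as e: print(q,e)
go(588,92,150,3.013)
E
```

```text
wrist attempt to get argmax of an empty sequence
wrist (np.float64(-8.057918229610964), array([576.07151931, -16.91706315]), np.float64(19.41426826890249), np.float64(99.72)) [573.34270224 -16.78537018] 67.4259912329255
side (np.float64(-7.679801871175067), array([584.8375893 ,  94.68271839]), np.float64(23.486360895936258), np.float64(157.07)) [584.19673251  95.35487083] 65.39756088173613
side (np.float64(-10.97599503932572), array([572.54235108, -13.8894385 ]), np.float64(23.446175835903333), np.float64(138.97)) [572.22092331 -13.48246449] 65.58608041291251
top (np.float64(0.0), array([602.65,  90.55]), np.float64(0.29999999999999893), np.float64(0.04)) [585.37435439  92.86321979] 67.47910937182024
top attempt to get argmax of an empty sequence
INC [-0.2955, 0.274, 0.2399, -0.0004, -0.0004, -0.0022] rows 4.5 dist 188 rot 0 from [456.5  -1.2 246. ] [-3.141 -0.     3.011] q [-0.01  0.1   1.99 -0.    1.06 -1.45] t 12.8667
```

View pics/r_wrist.png

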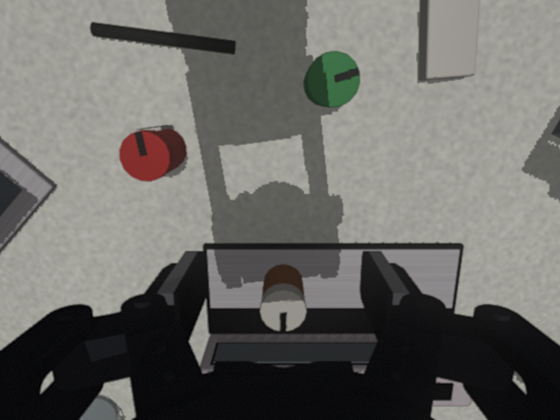

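View pics/r_side.png

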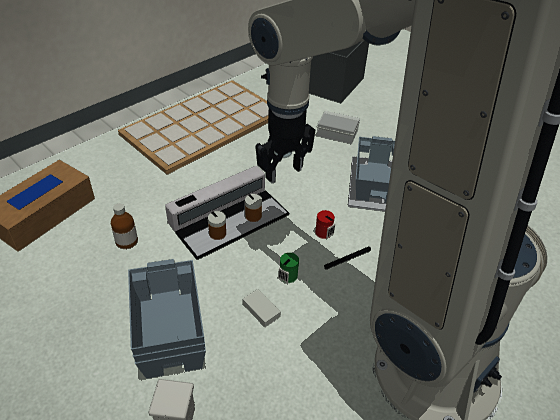

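carry_out:
  increments:
    - [[0, 0, 0, 0, 0, 0], [0, 0, 0, 0, 0, 0], [0, 0, 0, 0, 0, 0], [0, 0, 0, 0, 0, 0], [0, 0, 0, 0, 0, 0]]
  hand: 0

```text
clock: 13.28
eef_pos: [456.2, -1.1, 247.1]
tcp_rot: [-3.141, 0.001, 3.011]
contact_force: [0.4, 1.4, 0.1]
opening: 1.002
```

carry_out:
  increments:
    - [[0, 0, 0, 0, 0, 0], [0, 0, 0, 0, 0, 0], [0, 0, 0, 0, 0, 0], [0, 0, 0, 0, 0, 0], [0, 0, 0, 0, 0, 0]]

```text
clock: 13.7
eef_pos: [456.2, -1.1, 247.3]
tcp_rot: [-3.141, 0.002, 3.011]
contact_force: [-0.7, -0.5, 0.1]
opening: 1.001
```

carry_out:
  increments:
    - [[0, 0, 0, 0, 0, 0], [0, 0, 0, 0, 0, 0], [0, 0, 0, 0, 0, 0], [0, 0, 0, 0, 0, 0], [0, 0, 0, 0, 0, 0]]

```text
clock: 14.12
eef_pos: [456.2, -1.1, 247.2]
tcp_rot: [-3.141, 0.002, 3.011]
contact_force: [0.2, -0.2, 0.8]
opening: 1.001
```

```bash
python3 - <<'E'
from h import *
f=grab('side','r2_side')
for c in [(584,95),(572,-13.5)]: print(lid(f,c,z=68))
s=cv2.imread('pics/r2_side.png'); cv2.imwrite('pics/r2c.png',cv2.resize(s[150:270,150:310],None,fx=4,fy=4,interpolation=cv2.INTER_CUBIC))
go(576,-17,130,3.013)
E
```

```text
(np.float64(-4.201582107506558), array([584.66930375,  94.17399407]), np.float64(19.267269308146073), np.float64(120.77))
(np.float64(90.1311141883676), array([557.10581378, -28.75559322]), np.float64(30.50083548993208), np.float64(154.9))
INC [-0.3017, -0.0003, 0.2936, -0.0002, 0.0015, -0.002] rows 4.0 dist 168 rot 0 from [456.2  -1.1 247.2] [-3.141e+00  2.000e-03  3.011e+00] q [-0.01  0.09  1.99 -0.    1.06 -1.45] t 14.1667
```

View pics/r2c.png

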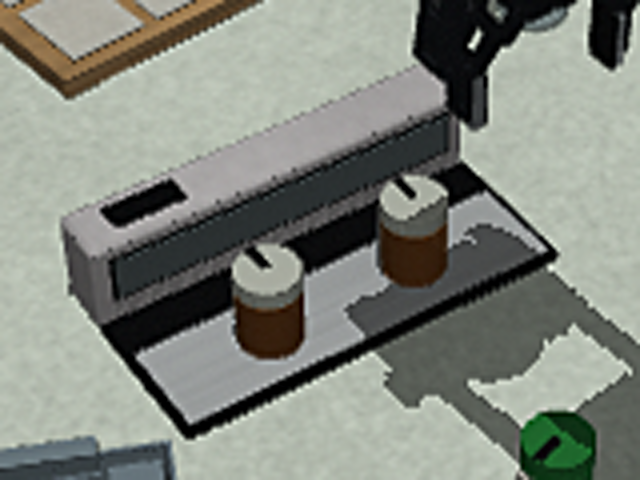

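carry_out:
  increments:
    - [[-0.302, 0, 0.2, 0, 0.002, 0], [-0.302, 0, 0.293, 0, 0.002, 0], [-0.302, 0, 0.293, 0, 0.002, 0], [-0.302, 0, 0.293, 0, 0.002, 0], [-0.302, 0, 0.293, 0, 0.002, 0]]

```text
clock: 14.58
eef_pos: [577.4, -17.4, 123.7]
tcp_rot: [-3.141, -0.006, 3.011]
contact_force: [-1.8, 1.1, -0.7]
opening: 1.001
```

```bash
python3 - <<'E'
from h import *
f=grab('wrist','w9')
for c in [(588,92),(575,-16.8)]: print(lid(f,c,z=68))
go(575.5,-16.8,47,3.013)
E
```

```text
(np.float64(-5.194922815577147), array([587.86268424,  92.08940814]), np.float64(20.135135871063333), np.float64(122.55))
(np.float64(-7.814873934069), array([576.37056707, -16.84292396]), np.float64(18.631213050955573), np.float64(99.17))
INC [-0.0, 0.0009, 0.1969, -0.0008, -0.0063, -0.0024] rows 1.9 dist 79 rot 0 from [576.  -17.2 125.8] [-3.141 -0.007  3.01 ] q [-0.03  0.43  1.84 -0.    0.88 -1.47] t 14.6333
```

View pics/w9.png

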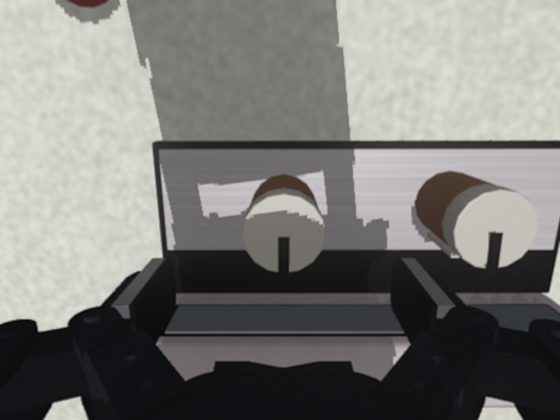

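carry_out:
  increments:
    - [[0, 0, 0.1, 0, -0.006, 0], [0, 0, 0.195, 0, -0.006, 0], [0, 0, 0.195, 0, -0.006, 0], [0, 0, 0.195, 0, -0.006, 0], [0, 0, 0.195, 0, -0.006, 0]]

```text
clock: 15.05
eef_pos: [576.9, -16.9, 54.7]
tcp_rot: [3.142, 0.008, 3.011]
contact_force: [0.7, 0.1, 0.3]
opening: 1.004
```

carry_out:
  increments:
    - [[0, 0, 0, 0, 0, 0], [0, 0, 0, 0, 0, 0], [0, 0, 0, 0, 0, 0], [0, 0, 0, 0, 0, 0], [0, 0, 0, 0, 0, 0]]
  hand: 1

```text
clock: 15.47
eef_pos: [577.0, -17.0, 54.0]
tcp_rot: [3.142, 0.008, 3.011]
contact_force: [-2.3, -0.3, 12.4]
opening: 0.504
```

carry_out:
  increments:
    - [[0, 0, 0, 0, 0, 0], [0, 0, 0, 0, 0, 0], [0, 0, -0.1, 0, 0, 0], [0, 0, -0.2, 0, 0, 0], [0, 0, -0.28, 0, 0, 0]]

```text
clock: 15.88
eef_pos: [575.5, -16.8, 166.7]
tcp_rot: [-3.141, 0.006, 3.011]
contact_force: [2.0, 0.0, -0.7]
opening: 0.502
```

```bash
python3 - <<'E'
from h import *
f=grab('wrist','w10')
go(500,-190,220,2.5)
E
```

```text
INC [0.1373, -0.4546, -0.1203, 0.0043, 0.0138, 0.4878] rows 4.7 dist 196 rot 29 from [578.9 -16.9 172.8] [3.141 0.015 3.011] q [-0.03  0.36  1.82 -0.    0.95 -1.47] t 15.9333
```

View pics/w10.png

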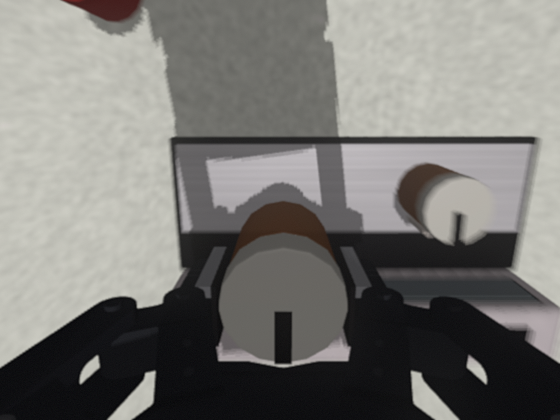

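carry_out:
  increments:
    - [[0.07, -0.23, -0.12, 0.004, 0.013, 0.2], [0.137, -0.455, -0.12, 0.004, 0.013, 0.488], [0.137, -0.455, -0.12, 0.004, 0.013, 0.488], [0.137, -0.455, -0.12, 0.004, 0.013, 0.488], [0.137, -0.455, -0.12, 0.004, 0.013, 0.488]]

```text
clock: 16.35
eef_pos: [495.8, -192.3, 213.0]
tcp_rot: [-3.136, -0.006, 2.492]
contact_force: [0.7, -0.2, -0.6]
opening: 0.506
```

```bash
python3 - <<'E'
from h import *
go(446,-367,220,2.224)
E
```

```text
INC [-0.165, -0.4231, -0.0164, -0.0056, -0.0048, 0.2558] rows 4.4 dist 182 rot 15 from [ 495.8 -192.3  213. ] [-3.136 -0.006  2.492] q [-0.37  0.26  1.87 -0.    1.02 -1.29] t 16.35
```

```bash
python3 - <<'E'
from h import *
go(500,-430,240,2.224)
E
```

```text
INC [-0.3675, -0.4671, -0.0673, -0.0056, -0.0048, 0.2558] rows 5.7 dist 239 rot 15 from [ 495.8 -192.3  213. ] [-3.136 -0.006  2.492] q [-0.37  0.26  1.87 -0.    1.02 -1.29] t 16.35
```

carry_out:
  increments:
    - [[-0.367, -0.467, -0.067, -0.005, -0.005, 0.256], [-0.367, -0.467, -0.067, -0.005, -0.005, 0.256], [-0.367, -0.467, -0.067, -0.005, -0.005, 0.256], [-0.367, -0.467, -0.067, -0.005, -0.005, 0.256], [-0.367, -0.467, -0.067, -0.005, -0.005, 0.256]]

```text
clock: 16.77
eef_pos: [501.8, -399.1, 235.8]
tcp_rot: [-3.141, -0.0, 2.231]
contact_force: [0.6, 0.6, -1.0]
opening: 0.506
```

carry_out:
  increments:
    - [[0, 0, 0, 0, 0, 0], [0, 0, 0, 0, 0, 0]]

```text
clock: 16.93
eef_pos: [501.9, -399.2, 235.3]
tcp_rot: [-3.141, -0.0, 2.229]
contact_force: [0.2, 0.3, -0.5]
opening: 0.502
```

```bash
python3 - <<'E'
from h import *
f=grab('wrist','w11'); 
go(500,-430,240,2.224)
X=cloud(f);x,y,z=X[...,0],X[...,1],X[...,2]
reg=(x>300)&(x<650)&(y>-540)&(y<-200)
np.save('w11.npy',X)
for lo,hi in [(83,97),(60,97),(-50,97)]:
    m=reg&(z>lo)&(z<hi); print(lo,m.sum(),np.round(np.percentile(X[m],[0,50,100],axis=0)).tolist())
for n in ['bottom_lug']:
  for c in ['wrist','top','side']:
    for d in nets.tip_of(n,c): print(n,c,round(d['confidence'],2),np.round(d['point'],1))
E
```

```text
INC [-0.0617, -0.0534, -0.0129, -0.0004, -0.0016, 0.0058] rows 0.8 dist 33 rot 0 from [ 501.8 -397.4  234.9] [-3.141e+00 -2.000e-03  2.230e+00] q [-0.67  0.39  1.62 -0.    1.13 -1.33] t 16.9833
83 3838 [[349.0, -481.0, 83.0], [456.0, -385.0, 89.0], [556.0, -267.0, 91.0]]
60 11462 [[349.0, -481.0, 60.0], [450.0, -387.0, 79.0], [556.0, -266.0, 91.0]]
-50 92987 [[300.0, -540.0, -4.0], [466.0, -358.0, 0.0], [650.0, -200.0, 91.0]]
bottom_lug top 0.56 [ 506.  -445.7   79.1]
bottom_lug side 0.87 [ 508.5 -446.9   80.6]
bottom_lug side 0.49 [ 729.  -266.8   -1. ]
```

View pics/w11.png

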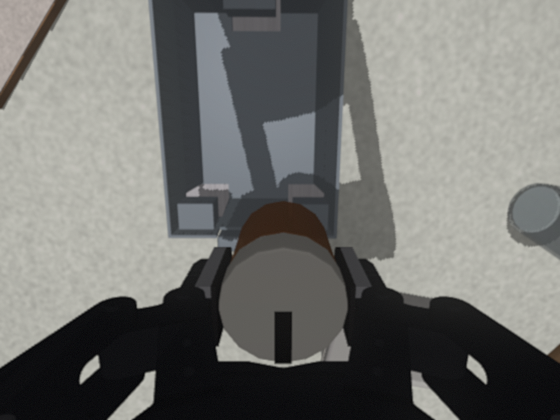

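```bash
python3 - <<'E'
import numpy as np, cv2
X=np.load('w11.npy');x,y,z=X[...,0],X[...,1],X[...,2]
v,u=np.mgrid[:420,:560]
m=(z>84)&(z<94)&(v<242)&(x>300)&(x<600)&(y<-200)
n,l,st,ce=cv2.connectedComponentsWithStats(m.astype(np.uint8))
for i in range(1,n):
    if st[i,4]>60: print(st[i],np.round(X[l==i].mean(0)))
d=np.array([np.cos(2.224),np.sin(2.224)]); e=np.array([-d[1],d[0]])
P=X[m][:,:2]; a=P@d; b=P@e
print(np.percentile(a,[0,1,99,100]),np.percentile(b,[0,1,50,99,100]))
# outer edges along bins of a
for side in (-1,1):
    q=[]
    for lo in np.arange(a.min()+10,a.max()-10,8):
        k=(a>lo)&(a<lo+8)
        if k.sum()>5: bb=b[k]; q.append((lo+4, bb.max() if side>0 else bb.min()))
    q=np.array(q); p=np.polyfit(q[:,0],q[:,1],1); res=q[:,1]-np.polyval(p,q[:,0]); kk=abs(res)<2; p=np.polyfit(q[kk,0],q[kk,1],1); print(side,np.degrees(np.arctan(p[0])),np.polyval(p,[a.min(),(a.min()+a.max())/2,a.max()]),kk.sum(),len(q))
E
```

```text
[ 147    0   92  242 2072] [ 412. -419.   88.]
[ 326    0   21  240 1382] [ 500. -331.   88.]
[-658.92079571 -657.5345354  -489.03342552 -486.97947108] [-197.73382741 -197.44997343  -77.00365946  -65.10116466  -64.71367768]
-1 -0.08820791331870603 [-197.33928547 -197.471639   -197.60399253] 19 19
1 -0.04206548775959568 [-64.85023378 -64.91335184 -64.97646991] 19 19
```

```bash
python3 - <<'E'
import numpy as np, cv2
X=np.load('w11.npy');x,y,z=X[...,0],X[...,1],X[...,2]
v,u=np.mgrid[:420,:560]
m=(z>80)&(z<94)&(v<262)&(x>300)&(x<600)&(y<-200)
d=np.array([np.cos(2.223),np.sin(2.223)]); e=np.array([-d[1],d[0]])
P=X[m][:,:2]; a=P@d; b=P@e
for lo in range(-198,-64,8):
    k=(b>lo)&(b<lo+8); print(lo,np.round(np.sort(a[k])[[0,3,10]],1),k.sum())
E
```

```text
-198 [-656.7 -656.5 -655.8] 1719
-190 [-647.8 -644.5 -640.4] 32
-182 [-637.9 -634.6 -632.2] 15Traceback (most recent call last):
  File "<stdin>", line 8, in <module>
IndexError: index 0 is out of bounds for axis 0 with size 0
```

```bash
python3 - <<'E'
from h import *
go(470.9,-400.2,160,2.223)
E
```

```text
INC [0.0387, -0.0686, 0.1875, -0.0006, -0.0019, 0.0093] rows 2.0 dist 81 rot 1 from [ 502.2 -395.6  235. ] [-3.141e+00 -2.000e-03  2.233e+00] q [-0.67  0.39  1.62 -0.    1.13 -1.33] t 17.1333
```

carry_out:
  increments:
    - [[0.039, -0.069, 0.05, 0, -0.002, 0.009], [0.039, -0.069, 0.1, 0, -0.002, 0.009], [0.039, -0.069, 0.188, 0, -0.002, 0.009], [0.039, -0.069, 0.188, 0, -0.002, 0.009], [0.039, -0.069, 0.188, 0, -0.002, 0.009]]

```text
clock: 17.55
eef_pos: [470.2, -399.8, 159.0]
tcp_rot: [-3.14, -0.003, 2.223]
contact_force: [-0.3, 0.0, -1.1]
opening: 0.504
```

carry_out:
  increments:
    - [[0, 0, 0, 0, 0, 0], [0, 0, 0, 0, 0, 0]]

```text
clock: 17.72
eef_pos: [472.2, -401.9, 162.1]
tcp_rot: [3.142, 0.004, 2.223]
contact_force: [0.5, -0.8, -1.4]
opening: 0.503
```

```bash
python3 - <<'E'
from h import *
f=grab('wrist','w12'); 
go(470.9,-400.2,70,2.223)
E
```

```text
INC [0.0064, 0.0005, 0.2301, 0.0001, 0.0039, -0.0] rows 2.2 dist 92 rot 0 from [ 472.1 -402.1  162. ] [3.142 0.004 2.223] q [-0.71  0.44  1.72 -0.    0.97 -1.36] t 17.7667
```

View pics/w12.png

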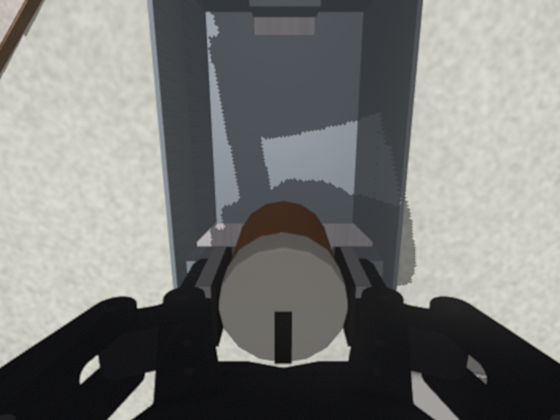

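carry_out:
  increments:
    - [[0.006, 0, 0.1, 0, 0.004, 0], [0.006, 0, 0.16, 0, 0.004, 0], [0.006, 0, 0.2, 0, 0.004, 0], [0.006, 0, 0.23, 0, 0.004, 0], [0.006, 0, 0.23, 0, 0.004, 0]]

```text
clock: 18.18
eef_pos: [469.0, -399.3, 66.7]
tcp_rot: [-3.141, -0.005, 2.222]
contact_force: [-0.8, 0.9, -1.6]
opening: 0.501
```

carry_out:
  increments:
    - [[0, 0, 0.01, 0, 0, 0], [0, 0, 0.015, 0, 0, 0]]

```text
clock: 18.35
eef_pos: [470.3, -400.5, 63.1]
tcp_rot: [-3.141, -0.001, 2.222]
contact_force: [0.8, 0.3, 0.1]
opening: 0.501
```

carry_out:
  increments:
    - [[0, 0, 0.003, 0, 0, 0], [0, 0, 0.006, 0, 0, 0], [0, 0, 0.006, 0, 0, 0]]

```text
clock: 18.6
eef_pos: [469.9, -400.2, 60.2]
tcp_rot: [-3.141, -0.002, 2.222]
contact_force: [0.8, -0.8, -0.9]
opening: 0.5
```

carry_out:
  increments:
    - [[0, 0, 0.002, 0, 0, 0], [0, 0, 0.004, 0, 0, 0], [0, 0, 0.004, 0, 0, 0]]

```text
clock: 18.85
eef_pos: [469.9, -400.2, 60.1]
tcp_rot: [-3.141, -0.002, 2.222]
contact_force: [-3.9, 3.5, 16.8]
opening: 0.499
```

carry_out:
  increments:
    - [[0, 0, -0.003, 0, 0, 0], [0, 0, -0.003, 0, 0, 0]]

```text
clock: 19.02
eef_pos: [469.8, -400.1, 60.1]
tcp_rot: [-3.141, -0.002, 2.222]
contact_force: [-1.6, 2.2, 9.6]
opening: 0.505
```

carry_out:
  increments:
    - [[0, 0, 0, 0, 0, 0], [0, 0, 0, 0, 0, 0], [0, 0, 0, 0, 0, 0], [0, 0, -0.1, 0, 0, 0], [0, 0, -0.25, 0, 0, 0]]
  hand: 0.35

```text
clock: 19.43
eef_pos: [467.8, -398.5, 138.7]
tcp_rot: [-3.14, -0.01, 2.222]
contact_force: [-0.2, -0.7, 0.3]
opening: 0.649
```

carry_out:
  increments:
    - [[0, 0, -0.1, 0, 0, 0], [0, 0, -0.2, 0, 0, 0], [0, 0, -0.2, 0, 0, 0]]
  hand: 0

```text
clock: 19.68
eef_pos: [472.9, -402.8, 229.1]
tcp_rot: [3.14, 0.009, 2.222]
contact_force: [2.0, -0.5, -0.7]
opening: 1.0
```

```bash
python3 - <<'E'
from h import *
f=grab('wrist','w13'); s=grab('side','s13')
cv2.imwrite('pics/s13c.png',cv2.resize(s['img'][100:260,150:420,::-1],None,fx=2.8,fy=2.8))
go(495,-190,220,2.6)
E
```

```text
INC [0.3822, 0.3681, 0.0068, 0.0001, 0.0008, -0.3607] rows 5.1 dist 212 rot 22 from [ 470.6 -400.8  222.8] [3.141e+00 1.000e-03 2.222e+00] q [-0.71  0.37  1.68  0.    1.09 -1.36] t 19.7833
```

View pics/w13.png

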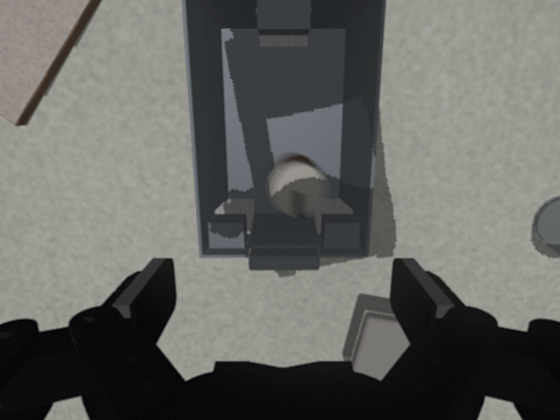

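View pics/s13c.png

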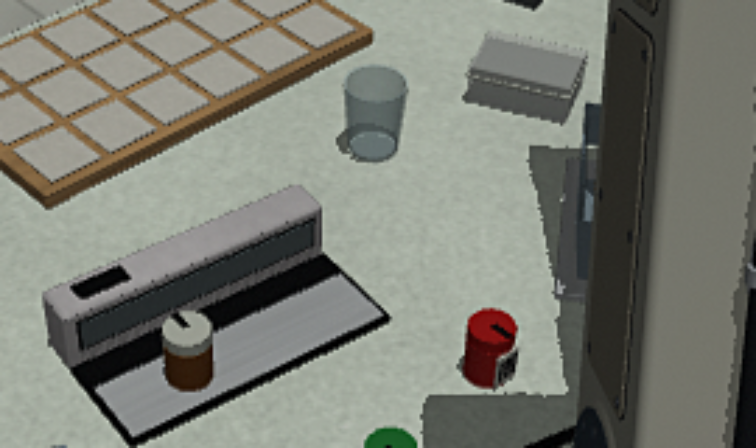

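carry_out:
  increments:
    - [[0.38, 0.37, 0, 0, 0, -0.36], [0.38, 0.37, 0, 0, 0, -0.36], [0.38, 0.37, 0, 0, 0, -0.36], [0.38, 0.37, 0, 0, 0, -0.36], [0.38, 0.37, 0, 0, 0, -0.36]]

```text
clock: 20.2
eef_pos: [493.6, -191.2, 219.3]
tcp_rot: [3.141, -0.006, 2.6]
contact_force: [0.4, -0.5, -0.7]
opening: 0.994
```

```bash
python3 - <<'E'
from h import *
go(588,92.3,170,3.013)
E
```

```text
INC [0.1628, 0.729, 0.1244, 0.0013, -0.0057, -0.3948] rows 7.3 dist 303 rot 24 from [ 493.6 -191.2  219.3] [ 3.141 -0.006  2.6  ] q [-0.37  0.25  1.87  0.    1.03 -1.4 ] t 20.2
```

carry_out:
  increments:
    - [[0.081, 0.365, 0.05, 0, -0.005, -0.2], [0.081, 0.365, 0.05, 0, -0.005, -0.2], [0.081, 0.365, 0.05, 0, -0.005, -0.2], [0.163, 0.729, 0.124, 0, -0.005, -0.395], [0.163, 0.729, 0.124, 0, -0.005, -0.395]]

```text
clock: 20.62
eef_pos: [559.3, 3.9, 187.5]
tcp_rot: [3.141, 0.0, 3.019]
contact_force: [1.4, -0.2, -0.2]
opening: 1.001
```

```bash
python3 - <<'E'
from h import *
go(588,92.3,150,3.013)
E
```

```text
INC [-0.0442, 0.228, 0.0938, 0.0003, 0.0001, 0.0057] rows 2.4 dist 100 rot 0 from [559.3   3.9 187.5] [3.141 0.    3.019] q [ 0.    0.33  1.84  0.    0.98 -1.44] t 20.6167
```

carry_out:
  increments:
    - [[-0.044, 0.228, 0.094, 0, 0, 0.006], [-0.044, 0.228, 0.094, 0, 0, 0.006], [-0.044, 0.228, 0.094, 0, 0, 0.006], [-0.044, 0.228, 0.094, 0, 0, 0.006], [-0.044, 0.228, 0.094, 0, 0, 0.006]]

```text
clock: 21.03
eef_pos: [588.0, 90.3, 150.0]
tcp_rot: [-3.141, -0.001, 3.009]
contact_force: [-0.7, 0.1, 0.6]
opening: 0.999
```

```bash
python3 - <<'E'
from h import *
f=grab('wrist','w14')
print(lid(f,(588,92),z=68))
X=cloud(f);x,y,z=X[...,0],X[...,1],X[...,2]
m=(z>60)&(z<77)&(np.hypot(x-588,y-92)<32); P=X[m]; print(cv2.minEnclosingCircle(P[:,:2].astype(np.float32)))
go(588,92.3,50,3.013)
E
```

```text
(np.float64(-6.158871376055798), array([588.74787745,  91.97690836]), np.float64(19.241513529631725), np.float64(99.96))
((587.3787841796875, 92.26366424560547), 22.019596099853516)
INC [0.0018, 0.0071, 0.2521, -0.0004, 0.0002, -0.0054] rows 2.4 dist 101 rot 0 from [588.3  89.4 150.8] [-3.141  0.     3.007] q [ 0.15  0.42  1.79 -0.    0.93 -1.29] t 21.0833
```

View pics/w14.png

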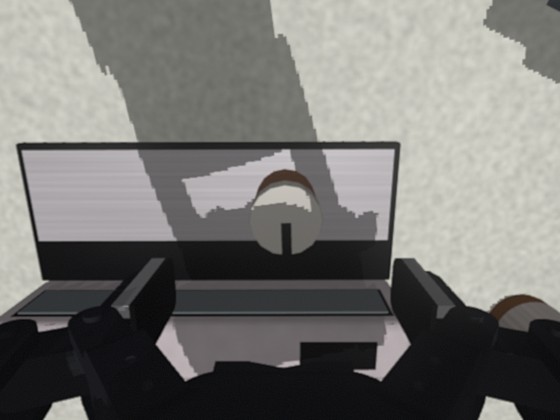

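carry_out:
  increments:
    - [[0.002, 0.006, 0.15, 0, 0, -0.005], [0.002, 0.006, 0.26, 0, 0, -0.005], [0.002, 0.006, 0.26, 0, 0, -0.005], [0.002, 0.006, 0.26, 0, 0, -0.005], [0.002, 0.006, 0.26, 0, 0, -0.005]]

```text
clock: 21.5
eef_pos: [588.4, 91.0, 47.7]
tcp_rot: [-3.141, 0.0, 3.01]
contact_force: [1.3, 0.4, -0.0]
opening: 0.999
```

carry_out:
  increments:
    - [[0, 0, 0, 0, 0, 0], [0, 0, 0, 0, 0, 0], [0, 0, 0, 0, 0, 0], [0, 0, 0, 0, 0, 0], [0, 0, 0, 0, 0, 0]]
  hand: 1

```text
clock: 21.92
eef_pos: [590.3, 92.6, 49.9]
tcp_rot: [3.14, 0.005, 3.012]
contact_force: [-1.7, -1.7, 9.4]
opening: 0.507
```

carry_out:
  increments:
    - [[0, 0, 0, 0, 0, 0], [0, 0, 0, 0, 0, 0], [0, 0, -0.1, 0, 0, 0], [0, 0, -0.2, 0, 0, 0], [0, 0, -0.28, 0, 0, 0]]

```text
clock: 22.33
eef_pos: [589.1, 92.7, 162.7]
tcp_rot: [3.141, 0.004, 3.012]
contact_force: [1.4, 0.1, -1.1]
opening: 0.503
```

```bash
python3 - <<'E'
from h import *
f=grab('wrist','w15')
go(495,-190,215,2.6)
E
```

```text
INC [0.1487, -0.733, -0.1192, 0.0056, 0.0108, 0.3935] rows 7.3 dist 303 rot 24 from [592.4  93.1 169.1] [3.138 0.012 3.012] q [ 0.15  0.4   1.77 -0.    0.96 -1.29] t 22.3833
```

View pics/w15.png

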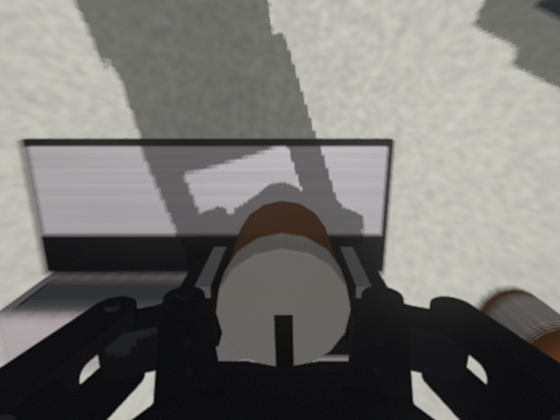

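carry_out:
  increments:
    - [[0.075, -0.366, -0.12, 0.005, 0.011, 0.2], [0.149, -0.733, -0.12, 0.005, 0.011, 0.393], [0.149, -0.733, -0.12, 0.005, 0.011, 0.393], [0.149, -0.733, -0.12, 0.005, 0.011, 0.393], [0.149, -0.733, -0.12, 0.005, 0.011, 0.393]]

```text
clock: 22.8
eef_pos: [521.5, -102.6, 195.8]
tcp_rot: [-3.136, -0.007, 2.598]
contact_force: [0.7, 0.4, -1.3]
opening: 0.5
```

```bash
python3 - <<'E'
from h import *
go(480,-260,215,2.45)
E
```

```text
INC [-0.1143, -0.3907, -0.0466, -0.0057, -0.0061, 0.1416] rows 3.9 dist 164 rot 9 from [ 521.5 -102.6  195.8] [-3.136 -0.007  2.598] q [-0.2   0.28  1.88 -0.    0.99 -1.22] t 22.8
```

carry_out:
  increments:
    - [[-0.114, -0.39, -0.047, -0.006, -0.006, 0.142], [-0.114, -0.39, -0.047, -0.006, -0.006, 0.142], [-0.114, -0.39, -0.047, -0.006, -0.006, 0.142], [-0.114, -0.39, -0.047, -0.006, -0.006, 0.142], [-0.114, -0.39, -0.047, -0.006, -0.006, 0.142]]

```text
clock: 23.22
eef_pos: [480.2, -264.3, 216.0]
tcp_rot: [-3.14, 0.003, 2.448]
contact_force: [0.3, 0.3, -1.2]
opening: 0.505
```

```bash
python3 - <<'E'
from h import *
go(428.4,-344.6,170,2.223)
E
```

```text
INC [-0.0284, -0.2369, 0.1154, -0.0012, 0.003, 0.215] rows 2.5 dist 106 rot 13 from [ 480.2 -264.3  216. ] [-3.140e+00  3.000e-03  2.448e+00] q [-0.5   0.27  1.84 -0.    1.03 -1.38] t 23.2167
```

carry_out:
  increments:
    - [[-0.028, -0.237, 0.05, -0.001, 0.003, 0.215], [-0.028, -0.237, 0.08, -0.001, 0.003, 0.215], [-0.028, -0.237, 0.115, -0.001, 0.003, 0.215], [-0.028, -0.237, 0.115, -0.001, 0.003, 0.215], [-0.028, -0.237, 0.115, -0.001, 0.003, 0.215]]

```text
clock: 23.63
eef_pos: [428.5, -338.6, 167.6]
tcp_rot: [3.142, -0.006, 2.225]
contact_force: [0.3, 0.1, -0.6]
opening: 0.502
```

carry_out:
  increments:
    - [[0, 0, 0, 0, 0, 0], [0, 0, 0, 0, 0, 0]]

```text
clock: 23.8
eef_pos: [430.5, -338.1, 169.3]
tcp_rot: [3.141, -0.003, 2.228]
contact_force: [-0.2, -0.6, -2.0]
opening: 0.501
```

```bash
python3 - <<'E'
from h import *
f=grab('wrist','w16')
go(428.4,-344.6,64,2.223)
E
```

```text
INC [-0.0103, -0.0144, 0.2632, 0.0008, -0.0027, 0.0047] rows 2.5 dist 106 rot 0 from [ 430.6 -338.1  169.3] [ 3.141e+00 -3.000e-03  2.228e+00] q [-0.67  0.33  1.87  0.    0.94 -1.33] t 23.85
```

View pics/w16.png

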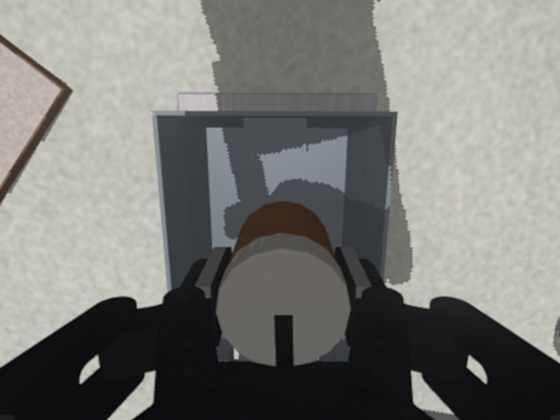

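carry_out:
  increments:
    - [[-0.01, -0.014, 0.05, 0, -0.003, 0.005], [-0.01, -0.014, 0.12, 0, -0.003, 0.005], [-0.01, -0.014, 0.2, 0, -0.003, 0.005], [-0.01, -0.014, 0.263, 0, -0.003, 0.005], [-0.01, -0.014, 0.263, 0, -0.003, 0.005]]

```text
clock: 24.27
eef_pos: [425.7, -342.4, 59.6]
tcp_rot: [-3.14, -0.007, 2.223]
contact_force: [-1.0, -0.1, -1.5]
opening: 0.503
```

carry_out:
  increments:
    - [[0, 0, 0, 0, 0, 0], [0, 0, 0.008, 0, 0, 0]]

```text
clock: 24.43
eef_pos: [428.7, -345.3, 61.7]
tcp_rot: [3.141, 0.001, 2.222]
contact_force: [-0.6, -0.3, -1.6]
opening: 0.501
```

carry_out:
  increments:
    - [[0, 0, 0.005, 0, 0, 0], [0, 0, 0.008, 0, 0, 0], [0, 0, 0.008, 0, 0, 0]]

```text
clock: 24.68
eef_pos: [427.7, -345.1, 57.6]
tcp_rot: [3.141, 0.0, 2.221]
contact_force: [-0.0, 0.1, -1.0]
opening: 0.505
```

carry_out:
  increments:
    - [[0, 0, 0.003, 0, 0, 0], [0, 0, 0.005, 0, 0, 0], [0, 0, 0.005, 0, 0, 0]]

```text
clock: 24.93
eef_pos: [427.6, -345.1, 55.9]
tcp_rot: [3.141, -0.0, 2.221]
contact_force: [-3.2, 2.2, 13.0]
opening: 0.5
```

carry_out:
  increments:
    - [[0, 0, -0.002, 0, 0, 0], [0, 0, -0.002, 0, 0, 0]]

```text
clock: 25.1
eef_pos: [427.4, -345.0, 56.0]
tcp_rot: [3.141, -0.0, 2.221]
contact_force: [-2.0, 2.0, 7.7]
opening: 0.503
```

carry_out:
  increments:
    - [[0, 0, 0, 0, 0, 0], [0, 0, 0, 0, 0, 0], [0, 0, 0, 0, 0, 0], [0, 0, -0.1, 0, 0, 0], [0, 0, -0.25, 0, 0, 0]]
  hand: 0.35

```text
clock: 25.52
eef_pos: [425.5, -343.5, 135.4]
tcp_rot: [-3.14, -0.008, 2.221]
contact_force: [1.3, -0.7, 0.2]
opening: 0.65
```

carry_out:
  increments:
    - [[-0.1, 0, -0.1, 0, 0, 0], [-0.25, 0, -0.25, 0, 0, 0], [-0.25, 0, -0.25, 0, 0, 0], [-0.25, 0, -0.25, 0, 0, 0], [-0.25, 0, -0.25, 0, 0, 0]]
  hand: 0

```text
clock: 25.93
eef_pos: [490.6, -427.8, 240.7]
tcp_rot: [3.14, 0.006, 2.221]
contact_force: [0.3, 0.5, 0.3]
opening: 0.999
```

carry_out:
  increments:
    - [[0, 0, 0, 0, 0, 0], [0, 0, 0, 0, 0, 0]]

```text
clock: 26.1
eef_pos: [486.5, -423.2, 235.1]
tcp_rot: [-3.141, -0.005, 2.221]
contact_force: [-0.1, 0.9, -0.2]
opening: 1.001
```

```bash
python3 - <<'E'
from h import *
f=grab('wrist','w17')
X=cloud(f);x,y,z=X[...,0],X[...,1],X[...,2]
for c in [(470,-400),(428,-345)]:
    m=(z>66)&(z<82)&(np.hypot(x-c[0],y-c[1])<26); P=X[m]; print(cv2.minEnclosingCircle(P[:,:2].astype(np.float32)),np.percentile(P[:,2],[5,50,95]),len(P))
    A=np.c_[P[:,:2]-P[:,:2].mean(0),np.ones(len(P))]; print('tilt',np.linalg.lstsq(A,P[:,2],rcond=None)[0])
go(495,-190,215,2.6)
E
```

```text
((485.17315673828125, -394.3293151855469), 19.2860050201416) [72.14410952 73.58331285 74.8427742 ] 987
tilt [ 5.06143402e-02 -6.35798533e-03  7.35052053e+01]
((425.4679870605469, -343.0471496582031), 21.878292083740234) [72.10240117 73.40597938 74.72079649] 2938
tilt [ 1.65146478e-03 -1.40587661e-03  7.33986088e+01]
INC [0.4504, 0.3699, 0.0519, 0.0005, -0.0049, -0.3616] rows 5.6 dist 234 rot 22 from [ 486.4 -423.   234.9] [-3.141 -0.005  2.221] q [-0.72  0.4   1.6   0.    1.14 -1.37] t 26.15
```

View pics/w17.png

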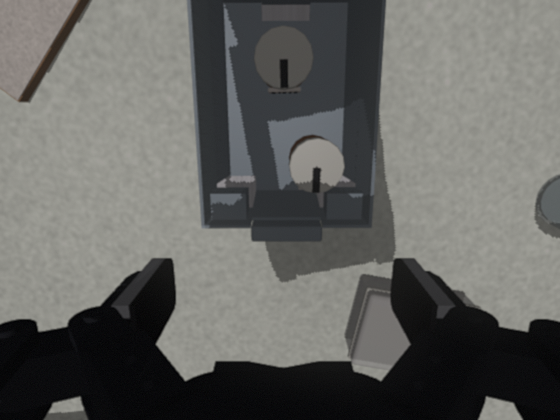

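```bash
python3 - <<'E'
from h import *
f=optics.grab_frame('wrist')
X=cloud(f);x,y,z=X[...,0],X[...,1],X[...,2]; im=f['img'].astype(int)
o=cv2.resize(f['img'][0:260,170:410,::-1],None,fx=3,fy=2.3*1.3/1.0,interpolation=cv2.INTER_CUBIC)[:600]; o=np.clip(o*1.8,0,255).astype(np.uint8); cv2.imwrite('pics/w18.png',cv2.resize(np.clip(f['img'][20:240,180:400,::-1].astype(float)*1.8,0,255).astype(np.uint8),None,fx=2.7,fy=2.7,interpolation=cv2.INTER_CUBIC))
v,u=np.mgrid[:420,:560]
m=(z>66)&(z<82)&(np.hypot(u-317,v-165)<32)&(im.mean(2)>90); P=X[m]; print(len(P),cv2.minEnclosingCircle(P[:,:2].astype(np.float32)),P[:,:2].mean(0))
A=np.c_[P[:,:2]-P[:,:2].mean(0),np.ones(len(P))]; print('tilt',np.linalg.lstsq(A,P[:,2],rcond=None)[0])
mid=np.array([445.7,-367.2]); xb=np.array([.607,-.7947]); yb=np.array([.7947,.607])
c=np.array(cv2.minEnclosingCircle(P[:,:2].astype(np.float32))[0])-mid; print('in bin',c@xb-100.5,c@yb)
E
```

```text
1950 ((494.540771484375, -390.6950378417969), 21.74613380432129) [ 492.52030144 -387.9521214 ]
tilt [ 1.13054237e-02 -1.23179913e-02  7.36093482e+01]
in bin -52.18214513610838 24.552273128662108
```

View pics/w18.png

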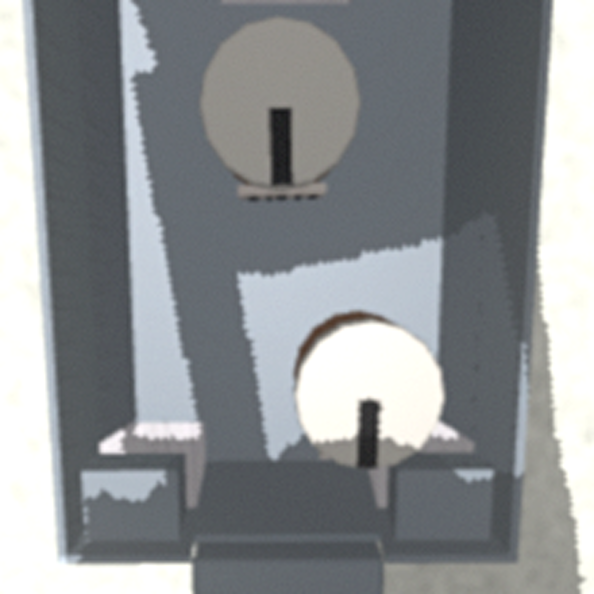

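```bash
python3 - <<'E'
from h import *
go(490,-220,250,2.8)
E
```

```text
INC [0.3989, 0.3144, -0.0355, 0.0009, -0.0047, -0.5525] rows 4.9 dist 204 rot 33 from [ 486.5 -423.1  235.1] [-3.141 -0.005  2.221] q [-0.72  0.4   1.6   0.    1.14 -1.37] t 26.2
```

carry_out:
  increments:
    - [[0.399, 0.314, -0.035, 0, -0.004, -0.553], [0.399, 0.314, -0.035, 0, -0.004, -0.553], [0.399, 0.314, -0.035, 0, -0.004, -0.553], [0.399, 0.314, -0.035, 0, -0.004, -0.553], [0.399, 0.314, -0.035, 0, -0.004, -0.553]]

```text
clock: 26.62
eef_pos: [489.5, -218.6, 250.1]
tcp_rot: [3.141, 0.001, 2.807]
contact_force: [0.2, 0.7, 0.8]
opening: 1.001
```

```bash
python3 - <<'E'
from h import *
go(480,-20,250,3.39)
E
```

```text
INC [0.1855, 0.4612, 0.0003, 0.0001, 0.0006, -0.5566] rows 4.8 dist 199 rot 33 from [ 489.5 -218.6  250.1] [3.141e+00 1.000e-03 2.807e+00] q [-0.42  0.22  1.83  0.    1.1  -1.66] t 26.6167
```

carry_out:
  increments:
    - [[0.186, 0.461, 0, 0, 0, -0.557], [0.186, 0.461, 0, 0, 0, -0.557], [0.186, 0.461, 0, 0, 0, -0.557], [0.186, 0.461, 0, 0, 0, -0.557], [0.186, 0.461, 0, 0, 0, -0.557]]

```text
clock: 27.03
eef_pos: [480.7, -20.0, 250.0]
tcp_rot: [-3.141, 0.001, -2.892]
contact_force: [0.6, 0.7, -0.8]
opening: 1.0
```

```bash
python3 - <<'E'
from h import *
go(505,170,255,3.97)
E
```

```text
INC [-0.176, 0.4453, -0.0128, -0.0009, 0.0003, -0.5529] rows 4.6 dist 192 rot 33 from [480.7 -20.  250. ] [-3.141e+00  1.000e-03 -2.892e+00] q [-0.04  0.13  1.94 -0.    1.07 -1.86] t 27.0333
```

carry_out:
  increments:
    - [[-0.176, 0.445, -0.013, 0, 0, -0.553], [-0.176, 0.445, -0.013, 0, 0, -0.553], [-0.176, 0.445, -0.013, 0, 0, -0.553], [-0.176, 0.445, -0.013, 0, 0, -0.553], [-0.176, 0.445, -0.013, 0, 0, -0.553]]

```text
clock: 27.45
eef_pos: [507.3, 170.3, 255.1]
tcp_rot: [-3.14, 0.001, -2.312]
contact_force: [1.1, 0.5, -0.2]
opening: 1.003
```

```bash
python3 - <<'E'
from h import *
go(510,300,260,4.18)
E
```

```text
INC [-0.2437, 0.2139, -0.0124, -0.0016, 0.0003, -0.1994] rows 3.1 dist 130 rot 12 from [507.3 170.3 255.1] [-3.140e+00  1.000e-03 -2.312e+00] q [ 0.32  0.21  1.82 -0.    1.11 -2.08] t 27.45
```

```bash
python3 - <<'E'
from h import *
go(520,370,275,4.18)
E
```

```text
INC [-0.3896, 0.3136, -0.0499, -0.0016, 0.0003, -0.1994] rows 4.8 dist 201 rot 12 from [507.3 170.3 255.1] [-3.140e+00  1.000e-03 -2.312e+00] q [ 0.32  0.21  1.82 -0.    1.11 -2.08] t 27.45
```

carry_out:
  increments:
    - [[-0.39, 0.314, -0.05, 0, 0, -0.2], [-0.39, 0.314, -0.05, 0, 0, -0.2], [-0.39, 0.314, -0.05, 0, 0, -0.2], [-0.39, 0.314, -0.05, 0, 0, -0.2], [-0.39, 0.314, -0.05, 0, 0, -0.2]]

```text
clock: 27.87
eef_pos: [521.4, 369.0, 274.8]
tcp_rot: [-3.14, -0.001, -2.11]
contact_force: [1.5, -0.2, -0.1]
opening: 1.001
```

carry_out:
  increments:
    - [[0, 0, 0, 0, 0, 0], [0, 0, 0, 0, 0, 0]]

```text
clock: 28.03
eef_pos: [521.4, 367.9, 274.3]
tcp_rot: [-3.139, -0.002, -2.108]
contact_force: [-0.3, -0.0, -0.2]
opening: 0.998
```

```bash
python3 - <<'E'
from h import *
f=grab('wrist','w20')
X=cloud(f); np.save('w20.npy',X); print(sense()['eef_pos'],sense()['tcp_rot'])
for n in ['bin_c_lug','bin_a_mid']:
    for d in nets.tip_of(n,'wrist'): print(n,round(d['confidence'],2),np.round(d['point'],1))
E
```

```text
[521.50556291 366.51335644 274.32135695] [-3.13941933e+00 -2.29431693e-03 -2.10932121e+00]
bin_c_lug 0.85 [504.3 301.1 117.3]
```

View pics/w20.png

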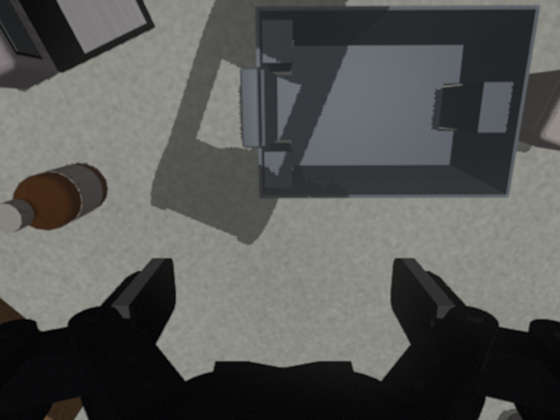

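```bash
cat >> h.py <<'E'
def binfit(X,zr,ang,umask=None,tol=6):
    "rim at height zr, x-dir approx ang. returns angle, mid, lug in world"
    x,y,z=X[...,0],X[...,1],X[...,2]
    m=(abs(z-zr)<tol)
    if umask is not None: m&=umask
    n,l,st,ce=cv2.connectedComponentsWithStats(m.astype(np.uint8),connectivity=8)
    i=1+np.argmax(st[1:,4]); m=l==i
    P=X[m][:,:2].astype(float)
    for _ in range(2):
        d=np.array([np.cos(ang),np.sin(ang)]); e=np.array([-d[1],d[0]]); a=P@d; b=P@e
        sl=[];off=[]
        for sgn in (-1,1):
            q=[]
            for lo in np.arange(a.min()+15,a.max()-25,5):
                k=(a>lo)&(a<lo+5)
                if k.sum()>3: q.append((a[k].mean(), sgn*np.percentile(sgn*b[k],98)))
            q=np.array(q); med=np.median(q[:,1]); q=q[abs(q[:,1]-med)<6]; p=np.polyfit(q[:,0],q[:,1],1); sl.append(p[0]); off.append(np.median(q[:,1]))
        ang+=np.mean(sl)
    d=np.array([np.cos(ang),np.sin(ang)]); e=np.array([-d[1],d[0]]); a=P@d; b=P@e; bm=np.mean(off)
    lo=np.percentile(a[abs(b-bm)<50],0.3)   # plain end
    edge=abs(b-bm)>35
    hi_r=np.percentile(a[edge],99.7); lug=abs(b-bm)<25; hi_l=np.percentile(a[lug],99.7)
    print('box',st[i],'ang',round(ang,4),'slopes',np.round(sl,4),'width',round(off[1]-off[0],1),'plain %.1f rim %.1f lugout %.1f (len %.1f, want 190; lug +12)'%(lo,hi_r,hi_l,hi_r-lo))
    am=(lo+hi_r)/2; mid=am*d+bm*e
    print('mid',np.round(mid,1),'lug',np.round(mid+100.5*d,1)); return ang,mid,mid+100.5*d
E
python3 - <<'E'
from h import *
X=np.load('w20.npy'); v,u=np.mgrid[:420,:560]
binfit(X,128,-0.532,(v<205)&(u>200))
E
```

```text
box [ 240    6  300  193 7150] ang -0.5328 slopes [-0.0007  0.0006] width 131.9 plain 89.8 rim 280.4 lugout 292.3 (len 190.7, want 190; lug +12)
mid [422.5 352.1] lug [509.1 301. ]
```

```bash
python3 - <<'E'
from h import *
go(509.1,301,170,4.1796)
E
```

```text
INC [0.154, -0.0544, 0.2625, -0.0023, -0.0017, -0.0074] rows 3.0 dist 124 rot 0 from [522.  365.3 274.8] [-3.139e+00 -2.000e-03 -2.111e+00] q [ 0.61  0.35  1.58 -0.    1.21 -1.99] t 28.1833
```

carry_out:
  increments:
    - [[0.154, -0.054, 0.12, -0.002, -0.002, -0.007], [0.154, -0.054, 0.2, -0.002, -0.002, -0.007], [0.154, -0.054, 0.262, -0.002, -0.002, -0.007], [0.154, -0.054, 0.262, -0.002, -0.002, -0.007], [0.154, -0.054, 0.262, -0.002, -0.002, -0.007]]

```text
clock: 28.6
eef_pos: [508.5, 300.3, 169.4]
tcp_rot: [3.14, -0.002, -2.106]
contact_force: [-0.0, 0.2, 1.1]
opening: 1.001
```

carry_out:
  increments:
    - [[0, 0, 0, 0, 0, 0], [0, 0, 0, 0, 0, 0]]

```text
clock: 28.77
eef_pos: [511.6, 303.7, 173.5]
tcp_rot: [-3.139, 0.006, -2.104]
contact_force: [0.8, 0.3, 0.2]
opening: 0.999
```

```bash
python3 - <<'E'
from h import *
grab('wrist','w21')
go(509.1,301,119,4.1796)
E
```

```text
INC [0.01, 0.002, 0.1361, -0.0027, 0.0058, 0.0001] rows 1.3 dist 55 rot 0 from [511.5 303.8 173.5] [-3.139  0.006 -2.104] q [ 0.53  0.39  1.78  0.    0.97 -2.08] t 28.8167
```

View pics/w21.png

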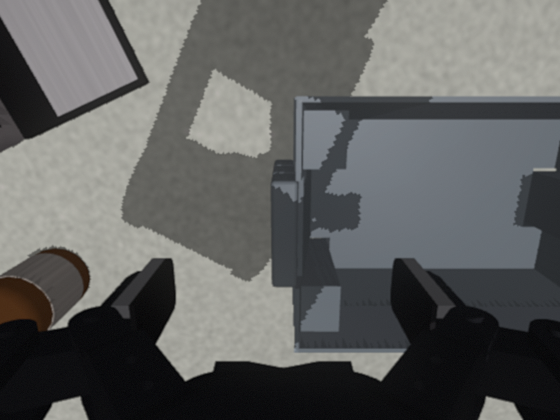

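carry_out:
  increments:
    - [[0.01, 0.002, 0.05, -0.002, 0.006, 0], [0.01, 0.002, 0.1, -0.002, 0.006, 0], [0.01, 0.002, 0.137, -0.002, 0.006, 0], [0.01, 0.002, 0.137, -0.002, 0.006, 0], [0.01, 0.002, 0.137, -0.002, 0.006, 0]]

```text
clock: 29.23
eef_pos: [507.7, 300.3, 117.1]
tcp_rot: [3.141, -0.003, -2.103]
contact_force: [0.7, -0.5, 0.5]
opening: 0.997
```

carry_out:
  increments:
    - [[0, 0, 0, 0, 0, 0], [0, 0, 0, 0, 0, 0]]

```text
clock: 29.4
eef_pos: [508.3, 300.4, 117.9]
tcp_rot: [-3.142, -0.002, -2.103]
contact_force: [-0.4, -0.2, -0.2]
opening: 1.002
```

```bash
python3 - <<'E'
from h import *
grab('wrist','w22')
go(509.1,301,119,4.1796)
E
```

```text
INC [-0.0029, -0.0012, -0.0034, 0.0001, -0.0017, 0.0001] rows 0.0 dist 2 rot 0 from [508.1 300.2 117.7] [ 3.142e+00 -2.000e-03 -2.104e+00] q [ 0.53  0.46  1.82 -0.    0.87 -2.08] t 29.45
```

View pics/w22.png

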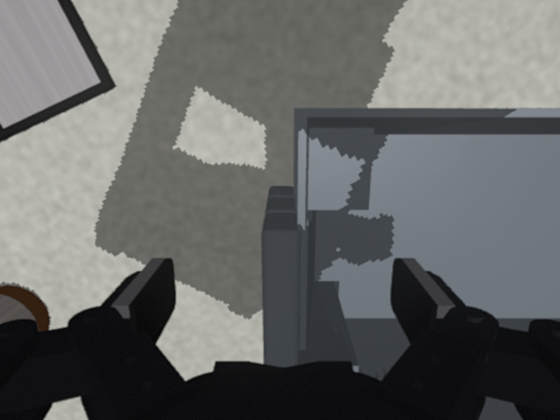

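carry_out:
  increments:
    - [[0, 0, 0, 0, 0, 0], [0, 0, 0, 0, 0, 0], [0, 0, 0, 0, 0, 0], [0, 0, 0, 0, 0, 0], [0, 0, 0, 0, 0, 0]]
  hand: 1
  squeeze: 90

```text
clock: 29.87
eef_pos: [507.3, 299.6, 116.2]
tcp_rot: [3.14, -0.004, -2.104]
contact_force: [-0.4, -0.8, -0.6]
opening: 0.302
```

carry_out:
  increments:
    - [[0, 0, 0, 0, 0, 0], [0, 0, 0, 0, 0, 0], [0, 0, 0, 0, 0, 0], [0, 0, 0, 0, 0, 0], [0, 0, 0, 0, 0, 0]]

```text
clock: 30.28
eef_pos: [507.5, 299.9, 117.2]
tcp_rot: [3.14, -0.003, -2.104]
contact_force: [0.8, -2.0, 10.4]
opening: 0.194
```

carry_out:
  increments:
    - [[0, 0, 0, 0, 0, 0], [0, 0, -0.02, 0, 0, 0], [0, 0, -0.05, 0, 0, 0], [0, 0, -0.08, 0, 0, 0], [0, 0, -0.12, 0, 0, 0]]

```text
clock: 30.7
eef_pos: [507.1, 299.3, 164.5]
tcp_rot: [3.14, -0.005, -2.103]
contact_force: [0.6, 0.5, -4.2]
opening: 0.171
```

```bash
python3 - <<'E'
from h import *
grab('wrist','w23'); s=grab('side','s23'); print(sense()['opening'],sense()['wrist_torque'])
E
```

```text
0.17118201854064363 [-0.26751398 -0.43560904  0.00376522]
```

View pics/s23.png

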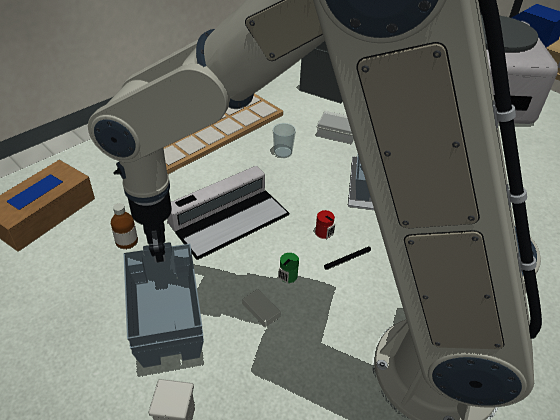

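View pics/w23.png

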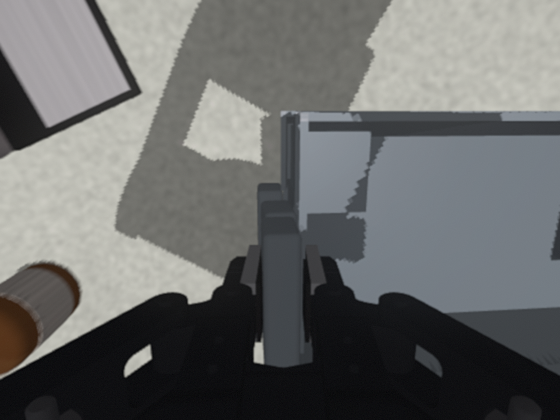

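carry_out:
  increments:
    - [[0, 0, -0.05, 0, 0, 0], [0, 0, -0.12, 0, 0, 0], [0, 0, -0.2, 0, 0, 0], [0, 0, -0.28, 0, 0, 0], [0, 0, -0.3, 0, 0, 0]]

```text
clock: 31.22
eef_pos: [509.6, 301.0, 289.0]
tcp_rot: [-3.139, 0.002, -2.104]
contact_force: [1.5, 0.1, -3.8]
opening: 0.176
```

carry_out:
  increments:
    - [[0, 0, 0, 0, 0, 0], [0, 0, 0, 0, 0, 0]]

```text
clock: 31.38
eef_pos: [507.4, 299.7, 283.0]
tcp_rot: [3.14, -0.005, -2.104]
contact_force: [-0.3, -0.8, -4.8]
opening: 0.177
```

```bash
python3 - <<'E'
from h import *
f=grab('wrist','w24'); s=grab('side','s24'); grab('top','t24'); print(sense()['opening'],sense()['wrist_torque'],sense()['contact_force'])
X=cloud(f);x,y,z=X[...,0],X[...,1],X[...,2]
v,u=np.mgrid[:420,:560]
# rim heights of the held bin along its length
d=np.array([np.cos(-.5328),np.sin(-.5328)])
a=(x-509)*d[0]+(y-301)*d[1]; b=-(x-509)*d[1]+(y-301)*d[0]
for lo in range(-210,20,15):
    k=(a>lo)&(a<lo+15)&(z>180)&(v<230); 
    if k.sum()>20: print(lo,round(float(np.percentile(z[k],98)),1), np.round(np.percentile(b[k],[1,99]),0))
E
```

```text
0.17273599867945214 [-0.16152854 -0.30566019 -0.05295733] [-0.8436018   0.02196189 -4.60516039]
-165 205.1 [-51.   1.]
-150 206.8 [-54.   1.]
-135 225.0 [-66.   0.]
-120 251.1 [-66.  -0.]
-105 270.6 [-66.  -1.]
-90 287.1 [-66.  -1.]
-75 288.3 [-66.  -2.]
-60 289.7 [-66.  -2.]
-45 291.4 [-66.  -2.]
-30 292.2 [-66.  -4.]
-15 293.8 [-66. -10.]
0 286.6 [-63.  -9.]
```

View pics/s24.png

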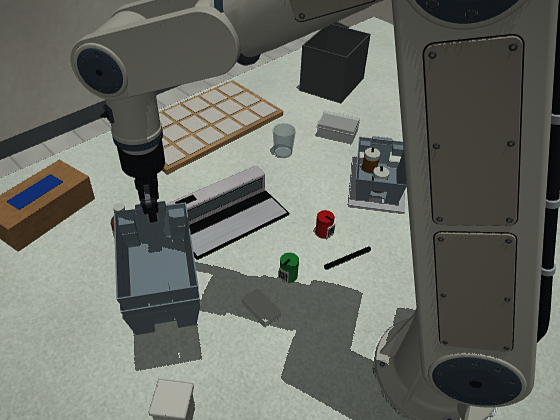

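View pics/w24.png

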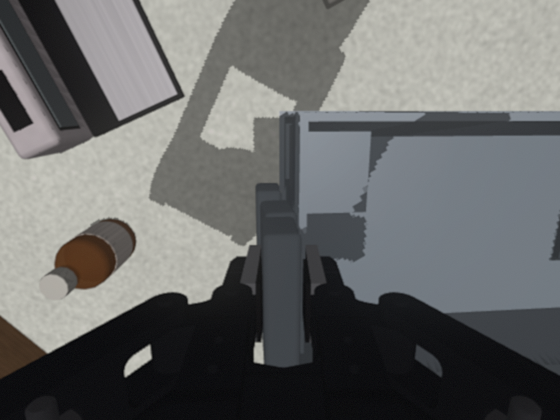

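carry_out:
  increments:
    - [[0, 0, 0.1, 0, 0, 0], [0, 0, 0.2, 0, 0, 0], [0, 0, 0.3, 0, 0, 0], [0, 0, 0.36, 0, 0, 0], [0, 0, 0.36, 0, 0, 0]]

```text
clock: 31.95
eef_pos: [504.2, 297.8, 134.0]
tcp_rot: [3.136, -0.012, -2.104]
contact_force: [1.1, -1.1, -0.4]
opening: 0.173
```

carry_out:
  increments:
    - [[0, 0, 0.01, 0, 0, 0], [0, 0, 0.02, 0, 0, 0], [0, 0, 0.025, 0, 0, 0]]

```text
clock: 32.2
eef_pos: [507.7, 299.8, 131.3]
tcp_rot: [3.141, -0.003, -2.103]
contact_force: [-0.6, -4.0, 3.0]
opening: 0.173
```

carry_out:
  increments:
    - [[0, 0, 0.008, 0, 0, 0], [0, 0, 0.016, 0, 0, 0], [0, 0, 0.024, 0, 0, 0], [0, 0, 0.024, 0, 0, 0]]

```text
clock: 32.53
eef_pos: [510.0, 299.7, 124.1]
tcp_rot: [-3.139, -0.0, -2.103]
contact_force: [4.3, -11.8, 23.3]
opening: 0.176
```

carry_out:
  increments:
    - [[0, 0, 0, 0, 0, 0], [0, 0, 0, 0, 0, 0], [0, 0, 0, 0, 0, 0], [0, 0, 0, 0, 0, 0], [0, 0, 0, 0, 0, 0]]
  hand: 0.4

```text
clock: 32.95
eef_pos: [507.2, 299.8, 120.6]
tcp_rot: [3.14, -0.004, -2.104]
contact_force: [1.1, 0.6, -0.5]
opening: 0.601
```

```bash
python3 - <<'E'
from h import *
f=grab('wrist','w25'); s=grab('side','s25')
cv2.imwrite('pics/s25c.png',cv2.resize(s['img'][180:400,90:290,::-1],None,fx=2.7,fy=2.7,interpolation=cv2.INTER_CUBIC))
go(508.5,300.5,200,4.1796)
E
```

```text
INC [-0.0025, -0.0016, -0.1988, 0.0012, -0.0037, -0.0] rows 1.9 dist 80 rot 0 from [507.2 299.7 120.5] [ 3.14  -0.004 -2.104] q [ 0.53  0.46  1.81 -0.    0.88 -2.08] t 33.05
```

View pics/s25c.png

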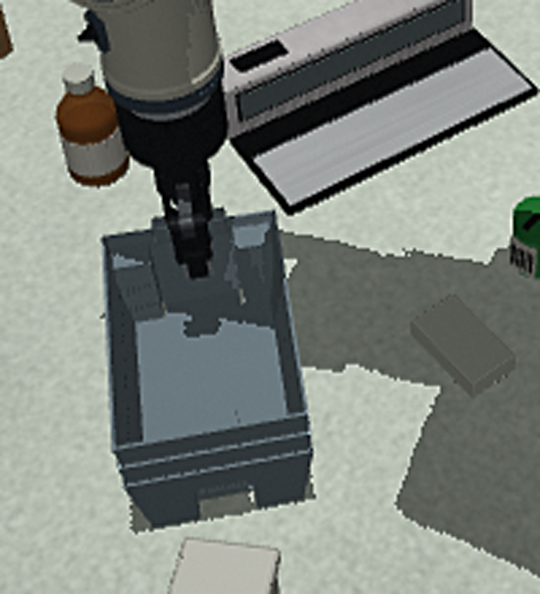

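View pics/w25.png

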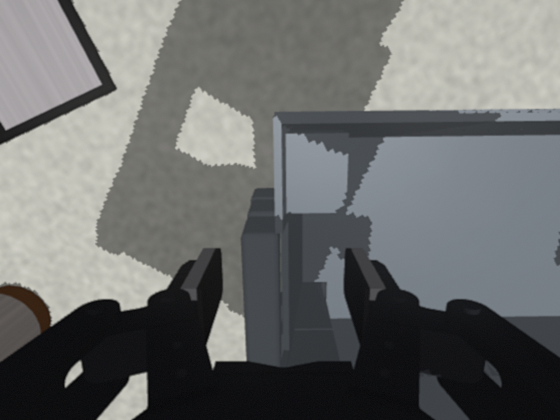

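carry_out:
  increments:
    - [[0, 0, -0.1, 0, -0.003, 0], [0, 0, -0.15, 0, -0.003, 0], [-0.15, 0, -0.38, 0, -0.003, 0], [-0.15, 0, -0.38, 0, -0.003, 0], [-0.15, 0, -0.38, 0, -0.003, 0]]
  hand: 0

```text
clock: 33.47
eef_pos: [539.8, 353.6, 276.2]
tcp_rot: [-3.141, 0.003, -2.104]
contact_force: [1.5, 0.4, -1.1]
opening: 0.998
```

carry_out:
  increments:
    - [[0, 0, 0, 0, 0, 0], [0, 0, 0, 0, 0, 0]]

```text
clock: 33.63
eef_pos: [538.8, 352.6, 273.4]
tcp_rot: [3.141, 0.001, -2.103]
contact_force: [-0.3, 0.7, -0.3]
opening: 1.0
```

```bash
python3 - <<'E'
from h import *
f=grab('wrist','w26'); X=cloud(f); v,u=np.mgrid[:420,:560]
a,mid,lug=binfit(X,128,-0.532,(v<225)&(u>180))
go(lug[0],lug[1],175,a+np.pi*1.5)
E
```

```text
box [ 263   12  297  194 7005] ang -0.5219 slopes [ 0.0006 -0.0007] width 131.8 plain 101.6 rim 292.5 lugout 304.3 (len 190.9, want 190; lug +12)
mid [427.9 348.8] lug [515.  298.7]
INC [0.1424, -0.0183, 0.2421, 0.0014, -0.0014, -0.0101] rows 2.7 dist 113 rot 1 from [537.8 351.6 271.8] [ 3.140e+00 -1.000e-03 -2.103e+00] q [ 0.58  0.37  1.57  0.    1.21 -2.03] t 33.6833
```

View pics/w26.png

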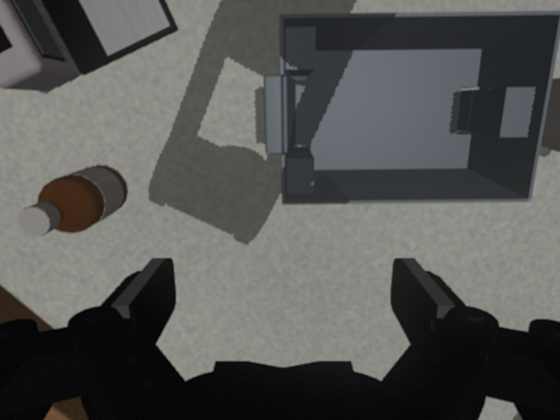

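carry_out:
  increments:
    - [[0.142, -0.018, 0.1, 0.001, -0.001, -0.01], [0.142, -0.018, 0.17, 0.001, -0.001, -0.01], [0.142, -0.018, 0.242, 0.001, -0.001, -0.01], [0.142, -0.018, 0.242, 0.001, -0.001, -0.01], [0.142, -0.018, 0.242, 0.001, -0.001, -0.01]]

```text
clock: 34.1
eef_pos: [513.6, 297.7, 173.4]
tcp_rot: [3.138, -0.005, -2.094]
contact_force: [0.2, -0.8, 0.4]
opening: 1.003
```

carry_out:
  increments:
    - [[0, 0, 0, 0, 0, 0], [0, 0, 0, 0, 0, 0]]

```text
clock: 34.27
eef_pos: [516.8, 300.2, 177.5]
tcp_rot: [-3.14, 0.003, -2.093]
contact_force: [-0.4, -0.4, -0.3]
opening: 1.0
```

```bash
python3 - <<'E'
from h import *
go(515,298.7,130,4.1905)
E
```

```text
INC [0.0058, 0.0021, 0.1188, -0.0012, 0.0028, -0.0003] rows 1.1 dist 48 rot 0 from [516.8 300.2 177.5] [-3.140e+00  3.000e-03 -2.093e+00] q [ 0.52  0.39  1.76  0.    0.98 -2.1 ] t 34.2667
```

carry_out:
  increments:
    - [[0.005, 0.002, 0.06, -0.001, 0.002, 0], [0.005, 0.002, 0.1, -0.001, 0.002, 0], [0.005, 0.002, 0.118, -0.001, 0.002, 0], [0.005, 0.002, 0.118, -0.001, 0.002, 0], [0.005, 0.002, 0.118, -0.001, 0.002, 0]]

```text
clock: 34.68
eef_pos: [514.4, 298.4, 129.4]
tcp_rot: [3.141, -0.001, -2.093]
contact_force: [-0.5, 0.7, 0.2]
opening: 0.998
```

carry_out:
  increments:
    - [[0, 0, 0, 0, 0, 0], [0, 0, 0, 0, 0, 0]]

```text
clock: 34.85
eef_pos: [514.6, 298.4, 129.7]
tcp_rot: [3.141, 0.0, -2.093]
contact_force: [-0.4, 0.3, 0.2]
opening: 1.001
```

```bash
python3 - <<'E'
from h import *
grab('wrist','w27')
go(515,298.7,130,4.1905)
E
```

```text
INC [-0.0017, -0.0007, -0.0012, 0.0003, -0.0002, -0.0005] rows 0.0 dist 1 rot 0 from [514.4 298.2 129.5] [ 3.141 -0.    -2.093] q [ 0.52  0.45  1.8   0.    0.89 -2.1 ] t 34.9
```

View pics/w27.png

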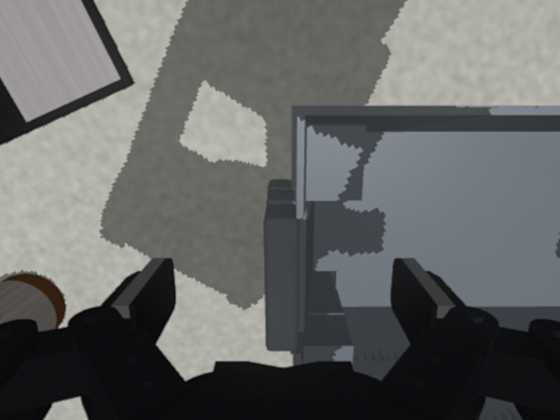

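Well centred. Close and lift a little.

carry_out:
  increments:
    - [[0, 0, 0, 0, 0, 0], [0, 0, 0, 0, 0, 0], [0, 0, 0, 0, 0, 0], [0, 0, 0, 0, 0, 0], [0, 0, 0, 0, 0, 0]]
  hand: 1
  squeeze: 90

```text
clock: 35.32
eef_pos: [513.7, 297.8, 128.4]
tcp_rot: [3.14, -0.002, -2.093]
contact_force: [0.3, 0.4, -0.8]
opening: 0.298
```

carry_out:
  increments:
    - [[0, 0, 0, 0, 0, 0], [0, 0, 0, 0, 0, 0], [0, 0, 0, 0, 0, 0], [0, 0, 0, 0, 0, 0], [0, 0, 0, 0, 0, 0]]

```text
clock: 35.73
eef_pos: [514.1, 297.9, 129.0]
tcp_rot: [3.141, -0.001, -2.093]
contact_force: [1.3, -1.3, 4.8]
opening: 0.166
```

carry_out:
  increments:
    - [[0, 0, 0, 0, 0, 0], [0, 0, -0.03, 0, 0, 0], [0, 0, -0.06, 0, 0, 0], [0, 0, -0.1, 0, 0, 0], [0, 0, -0.1, 0, 0, 0]]

```text
clock: 36.15
eef_pos: [515.3, 298.8, 172.0]
tcp_rot: [-3.14, 0.002, -2.093]
contact_force: [-0.8, 1.0, 0.0]
opening: 0.164
```

```bash
python3 - <<'E'
from h import *
s=grab('side','s28')
cv2.imwrite('pics/s28c.png',cv2.resize(s['img'][180:400,90:290,::-1],None,fx=2.7,fy=2.7,interpolation=cv2.INTER_CUBIC))
print(sense()['contact_force'],sense()['wrist_torque'],sense()['opening'])
E
```

```text
[ 0.5804637  -0.49838118 -2.91964435] [-0.05344473 -0.07111262 -0.03213649] 0.16627574073780074
```

View pics/s28c.png

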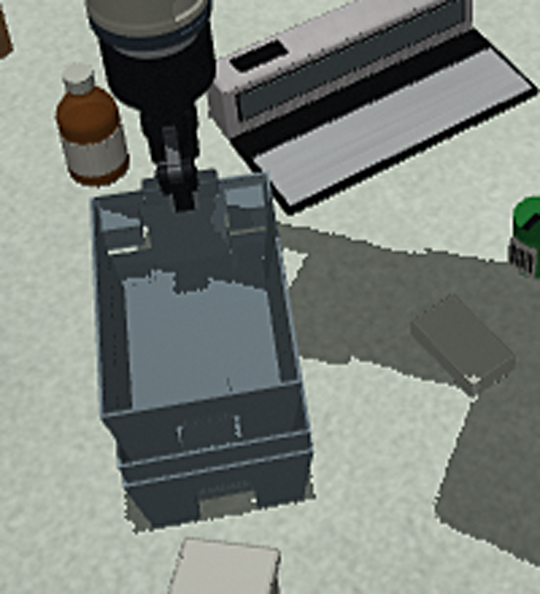

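carry_out:
  increments:
    - [[0, 0, -0.06, 0, 0, 0], [0, 0, -0.14, 0, 0, 0], [0, 0, -0.22, 0, 0, 0], [0, 0, -0.25, 0, 0, 0], [0, 0, -0.25, 0, 0, 0]]

```text
clock: 36.62
eef_pos: [515.4, 298.7, 271.3]
tcp_rot: [-3.14, 0.003, -2.093]
contact_force: [-0.2, 1.3, -2.3]
opening: 0.164
```

```bash
python3 - <<'E'
from h import *
s=grab('side','s29')
cv2.imwrite('pics/s29c.png',cv2.resize(s['img'][180:400,90:290,::-1],None,fx=2.7,fy=2.7,interpolation=cv2.INTER_CUBIC))
print(sense()['contact_force'],sense()['wrist_torque'],sense()['opening'])
f=optics.grab_frame('wrist');X=cloud(f);x,y,z=X[...,0],X[...,1],X[...,2]
v,u=np.mgrid[:420,:560]
p=sense()['eef_pos']; ang=-.5219
d=np.array([np.cos(ang),np.sin(ang)])
a=(x-p[0])*d[0]+(y-p[1])*d[1]; b=-(x-p[0])*d[1]+(y-p[1])*d[0]
for lo in range(-210,20,15):
    k=(a>lo)&(a<lo+15)&(z>180)&(v<230); 
    if k.sum()>20: print(lo,round(float(np.percentile(z[k],98)),1), np.round(np.percentile(b[k],[1,99]),0))
go(500,150,290,3.6)
E
```

```text
[-0.42002054 -0.01705316 -2.22574365] [-0.11709745 -0.0850446  -0.04231529] 0.1621438219823663
-165 187.5 [-49.   6.]
-150 188.2 [-52.   5.]
-135 209.3 [-54.   5.]
-120 232.2 [-57.   5.]
-105 263.6 [-63.   4.]
-90 265.1 [-64.   4.]
-75 265.5 [-64.   4.]
-60 266.0 [-63.   4.]
-45 266.9 [-63.   4.]
-30 266.9 [-63.   3.]
-15 268.1 [-63.  -6.]
0 268.2 [-26. -23.]
INC [0.3371, -0.1547, -0.0563, 0.0007, -0.0027, 0.5634] rows 4.7 dist 150 rot 34 from [513.6 297.7 267.2] [ 3.140e+00 -2.000e-03 -2.093e+00] q [ 0.52  0.29  1.69  0.    1.17 -2.1 ] t 36.7167
```

View pics/s29c.png

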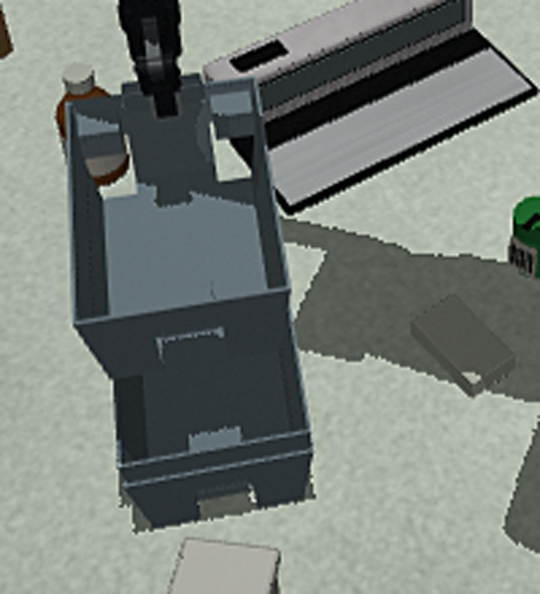

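carry_out:
  increments:
    - [[0.1, -0.05, -0.05, 0, -0.002, 0.2], [0.2, -0.1, -0.05, 0, -0.002, 0.4], [0.337, -0.155, -0.05, 0, -0.002, 0.563], [0.337, -0.155, -0.05, 0, -0.002, 0.563], [0.337, -0.155, -0.05, 0, -0.002, 0.563]]

```text
clock: 37.13
eef_pos: [498.3, 145.5, 285.9]
tcp_rot: [-3.141, -0.006, -2.692]
contact_force: [0.5, 0.0, -2.3]
opening: 0.16
```

```bash
python3 - <<'E'
from h import *
go(490,50,290,3.01); print(sense()['opening'])
E
```

```text
INC [0.1225, -0.2061, -0.0096, -0.0019, -0.0054, 0.5551] rows 4.7 dist 96 rot 33 from [498.3 145.5 285.9] [-3.141 -0.006 -2.692] q [ 0.28  0.16  1.82 -0.    1.17 -1.74] t 37.1333
0.16006511085252845
```

carry_out:
  increments:
    - [[0.122, -0.206, -0.01, -0.002, -0.005, 0.56], [0.122, -0.206, -0.01, -0.002, -0.005, 0.56], [0.122, -0.206, -0.01, -0.002, -0.005, 0.56], [0.122, -0.206, -0.01, -0.002, -0.005, 0.56], [0.122, -0.206, -0.01, -0.002, -0.005, 0.56]]

```text
clock: 37.55
eef_pos: [491.9, 53.3, 289.9]
tcp_rot: [3.139, -0.0, 3.005]
contact_force: [0.3, 1.2, -1.4]
opening: 0.161
```

```bash
python3 - <<'E'
from h import *
go(480,-50,290,2.41); print(sense()['opening'])
E
```

```text
INC [-0.0056, -0.26, -0.0009, 0.0026, -0.0008, 0.5683] rows 4.8 dist 104 rot 34 from [491.9  53.3 289.9] [ 3.139 -0.     3.005] q [ 0.1   0.11  1.86  0.    1.17 -1.33] t 37.55
0.16116863627705955
```

carry_out:
  increments:
    - [[-0.006, -0.26, 0, 0.002, 0, 0.568], [-0.006, -0.26, 0, 0.002, 0, 0.568], [-0.006, -0.26, 0, 0.002, 0, 0.568], [-0.006, -0.26, 0, 0.002, 0, 0.568], [-0.006, -0.26, 0, 0.002, 0, 0.568]]

```text
clock: 37.97
eef_pos: [480.9, -50.1, 289.5]
tcp_rot: [3.141, -0.002, 2.41]
contact_force: [0.4, 0.3, -0.9]
opening: 0.161
```

```bash
python3 - <<'E'
from h import *
go(455,-150,290,1.82); print(sense()['opening'])
E
```

```text
INC [-0.1188, -0.2292, -0.0018, 0.0001, -0.0019, 0.5634] rows 4.7 dist 103 rot 34 from [480.9 -50.1 289.5] [ 3.141e+00 -2.000e-03  2.410e+00] q [-0.11  0.09  1.88  0.    1.16 -0.95] t 37.9667
0.16069455474475444
```

carry_out:
  increments:
    - [[-0.119, -0.229, 0, 0, -0.002, 0.563], [-0.119, -0.229, 0, 0, -0.002, 0.563], [-0.119, -0.229, 0, 0, -0.002, 0.563], [-0.119, -0.229, 0, 0, -0.002, 0.563], [-0.119, -0.229, 0, 0, -0.002, 0.563]]

```text
clock: 38.38
eef_pos: [455.8, -149.9, 289.2]
tcp_rot: [3.141, -0.001, 1.82]
contact_force: [0.4, 0.7, -2.0]
opening: 0.162
```

```bash
python3 - <<'E'
from h import *
go(420,-230,280,1.23); print(sense()['opening'])
E
```

```text
INC [-0.172, -0.1363, 0.0227, 0.0002, -0.001, 0.5637] rows 4.7 dist 88 rot 34 from [ 455.8 -149.9  289.2] [ 3.141e+00 -1.000e-03  1.820e+00] q [-0.32  0.09  1.89  0.    1.16 -0.57] t 38.3833
0.16210134229262996
```

carry_out:
  increments:
    - [[-0.172, -0.136, 0.023, 0, -0.001, 0.563], [-0.172, -0.136, 0.023, 0, -0.001, 0.563], [-0.172, -0.136, 0.023, 0, -0.001, 0.563], [-0.172, -0.136, 0.023, 0, -0.001, 0.563], [-0.172, -0.136, 0.023, 0, -0.001, 0.563]]

```text
clock: 38.8
eef_pos: [420.9, -229.6, 279.7]
tcp_rot: [-3.142, -0.001, 1.231]
contact_force: [-1.2, -0.1, -1.7]
opening: 0.163
```

```bash
python3 - <<'E'
from h import *
go(384.7,-287.3,260,0.652); print(sense()['opening'])
E
```

```text
INC [-0.1663, -0.0371, 0.0491, -0.0003, -0.001, 0.5532] rows 4.6 dist 71 rot 33 from [ 420.9 -229.6  279.7] [-3.142e+00 -1.000e-03  1.231e+00] q [-0.5   0.1   1.9   0.    1.14 -0.16] t 38.8
0.16276687611643903
```

carry_out:
  increments:
    - [[-0.166, -0.037, 0.049, 0, -0.001, 0.553], [-0.166, -0.037, 0.049, 0, -0.001, 0.553], [-0.166, -0.037, 0.049, 0, -0.001, 0.553], [-0.166, -0.037, 0.049, 0, -0.001, 0.553], [-0.166, -0.037, 0.049, 0, -0.001, 0.553]]

```text
clock: 39.22
eef_pos: [385.5, -286.9, 260.0]
tcp_rot: [-3.141, -0.001, 0.653]
contact_force: [0.2, 0.6, -1.1]
opening: 0.161
```

carry_out:
  increments:
    - [[0, 0, 0, 0, 0, 0], [0, 0, 0, 0, 0, 0]]

```text
clock: 39.38
eef_pos: [386.3, -286.7, 261.0]
tcp_rot: [3.141, -0.001, 0.664]
contact_force: [-0.0, -1.0, -1.9]
opening: 0.161
```

```bash
python3 - <<'E'
from h import *
go(384.7,-287.3,180,0.652)
f=grab('wrist','w30');grab('side','s30');t=grab('top','t30')
X=cloud(f);v,u=np.mgrid[:420,:560]; p=sense()['eef_pos']; print(sense()['opening'])
np.save('w30.npy',X); np.save('t30.npy',cloud(t))
E
```

```text
INC [-0.0042, -0.0014, 0.2024, 0.0007, -0.0009, 0.011] rows 1.9 dist 81 rot 1 from [ 386.3 -286.7  261. ] [ 3.141e+00 -1.000e-03  6.640e-01] q [-0.64  0.12  1.92  0.    1.1   0.26] t 39.3833
0.16182593735234813
```

View pics/w30.png

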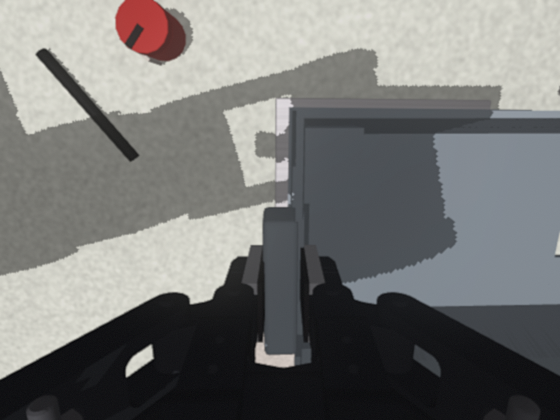

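View pics/t30.png

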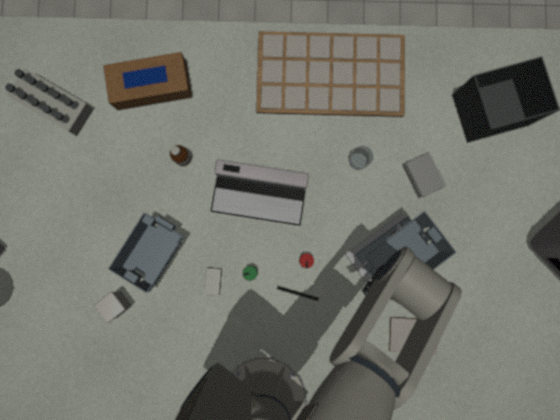

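```bash
cat >> h.py <<'E'
def held(X,p,ang,zr):
    "far rim edge of held bin: angle error and lateral position relative to TCP"
    x,y,z=X[...,0],X[...,1],X[...,2]; v,u=np.mgrid[:420,:560]
    d=np.array([np.cos(ang),np.sin(ang)])
    a=(x-p[0])*d[0]+(y-p[1])*d[1]; b=-(x-p[0])*d[1]+(y-p[1])*d[0]
    m=(abs(z-zr)<9)&(v<230)
    q=[]
    for lo in range(-105,-12,5):
        k=m&(a>lo)&(a<lo+5)
        if k.sum()>5: q.append((lo+2.5,b[k].min(),b[k].max(),np.percentile(z[k],95)))
    q=np.array(q); 
    for c in (1,2,3): p_=np.polyfit(q[:,0],q[:,c],1); print(['','bmin','bmax','z'][c],'slope',np.round(p_[0],4),'at 0: %.1f'%p_[1])
    k=m&(b<-40)&(b>-64); print('rim outer a (lug end, want -5.5):',np.round(np.percentile(a[k],[99,99.7]),1))
E
python3 - <<'E'
from h import *
X=np.load('w30.npy'); held(X,(386.3,-286.7),0.664+np.pi/2,261)
T=np.load('t30.npy')
E
```

```text
bmin slope -0.0017 at 0: -64.4
bmax slope 0.0045 at 0: -61.1
z slope 0.0333 at 0: 260.5
rim outer a (lug end, want -5.5): [-4.1 -4. ]
```

carry_out:
  increments:
    - [[0.001, 0.001, 0.06, 0, 0, 0.011], [0.001, 0.001, 0.12, 0, 0, 0.011], [0.001, 0.001, 0.18, 0, 0, 0.011], [0.001, 0.001, 0.18, 0, 0, 0.011], [0.001, 0.001, 0.18, 0, 0, 0.011]]

```text
clock: 39.95
eef_pos: [387.4, -287.0, 190.2]
tcp_rot: [3.14, -0.001, 0.651]
contact_force: [-0.5, 0.6, -0.9]
opening: 0.161
```

carry_out:
  increments:
    - [[0, 0, 0, 0, 0, 0], [0, 0, 0, 0, 0, 0]]

```text
clock: 40.12
eef_pos: [388.8, -288.2, 192.3]
tcp_rot: [3.135, -0.002, 0.65]
contact_force: [-0.5, 0.7, -1.1]
opening: 0.161
```

```bash
python3 - <<'E'
from h import *
f=grab('wrist','w31');s=grab('side','s31'); t=grab('top','t31')
cv2.imwrite('pics/t31c.png',cv2.resize(t['img'][190:320,320:480,::-1],None,fx=4.5,fy=4.5,interpolation=cv2.INTER_CUBIC))
X=cloud(f); s=sense();p=s['eef_pos']
held(X,p,s['tcp_rot'][2]+np.pi/2,p[2])
go(386.8,-287.4,175,0.652)
E
```

```text
bmin slope 0.0039 at 0: -64.4
bmax slope 0.028 at 0: -59.6
z slope 0.0227 at 0: 191.6
rim outer a (lug end, want -5.5): [-4.3 -4.2]
INC [-0.0026, -0.0041, 0.0424, 0.0057, -0.0022, -0.0023] rows 0.4 dist 17 rot 0 from [ 388.5 -288.   192. ] [ 3.136e+00 -2.000e-03  6.500e-01] q [-0.64  0.21  1.99  0.    0.94  0.28] t 40.2667
```

View pics/t31c.png

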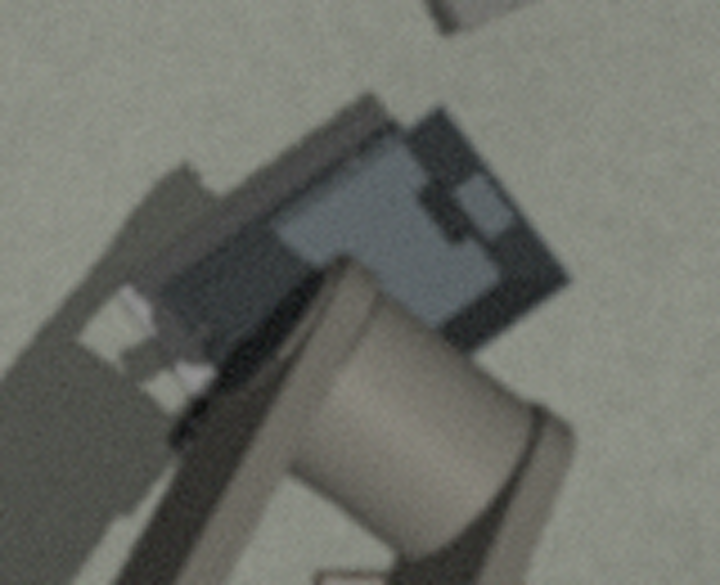

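View pics/w31.png

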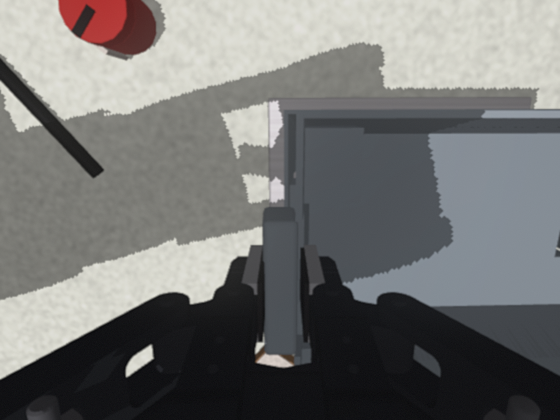

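carry_out:
  increments:
    - [[-0.002, -0.004, 0.02, 0.005, -0.002, -0.002], [-0.002, -0.004, 0.04, 0.005, -0.002, -0.002], [-0.002, -0.004, 0.04, 0.005, -0.002, -0.002]]

```text
clock: 40.52
eef_pos: [385.6, -286.2, 173.3]
tcp_rot: [-3.138, 0.001, 0.652]
contact_force: [-0.8, 0.1, -2.0]
opening: 0.157
```

carry_out:
  increments:
    - [[0, 0, 0, 0, 0, 0], [0, 0, 0.005, 0, 0, 0]]

```text
clock: 40.68
eef_pos: [386.5, -286.9, 172.8]
tcp_rot: [-3.14, 0.0, 0.652]
contact_force: [1.0, -0.8, -2.3]
opening: 0.158
```

```bash
python3 - <<'E'
from h import *
go(386.8,-287.4,166,0.652); print(sense()['contact_force'])
E
```

```text
INC [-0.0002, 0.0014, 0.017, -0.0011, 0.0003, -0.0005] rows 0.2 dist 7 rot 0 from [ 386.5 -286.9  172.8] [-3.14   0.     0.652] q [-0.64  0.23  2.01  0.    0.9   0.28] t 40.6833
[ 1.00094126 -0.81414446 -2.28340286]
```

carry_out:
  increments:
    - [[0, 0.001, 0.01, 0, 0, 0], [0, 0.001, 0.017, 0, 0, 0], [0, 0.001, 0.017, 0, 0, 0]]

```text
clock: 40.93
eef_pos: [386.7, -287.3, 165.6]
tcp_rot: [-3.141, 0.0, 0.651]
contact_force: [-0.5, 0.4, 0.5]
opening: 0.161
```

carry_out:
  increments:
    - [[0, 0, 0.004, 0, 0, 0], [0, 0, 0.008, 0, 0, 0], [0, 0, 0.008, 0, 0, 0]]

```text
clock: 41.18
eef_pos: [386.7, -287.1, 162.9]
tcp_rot: [-3.141, 0.0, 0.651]
contact_force: [-2.1, 3.3, 5.3]
opening: 0.162
```

carry_out:
  increments:
    - [[0, 0, 0.005, 0, 0, 0], [0, 0, 0.01, 0, 0, 0], [0, 0, 0.01, 0, 0, 0]]

```text
clock: 41.43
eef_pos: [386.8, -287.1, 160.6]
tcp_rot: [-3.141, 0.0, 0.651]
contact_force: [-9.3, 8.9, 26.5]
opening: 0.16
```

```bash
python3 - <<'E'
from h import *
f=grab('wrist','w32'); X=cloud(f); s=sense();p=s['eef_pos']; print(p,s['contact_force'])
held(X,p,s['tcp_rot'][2]+np.pi/2,p[2])
E
```

```text
[ 386.81641225 -287.10606407  160.65191479] [-8.32338395  8.45765404 26.4707177 ]
bmin slope -0.0072 at 0: -64.6
bmax slope 0.0067 at 0: -60.6
z slope 0.0059 at 0: 160.6
rim outer a (lug end, want -5.5): [-3.3 -3.3]
```

carry_out:
  increments:
    - [[0, 0, -0.003, 0, 0, 0], [0, 0, -0.003, 0, 0, 0]]

```text
clock: 41.65
eef_pos: [386.9, -287.2, 161.1]
tcp_rot: [3.142, -0.0, 0.652]
contact_force: [-4.7, 5.9, 9.3]
opening: 0.164
```

carry_out:
  increments:
    - [[0, 0, 0, 0, 0, 0], [0, 0, 0, 0, 0, 0], [0, 0, 0, 0, 0, 0], [0, 0, 0, 0, 0, 0], [0, 0, 0, 0, 0, 0]]
  hand: 0.4

```text
clock: 42.07
eef_pos: [386.6, -287.2, 159.9]
tcp_rot: [-3.14, 0.0, 0.651]
contact_force: [0.4, 0.2, -0.1]
opening: 0.598
```

carry_out:
  increments:
    - [[0, 0, -0.1, 0, 0, 0], [0, 0, -0.2, 0, 0, 0], [-0.15, 0, -0.3, 0, 0, 0], [-0.15, 0, -0.3, 0, 0, 0], [-0.15, 0, -0.3, 0, 0, 0]]

```text
clock: 42.48
eef_pos: [338.0, -326.4, 283.7]
tcp_rot: [3.137, 0.001, 0.651]
contact_force: [0.7, -1.6, -0.1]
opening: 0.604
```

carry_out:
  increments:
    - [[0, 0, 0, 0, 0, 0], [0, 0, 0, 0, 0, 0]]
  hand: 0

```text
clock: 42.65
eef_pos: [339.0, -323.3, 279.5]
tcp_rot: [-3.14, -0.0, 0.651]
contact_force: [-0.3, 0.2, 0.1]
opening: 0.862
```

```bash
python3 - <<'E'
from h import *
f=grab('wrist','w33'); X=cloud(f); np.save('w33.npy',X); s=sense();p=s['eef_pos']; print(p,s['contact_force'])
grab('side','s33'); v,u=np.mgrid[:420,:560]
a,mid,lug=binfit(X,160,2.223,(v<240),tol=7)
x,y,z=X[...,0],X[...,1],X[...,2]
d=np.array([np.cos(a),np.sin(a)]); aa=(x-mid[0])*d[0]+(y-mid[1])*d[1]; bb=-(x-mid[0])*d[1]+(y-mid[1])*d[0]
m=(abs(z-160)<8)&(abs(aa)<96)&(abs(bb)<67)&((abs(bb)>62)|(abs(aa)>92))
P=np.c_[aa[m],bb[m],np.ones(m.sum())]; print(np.linalg.lstsq(P,z[m],rcond=None)[0],m.sum())
E
```

```text
[ 339.06606629 -322.97116998  279.10989033] [ 0.45517037  0.13324049 -1.9690645 ]
box [ 270    5  290  211 6800] ang 2.2191 slopes [-0.0017  0.0017] width 131.8 plain -653.2 rim -465.4 lugout -453.9 (len 187.8, want 190; lug +12)
mid [ 444.1 -365.2] lug [ 383.5 -285.1]
[ 8.87399742e-03 -1.42392957e-03  1.57525873e+02] 5605
```

View pics/w33.png

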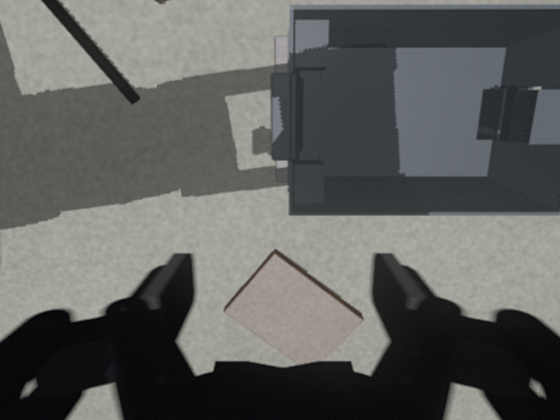

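View pics/s33.png

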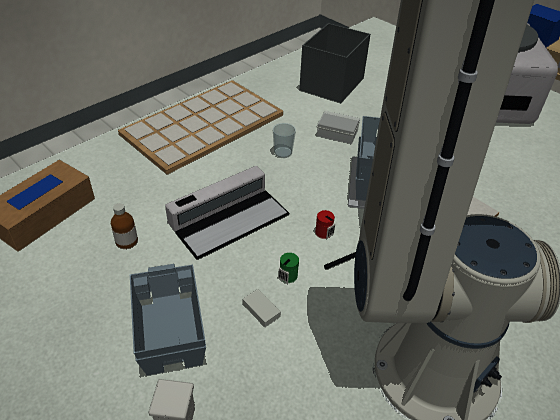

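```bash
python3 - <<'E'
from h import *
go(477,233,260,1.049)
E
```

```text
INC [1.1171, -0.8955, 0.0498, -0.003, -0.0003, -0.3793] rows 13.7 dist 573 rot 23 from [ 339.1 -322.9  278.9] [-3.138  0.     0.652] q [-0.76  0.08  1.92  0.    1.14  0.15] t 42.75
```

carry_out:
  increments:
    - [[0.4, -0.32, 0, -0.003, 0, 0], [0.4, -0.32, 0, -0.003, 0, 0], [0.4, -0.32, 0, -0.003, 0, 0], [0.4, -0.32, 0, -0.003, 0, 0], [0.4, -0.32, 0, -0.003, 0, 0]]

```text
clock: 43.17
eef_pos: [388.5, -122.1, 279.3]
tcp_rot: [3.141, 0.001, 0.652]
contact_force: [1.7, -0.4, -0.5]
opening: 1.0
```

carry_out:
  increments:
    - [[0.37, -0.3, 0.02, 0, 0, -0.19], [0.37, -0.3, 0.02, 0, 0, -0.19], [0.37, -0.3, 0.02, 0, 0, -0.19], [0.37, -0.3, 0.02, 0, 0, -0.19], [0.37, -0.3, 0.02, 0, 0, -0.19]]

```text
clock: 43.58
eef_pos: [433.6, 64.5, 270.9]
tcp_rot: [3.141, 0.001, 0.853]
contact_force: [-0.8, -0.2, 0.2]
opening: 0.998
```

```bash
python3 - <<'E'
from h import *
go(477,233,255,1.049)
E
```

```text
INC [0.3886, -0.1953, 0.0394, 0.0003, 0.0008, -0.1872] rows 4.2 dist 175 rot 11 from [433.6  64.5 270.9] [3.141e+00 1.000e-03 8.530e-01] q [ 0.14  0.04  1.99 -0.    1.12  0.86] t 43.5833
```

carry_out:
  increments:
    - [[0.389, -0.195, 0.039, 0, 0, -0.187], [0.389, -0.195, 0.039, 0, 0, -0.187], [0.389, -0.195, 0.039, 0, 0, -0.187], [0.389, -0.195, 0.039, 0, 0, -0.187], [0.389, -0.195, 0.039, 0, 0, -0.187]]

```text
clock: 44.0
eef_pos: [478.1, 234.6, 254.4]
tcp_rot: [3.141, 0.0, 1.05]
contact_force: [-1.0, -0.6, 0.4]
opening: 1.001
```

carry_out:
  increments:
    - [[0, 0, 0, 0, 0, 0], [0, 0, 0, 0, 0, 0]]

```text
clock: 44.17
eef_pos: [476.7, 229.1, 254.7]
tcp_rot: [3.141, 0.003, 1.049]
contact_force: [-0.3, -1.0, -1.1]
opening: 0.998
```

```bash
python3 - <<'E'
from h import *
f=grab('wrist','w34'); X=cloud(f); np.save('w34.npy',X); v,u=np.mgrid[:420,:560]
a,mid,lug=binfit(X,103,-.522,(v<250),tol=6)
go(lug[0],lug[1],155,a+np.pi/2)
t=grab('top','t34'); s=grab('side','s34')
E
```

```text
box [   0    0  293  178 5068] ang -0.5229 slopes [-0.0002  0.0002] width 3.0 plain 102.4 rim 304.8 lugout 292.4 (len 202.4, want 190; lug +12)
mid [401.5 289. ] lug [488.6 238.8]
INC [0.0382, 0.0124, 0.2501, 0.0006, 0.003, -0.0006] rows 2.4 dist 101 rot 0 from [476.8 228.3 255.1] [3.141e+00 3.000e-03 1.047e+00] q [ 0.45  0.2   1.84 -0.    1.11  0.97] t 44.2167
```

View pics/w34.png

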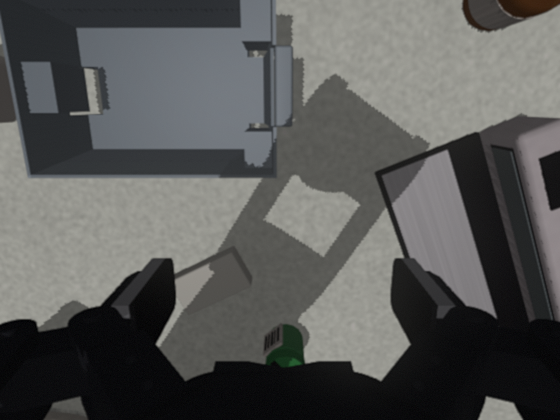

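View pics/s34.png

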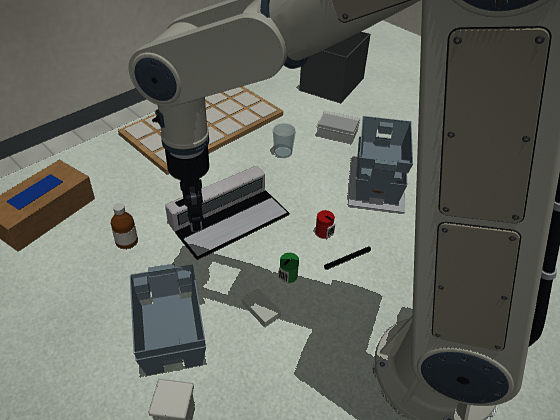

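```bash
python3 - <<'E'
from h import *
X=np.load('w34.npy'); v,u=np.mgrid[:420,:560]; x,y,z=X[...,0],X[...,1],X[...,2]
ang=-.5225; d=np.array([np.cos(ang),np.sin(ang)]); e=np.array([-d[1],d[0]])
a=x*d[0]+y*d[1]; b=x*e[0]+y*e[1]
m=(abs(z-103)<6)&(v<250)&(u<300)
q=np.array([(lo,b[m&(a>lo)&(a<lo+5)].min()) for lo in range(130,285,5)]); p=np.polyfit(q[:,0],q[:,1],1); print('near edge',p,np.median(q[:,1]),np.median(z[m]))
k=m&(a>290); print('lug a',np.percentile(a[k],[1,99,99.7]),'b',np.percentile(b[k],[0.5,99.5]),k.sum())
bm=np.median(q[:,1])+66; ac=np.percentile(a[k],99.7)-6.5; L=ac*d+bm*e; print(L, (b[k].min()+b[k].max())/2,bm)
go(L[0],L[1],155,ang+p[0]+np.pi/2)
E
```

```text
near edge [-4.12294480e-04  4.49288676e+02] 449.2008489080305 102.77291337131327
lug a [290.19202936 304.52782506 304.98705777] b [450.98550879 569.73119389] 1897
[515.77122443 297.50039063] 510.3386902320513 515.2008489080305
INC [0.2001, -0.0044, 0.2515, 0.0013, 0.0019, -0.0023] rows 3.1 dist 129 rot 0 from [477.2 227.6 255.8] [3.140e+00 2.000e-03 1.046e+00] q [ 0.44  0.2   1.84 -0.    1.11  0.97] t 44.3167
```

carry_out:
  increments:
    - [[0.2, -0.004, 0.1, 0.001, 0.002, 0], [0.2, -0.004, 0.18, 0.001, 0.002, 0], [0.2, -0.004, 0.25, 0.001, 0.002, 0], [0.2, -0.004, 0.25, 0.001, 0.002, 0], [0.2, -0.004, 0.25, 0.001, 0.002, 0]]

```text
clock: 44.73
eef_pos: [514.9, 297.0, 153.1]
tcp_rot: [-3.139, 0.004, 1.046]
contact_force: [-0.9, 0.0, 0.2]
opening: 1.0
```

carry_out:
  increments:
    - [[0, 0, 0, 0, 0, 0], [0, 0, 0, 0, 0, 0]]

```text
clock: 44.9
eef_pos: [517.1, 297.9, 157.9]
tcp_rot: [3.14, -0.003, 1.045]
contact_force: [-0.1, 0.4, 0.6]
opening: 1.001
```

```bash
python3 - <<'E'
from h import *
grab('wrist','w35')
go(515.6,297.9,106,1.0483)
E
```

```text
INC [-0.003, -0.0037, 0.1307, 0.0022, -0.0034, -0.0029] rows 1.3 dist 52 rot 0 from [517.3 298.1 158.3] [ 3.139 -0.004  1.045] q [ 0.52  0.41  1.78 -0.    0.94  1.05] t 44.95
```

View pics/w35.png

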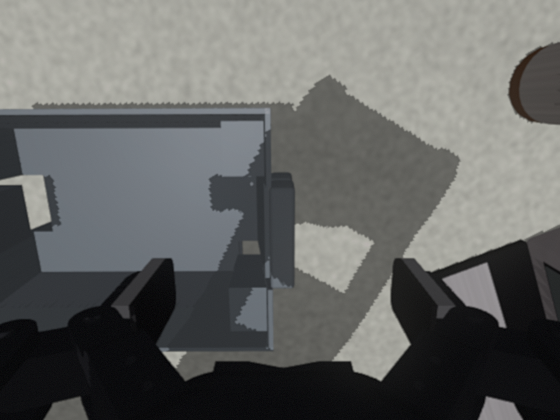

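carry_out:
  increments:
    - [[-0.003, -0.003, 0.07, 0.002, -0.003, -0.002], [-0.003, -0.003, 0.11, 0.002, -0.003, -0.002], [-0.003, -0.003, 0.131, 0.002, -0.003, -0.002], [-0.003, -0.003, 0.131, 0.002, -0.003, -0.002], [-0.003, -0.003, 0.131, 0.002, -0.003, -0.002]]

```text
clock: 45.37
eef_pos: [515.4, 298.1, 104.7]
tcp_rot: [-3.141, 0.001, 1.048]
contact_force: [0.6, 0.1, 1.6]
opening: 0.998
```

carry_out:
  increments:
    - [[0, 0, 0, 0, 0, 0], [0, 0, 0, 0, 0, 0]]

```text
clock: 45.53
eef_pos: [515.6, 298.5, 105.0]
tcp_rot: [-3.141, 0.0, 1.048]
contact_force: [-0.5, 0.3, 0.1]
opening: 0.999
```

```bash
python3 - <<'E'
from h import *
grab('wrist','w36')
go(515.6,297.9,106,1.0483)
E
```

```text
INC [-0.0012, 0.0009, -0.003, -0.0004, 0.0004, 0.0] rows 0.0 dist 1 rot 0 from [515.5 298.5 104.8] [-3.141  0.     1.048] q [0.52 0.48 1.81 0.   0.85 1.04] t 45.5833
```

View pics/w36.png

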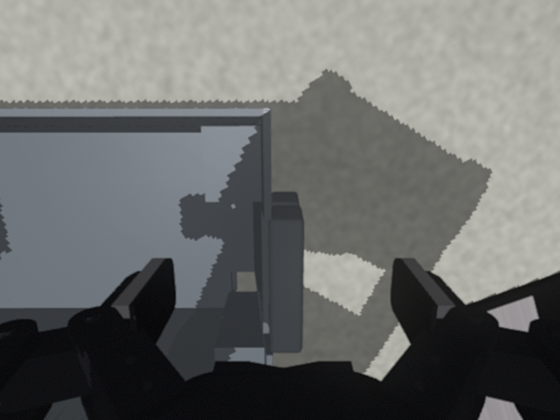

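carry_out:
  increments:
    - [[0, 0, -0.005, 0, 0, 0], [0, 0, -0.005, 0, 0, 0], [0, 0, -0.005, 0, 0, 0], [0, 0, -0.005, 0, 0, 0], [0, 0, -0.005, 0, 0, 0]]
  hand: 1

```text
clock: 46.0
eef_pos: [514.8, 298.2, 105.5]
tcp_rot: [-3.14, 0.002, 1.048]
contact_force: [-0.1, 0.3, -0.1]
opening: 0.301
```

carry_out:
  increments:
    - [[0, 0, 0, 0, 0, 0], [0, 0, 0, 0, 0, 0], [0, 0, 0, 0, 0, 0], [0, 0, 0, 0, 0, 0], [0, 0, 0, 0, 0, 0]]

```text
clock: 46.42
eef_pos: [515.2, 298.2, 106.0]
tcp_rot: [-3.14, 0.002, 1.048]
contact_force: [1.0, -1.6, 5.9]
opening: 0.164
```

carry_out:
  increments:
    - [[0, 0, 0, 0, 0, 0], [0, 0, -0.03, 0, 0, 0], [0, 0, -0.06, 0, 0, 0], [0, 0, -0.1, 0, 0, 0], [0, 0, -0.1, 0, 0, 0]]

```text
clock: 46.83
eef_pos: [516.5, 299.1, 149.0]
tcp_rot: [3.141, -0.002, 1.048]
contact_force: [0.3, 0.9, -0.5]
opening: 0.16
```

carry_out:
  increments:
    - [[0, 0, -0.06, 0, 0, 0], [0, 0, -0.14, 0, 0, 0], [0, 0, -0.2, 0, 0, 0], [0, 0, -0.22, 0, 0, 0], [0, 0, -0.22, 0, 0, 0]]

```text
clock: 47.25
eef_pos: [516.2, 298.9, 235.8]
tcp_rot: [3.141, -0.002, 1.048]
contact_force: [0.3, 0.2, -1.1]
opening: 0.161
```

```bash
python3 - <<'E'
from h import *
s=grab('side','s37')
cv2.imwrite('pics/s37c.png',cv2.resize(s['img'][180:400,90:290,::-1],None,fx=2.7,fy=2.7,interpolation=cv2.INTER_CUBIC))
print(sense()['contact_force'],sense()['wrist_torque'],sense()['opening'])
go(490,150,300,1.0)
E
```

```text
[ 0.94562045 -0.05931533 -1.46593397] [-0.05639741 -0.07530615 -0.00291481] 0.15966189327457544
INC [-0.3533, 0.1301, -0.1651, -0.0005, 0.0007, 0.0463] rows 3.9 dist 164 rot 3 from [515.4 298.4 233.9] [-3.141e+00  1.000e-03  1.048e+00] q [0.52 0.33 1.72 0.   1.1  1.04] t 47.3
```

View pics/s37c.png

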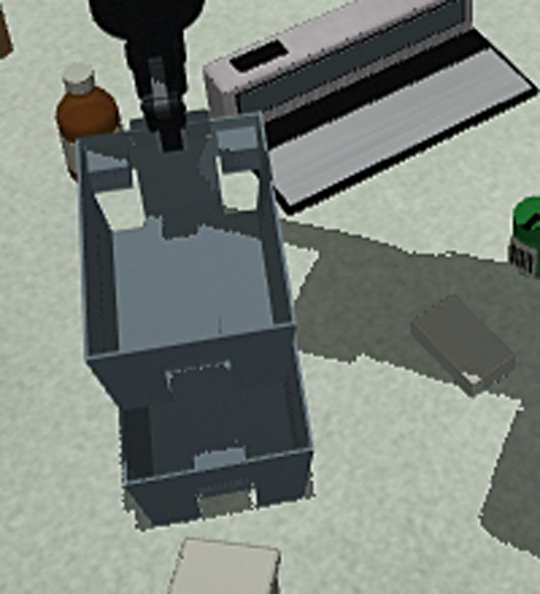

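```bash
python3 - <<'E'
from h import *
go(500,180,305,0.5)
E
```

```text
INC [-0.2759, 0.1143, -0.1777, -0.0003, 0.0008, 0.5238] rows 4.4 dist 139 rot 31 from [515.4 298.4 233.9] [-3.141e+00  1.000e-03  1.048e+00] q [0.52 0.33 1.72 0.   1.1  1.04] t 47.3
```

carry_out:
  increments:
    - [[-0.1, 0.04, -0.178, 0, 0, 0.3], [-0.276, 0.114, -0.178, 0, 0, 0.524], [-0.276, 0.114, -0.178, 0, 0, 0.524], [-0.276, 0.114, -0.178, 0, 0, 0.524], [-0.276, 0.114, -0.178, 0, 0, 0.524]]

```text
clock: 47.72
eef_pos: [499.0, 176.4, 304.5]
tcp_rot: [3.141, 0.004, 0.49]
contact_force: [0.1, 0.5, -1.8]
opening: 0.158
```

```bash
python3 - <<'E'
from h import *
go(500,0,305,0.1); print(sense()['opening'])
E
```

```text
INC [-0.2054, 0.3904, 0.0001, 0.0017, 0.0036, 0.3727] rows 4.2 dist 176 rot 22 from [499.  176.4 304.5] [3.141 0.004 0.49 ] q [ 0.34  0.16  1.78 -0.    1.21  1.42] t 47.7167
0.15783098725674843
```

carry_out:
  increments:
    - [[-0.205, 0.39, 0, 0.002, 0.003, 0.373], [-0.205, 0.39, 0, 0.002, 0.003, 0.373], [-0.205, 0.39, 0, 0.002, 0.003, 0.373], [-0.205, 0.39, 0, 0.002, 0.003, 0.373], [-0.205, 0.39, 0, 0.002, 0.003, 0.373]]

```text
clock: 48.13
eef_pos: [501.2, -1.0, 302.9]
tcp_rot: [3.141, 0.003, 0.105]
contact_force: [0.2, 0.1, -1.3]
opening: 0.161
```

```bash
python3 - <<'E'
from h import *
go(505,-190,305,0.1); print(sense()['opening'])
E
```

```text
INC [-0.0403, 0.4709, -0.005, 0.0001, 0.003, 0.0051] rows 4.5 dist 189 rot 0 from [501.2  -1.  302.9] [3.141e+00 3.000e-03 1.050e-01] q [-0.    0.11  1.83 -0.    1.2   1.46] t 48.1333
0.16057026114812914
```

carry_out:
  increments:
    - [[-0.04, 0.471, -0.005, 0, 0.003, 0.005], [-0.04, 0.471, -0.005, 0, 0.003, 0.005], [-0.04, 0.471, -0.005, 0, 0.003, 0.005], [-0.04, 0.471, -0.005, 0, 0.003, 0.005], [-0.04, 0.471, -0.005, 0, 0.003, 0.005]]

```text
clock: 48.55
eef_pos: [506.2, -188.6, 304.7]
tcp_rot: [-3.14, -0.001, 0.103]
contact_force: [0.7, 0.3, -0.8]
opening: 0.157
```

```bash
python3 - <<'E'
from h import *
go(505.8,-370,305,0.5); print(sense()['opening'])
E
```

```text
INC [-0.0476, 0.451, -0.0016, -0.0015, -0.0012, -0.3792] rows 4.3 dist 181 rot 23 from [ 506.2 -188.6  304.7] [-3.14e+00 -1.00e-03  1.03e-01] q [-0.36  0.17  1.76  0.    1.21  1.11] t 48.55
0.15744667755678643
```

carry_out:
  increments:
    - [[-0.048, 0.451, -0.002, -0.001, -0.001, -0.379], [-0.048, 0.451, -0.002, -0.001, -0.001, -0.379], [-0.048, 0.451, -0.002, -0.001, -0.001, -0.379], [-0.048, 0.451, -0.002, -0.001, -0.001, -0.379], [-0.048, 0.451, -0.002, -0.001, -0.001, -0.379]]

```text
clock: 48.97
eef_pos: [505.8, -370.4, 304.6]
tcp_rot: [-3.141, -0.001, 0.502]
contact_force: [-0.0, 1.1, -0.7]
opening: 0.162
```

```bash
python3 - <<'E'
from h import *
go(505.8,-446,295,0.652); print(sense()['opening'])
E
```

```text
INC [-0.091, 0.1656, 0.0237, -0.0007, -0.0008, -0.143] rows 1.8 dist 76 rot 9 from [ 505.8 -370.4  304.6] [-3.141e+00 -1.000e-03  5.020e-01] q [-0.64  0.31  1.57  0.    1.26  0.43] t 48.9667
0.1616530323823348
```

carry_out:
  increments:
    - [[-0.091, 0.166, 0.024, 0, 0, -0.143], [-0.091, 0.166, 0.024, 0, 0, -0.143], [-0.091, 0.166, 0.024, 0, 0, -0.143], [-0.091, 0.166, 0.024, 0, 0, -0.143]]

```text
clock: 49.3
eef_pos: [505.7, -443.2, 294.1]
tcp_rot: [-3.138, -0.002, 0.648]
contact_force: [-1.0, 1.1, -0.6]
opening: 0.157
```

carry_out:
  increments:
    - [[0, 0, 0, 0, 0, 0], [0, 0, 0, 0, 0, 0]]

```text
clock: 49.47
eef_pos: [506.7, -441.1, 296.5]
tcp_rot: [-3.141, -0.003, 0.651]
contact_force: [-0.7, -0.1, -1.5]
opening: 0.158
```

```bash
cat >> h.py <<'E'
def held2(X,p,yaw,zr):
    x,y,z=X[...,0],X[...,1],X[...,2]; v,u=np.mgrid[:420,:560]; ang=yaw-np.pi/2
    d=np.array([np.cos(ang),np.sin(ang)])
    a=(x-p[0])*d[0]+(y-p[1])*d[1]; b=-(x-p[0])*d[1]+(y-p[1])*d[0]
    m=(abs(z-zr)<9)&(v<230)
    q=[]
    for lo in range(-105,-12,5):
        k=m&(a>lo)&(a<lo+5)
        if k.sum()>5: q.append((lo+2.5,b[k].max(),np.percentile(z[k],95)))
    q=np.array(q)
    for c in (1,2): p_=np.polyfit(q[:,0],q[:,c],1); print(['','bmax(want 66)','z'][c],'slope',np.round(p_[0],4),'at 0: %.1f'%p_[1])
    k=m&(b>40)&(b<64); print('rim outer a (lug end, want -5.5):',np.round(np.percentile(a[k],[99,99.7]),1))
E
python3 - <<'E'
from h import *
f=grab('wrist','w38'); X=cloud(f); np.save('w38.npy',X); s=sense(); p=s['eef_pos']
held2(X,p,s['tcp_rot'][2],p[2])
go(505.8,-446,250,0.652)
grab('top','t38'); grab('side','s38')
E
```

```text
bmax(want 66) slope -0.0011 at 0: 65.8
z slope 0.036 at 0: 295.2
rim outer a (lug end, want -5.5): [-5. -5.]
INC [-0.0098, 0.0083, 0.1174, -0.0002, -0.0025, -0.0006] rows 1.1 dist 47 rot 0 from [ 506.8 -441.1  297. ] [-3.141e+00 -3.000e-03  6.510e-01] q [-0.72  0.39  1.48  0.    1.27  0.2 ] t 49.5167
```

View pics/w38.png

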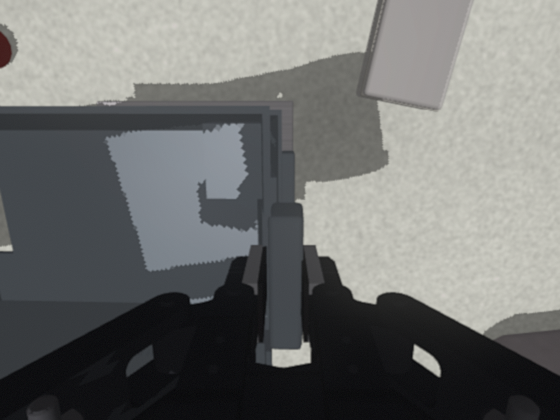

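View pics/s38.png

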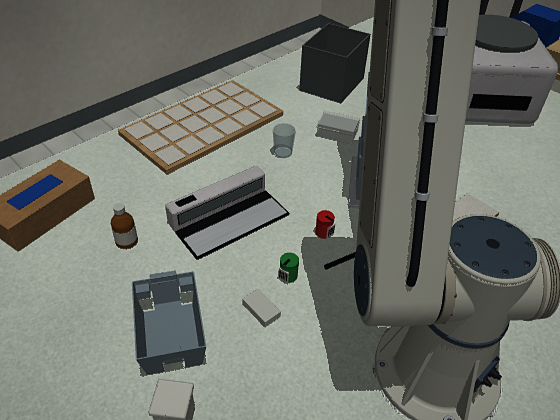

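carry_out:
  increments:
    - [[-0.01, 0.008, 0.04, 0, -0.002, 0], [-0.01, 0.008, 0.08, 0, -0.002, 0], [-0.01, 0.008, 0.1, 0, -0.002, 0], [-0.01, 0.008, 0.1, 0, -0.002, 0]]

```text
clock: 49.95
eef_pos: [504.9, -446.1, 255.6]
tcp_rot: [-3.139, 0.0, 0.651]
contact_force: [-0.6, 0.2, -1.4]
opening: 0.158
```

carry_out:
  increments:
    - [[0, 0, 0, 0, 0, 0], [0, 0, 0, 0, 0, 0]]

```text
clock: 50.12
eef_pos: [506.0, -447.4, 258.5]
tcp_rot: [3.139, -0.001, 0.651]
contact_force: [-0.3, -0.1, -1.0]
opening: 0.159
```

```bash
python3 - <<'E'
from h import *
f=grab('wrist','w39'); X=cloud(f); np.save('w39.npy',X); s=sense(); p=s['eef_pos']
held2(X,p,s['tcp_rot'][2],p[2])
go(505.6,-445.7,240,0.652)
E
```

```text
bmax(want 66) slope -0.0006 at 0: 66.0
z slope 0.0408 at 0: 257.2
rim outer a (lug end, want -5.5): [-5.1 -5.1]
INC [0.0019, -0.0044, 0.0466, 0.0023, -0.0008, -0.0013] rows 0.4 dist 19 rot 0 from [ 506.  -447.5  258.7] [ 3.139e+00 -1.000e-03  6.510e-01] q [-0.73  0.43  1.51  0.    1.2   0.19] t 50.1667
```

View pics/w39.png

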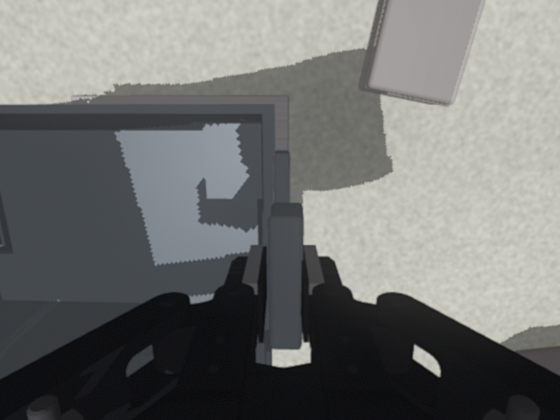

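carry_out:
  increments:
    - [[0.002, -0.004, 0.03, 0.002, 0, 0], [0.002, -0.004, 0.046, 0.002, 0, 0], [0.002, -0.004, 0.046, 0.002, 0, 0], [0.002, -0.004, 0.046, 0.002, 0, 0]]

```text
clock: 50.5
eef_pos: [504.9, -445.3, 238.3]
tcp_rot: [-3.139, -0.0, 0.65]
contact_force: [0.4, 0.3, -1.1]
opening: 0.161
```

```bash
python3 - <<'E'
from h import *
go(505.6,-445.7,235,0.652); print(sense()['contact_force'])
E
```

```text
INC [0.0009, 0.002, 0.0081, -0.0026, -0.0002, -0.0015] rows 0.1 dist 3 rot 0 from [ 504.9 -445.3  238.3] [-3.139 -0.     0.65 ] q [-0.73  0.44  1.53  0.    1.17  0.19] t 50.5
[ 0.35880428  0.30583836 -1.05859088]
```

carry_out:
  increments:
    - [[0.001, 0.002, 0.006, -0.002, 0, -0.001], [0.001, 0.002, 0.012, -0.002, 0, -0.001], [0.001, 0.002, 0.012, -0.002, 0, -0.001]]

```text
clock: 50.75
eef_pos: [506.2, -446.3, 234.6]
tcp_rot: [3.14, -0.0, 0.651]
contact_force: [0.4, -1.6, 4.4]
opening: 0.16
```

carry_out:
  increments:
    - [[0, 0, 0.004, 0, 0, 0], [0, 0, 0.008, 0, 0, 0], [0, 0, 0.008, 0, 0, 0]]

```text
clock: 51.0
eef_pos: [506.9, -447.1, 232.5]
tcp_rot: [3.137, -0.001, 0.651]
contact_force: [1.8, -2.7, 8.5]
opening: 0.164
```

carry_out:
  increments:
    - [[0, 0, 0.005, 0, 0, 0], [0, 0, 0.009, 0, 0, 0], [0, 0, 0.009, 0, 0, 0]]

```text
clock: 51.25
eef_pos: [507.3, -447.4, 231.8]
tcp_rot: [3.135, -0.001, 0.651]
contact_force: [-1.5, -0.2, 24.6]
opening: 0.159
```

```bash
python3 - <<'E'
from h import *
f=grab('wrist','w40'); X=cloud(f); s=sense(); p=s['eef_pos']
held2(X,p,s['tcp_rot'][2],p[2]); print(p, s['contact_force'])
E
```

```text
bmax(want 66) slope 0.0095 at 0: 66.4
z slope 0.0194 at 0: 231.1
rim outer a (lug end, want -5.5): [-4.4 -4.3]
[ 507.27470665 -447.39724445  231.77167964] [-1.39498313 -0.43718365 24.40315644]
```

carry_out:
  increments:
    - [[0, 0, -0.003, 0, 0, 0], [0, 0, -0.003, 0, 0, 0]]

```text
clock: 51.47
eef_pos: [507.2, -447.3, 231.8]
tcp_rot: [3.136, -0.001, 0.651]
contact_force: [0.3, -2.3, 16.7]
opening: 0.158
```

carry_out:
  increments:
    - [[0, 0, 0, 0, 0, 0], [0, 0, 0, 0, 0, 0], [0, 0, 0, 0, 0, 0], [0, 0, 0, 0, 0, 0], [0, 0, 0, 0, 0, 0]]
  hand: 0.4

```text
clock: 51.88
eef_pos: [505.8, -445.9, 228.2]
tcp_rot: [3.141, -0.0, 0.651]
contact_force: [-0.1, 0.2, 0.2]
opening: 0.598
```

carry_out:
  increments:
    - [[0, 0, -0.1, 0, 0, 0], [0, 0, -0.2, 0, 0, 0], [-0.2, 0, -0.3, 0, 0, 0], [-0.2, 0, -0.3, 0, 0, 0], [-0.2, 0, -0.3, 0, 0, 0]]

```text
clock: 52.3
eef_pos: [439.6, -498.1, 352.8]
tcp_rot: [3.135, 0.002, 0.65]
contact_force: [0.9, -0.9, 0.0]
opening: 0.602
```

carry_out:
  increments:
    - [[0, 0, 0, 0, 0, 0], [0, 0, 0, 0, 0, 0]]
  hand: 0

```text
clock: 52.47
eef_pos: [442.2, -494.3, 348.1]
tcp_rot: [3.141, -0.001, 0.65]
contact_force: [-0.3, 0.4, -0.5]
opening: 0.863
```

```bash
cat >> h.py <<'E'
def level(X,mid,a,zr):
    x,y,z=X[...,0],X[...,1],X[...,2]
    d=np.array([np.cos(a),np.sin(a)]); aa=(x-mid[0])*d[0]+(y-mid[1])*d[1]; bb=-(x-mid[0])*d[1]+(y-mid[1])*d[0]
    m=(abs(z-zr)<9)&(abs(aa)<96)&(abs(bb)<67)&((abs(bb)>62)|(abs(aa)>92))
    P=np.c_[aa[m],bb[m],np.ones(m.sum())]; print('rim plane slope a,b,z',np.round(np.linalg.lstsq(P,z[m],rcond=None)[0],4),m.sum())
E
python3 - <<'E'
from h import *
f=grab('wrist','w41'); X=cloud(f); np.save('w41.npy',X); s=sense();p=s['eef_pos']; print(p,s['contact_force'])
v,u=np.mgrid[:420,:560]
a,mid,lug=binfit(X,230,-.9185,(v<250),tol=8)
level(X,mid,a,229)
E
```

```text
[ 442.51727716 -493.73162167  347.48624082] [ 0.11729937 -1.50988768 -0.3855538 ]
box [   0    0  299  187 4710] ang -0.9182 slopes [ 0.0015 -0.0015] width 3.2 plain 470.3 rim 671.0 lugout 659.2 (len 200.7, want 190; lug +12)
mid [ 399.8 -412.7] lug [ 460.8 -492.5]
rim plane slope a,b,z [ 4.19000e-02 -8.28000e-02  2.29881e+02] 467
```

View pics/w41.png

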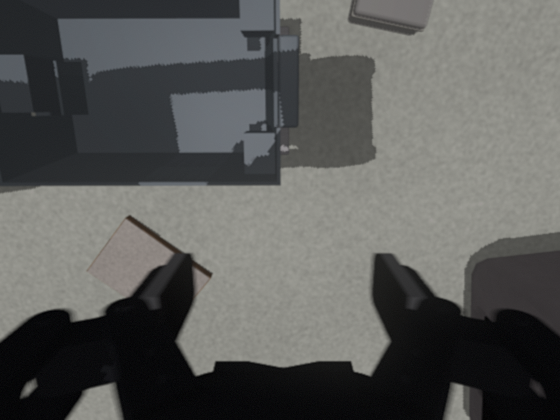

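carry_out:
  increments:
    - [[0.05, -0.1, -0.12, 0, 0, 0], [0.05, -0.1, -0.12, 0, 0, 0], [0.05, -0.1, -0.12, 0, 0, 0], [0.05, -0.1, -0.12, 0, 0, 0]]

```text
clock: 52.85
eef_pos: [435.0, -449.3, 396.7]
tcp_rot: [3.14, -0.001, 0.654]
contact_force: [0.6, -1.1, 0.0]
opening: 0.999
```

```bash
python3 - <<'E'
from h import *
f=grab('wrist','w42'); X=cloud(f); np.save('w42.npy',X); s=sense();p=s['eef_pos']; print(p,s['contact_force'])
v,u=np.mgrid[:420,:560]
a,mid,lug=binfit(X,230,-.9185,(v<250),tol=8)
level(X,mid,a,229)
grab('side','s42')
E
```

```text
[ 434.65860694 -449.67230925  395.58968354] [-0.04914829  0.28956011  1.06510206]
box [  74   22  275  177 6604] ang -0.92 slopes [ 0.0018 -0.0017] width 131.5 plain 468.4 rim 658.9 lugout 670.7 (len 190.6, want 190; lug +12)
mid [ 446.7 -368.3] lug [ 507.6 -448.3]
rim plane slope a,b,z [-1.000000e-04  4.000000e-04  2.271598e+02] 5536
```

View pics/w42.png

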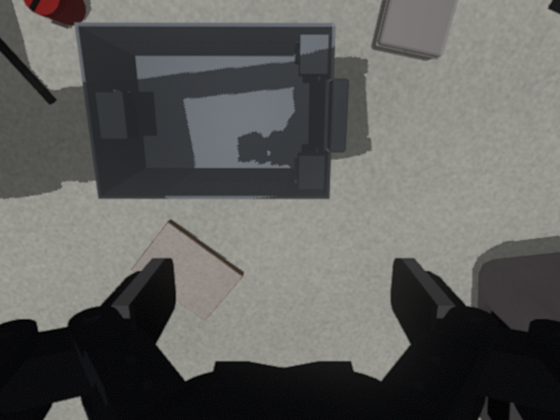

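View pics/s42.png

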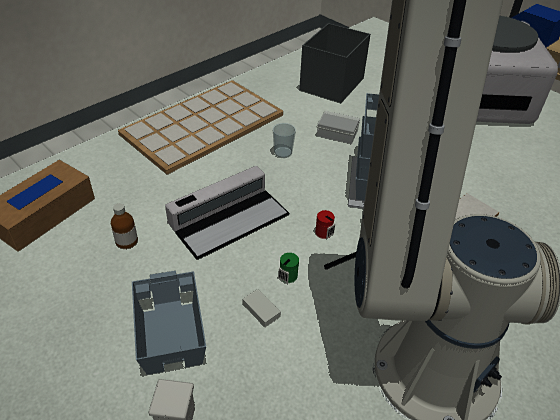

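```bash
python3 - <<'E'
from h import *
go(460,-310,370,1.27)
E
```

```text
INC [0.2634, -0.239, 0.0628, -0.0009, -0.0005, -0.5896] rows 4.9 dist 144 rot 35 from [ 434.4 -449.9  395. ] [-3.141 -0.     0.653] q [-0.81  0.26  1.46  0.    1.43  0.11] t 52.95
```

carry_out:
  increments:
    - [[0.263, -0.239, 0.063, 0, 0, -0.59], [0.263, -0.239, 0.063, 0, 0, -0.59], [0.263, -0.239, 0.063, 0, 0, -0.59], [0.263, -0.239, 0.063, 0, 0, -0.59], [0.263, -0.239, 0.063, 0, 0, -0.59]]

```text
clock: 53.37
eef_pos: [459.7, -306.8, 368.8]
tcp_rot: [-3.139, -0.003, 1.278]
contact_force: [0.1, -1.2, 0.4]
opening: 1.0
```

```bash
python3 - <<'E'
from h import *
go(480,-180,330,1.88)
E
```

```text
INC [0.3179, -0.0425, 0.0979, -0.0021, -0.0032, -0.5746] rows 4.8 dist 134 rot 34 from [ 459.7 -306.8  368.8] [-3.139e+00 -3.000e-03  1.278e+00] q [-0.59  0.15  1.64  0.    1.35 -0.3 ] t 53.3667
```

carry_out:
  increments:
    - [[0.318, -0.042, 0.098, -0.001, -0.003, -0.575], [0.318, -0.042, 0.098, -0.001, -0.003, -0.575], [0.318, -0.042, 0.098, -0.001, -0.003, -0.575], [0.318, -0.042, 0.098, -0.001, -0.003, -0.575], [0.318, -0.042, 0.098, -0.001, -0.003, -0.575]]

```text
clock: 53.78
eef_pos: [480.9, -181.3, 329.3]
tcp_rot: [-3.139, 0.0, 1.881]
contact_force: [0.4, -1.3, 0.2]
opening: 1.0
```

```bash
python3 - <<'E'
from h import *
go(490,-40,300,2.49)
E
```

```text
INC [0.3295, 0.1296, 0.0729, -0.0024, -0.0004, -0.5816] rows 4.9 dist 145 rot 35 from [ 480.9 -181.3  329.3] [-3.139  0.     1.881] q [-0.36  0.11  1.78 -0.    1.26 -0.67] t 53.7833
```

carry_out:
  increments:
    - [[0.33, 0.13, 0.073, -0.002, 0, -0.582], [0.33, 0.13, 0.073, -0.002, 0, -0.582], [0.33, 0.13, 0.073, -0.002, 0, -0.582], [0.33, 0.13, 0.073, -0.002, 0, -0.582], [0.33, 0.13, 0.073, -0.002, 0, -0.582]]

```text
clock: 54.2
eef_pos: [491.2, -39.4, 299.8]
tcp_rot: [-3.141, -0.0, 2.49]
contact_force: [-0.3, -0.5, -0.5]
opening: 1.002
```

```bash
python3 - <<'E'
from h import *
go(505,100,270,3.1)
E
```

```text
INC [0.1838, 0.298, 0.0743, -0.0008, -0.0003, -0.5823] rows 4.9 dist 143 rot 35 from [491.2 -39.4 299.8] [-3.141 -0.     2.49 ] q [-0.08  0.1   1.85 -0.    1.19 -1.  ] t 54.2
```

carry_out:
  increments:
    - [[0.184, 0.298, 0.074, 0, 0, -0.582], [0.184, 0.298, 0.074, 0, 0, -0.582], [0.184, 0.298, 0.074, 0, 0, -0.582], [0.184, 0.298, 0.074, 0, 0, -0.582], [0.184, 0.298, 0.074, 0, 0, -0.582]]

```text
clock: 54.62
eef_pos: [506.6, 99.7, 269.9]
tcp_rot: [-3.14, -0.0, 3.1]
contact_force: [-0.2, -0.7, 0.5]
opening: 0.999
```

```bash
python3 - <<'E'
from h import *
go(520,230,260,3.7)
E
```

```text
INC [-0.0199, 0.327, 0.024, -0.0017, -0.0007, -0.5732] rows 4.8 dist 131 rot 34 from [506.6  99.7 269.9] [-3.14 -0.    3.1 ] q [ 0.19  0.17  1.84 -0.    1.13 -1.34] t 54.6167
```

carry_out:
  increments:
    - [[-0.02, 0.327, 0.024, -0.001, 0, -0.573], [-0.02, 0.327, 0.024, -0.001, 0, -0.573], [-0.02, 0.327, 0.024, -0.001, 0, -0.573], [-0.02, 0.327, 0.024, -0.001, 0, -0.573], [-0.02, 0.327, 0.024, -0.001, 0, -0.573]]

```text
clock: 55.03
eef_pos: [521.5, 229.2, 260.4]
tcp_rot: [-3.14, -0.001, -2.583]
contact_force: [0.1, 0.4, 0.2]
opening: 0.998
```

```bash
python3 - <<'E'
from h import *
go(525,360,245,4.19)
E
```

```text
INC [-0.1807, 0.2728, 0.0378, -0.0017, -0.001, -0.4679] rows 3.9 dist 132 rot 28 from [521.5 229.2 260.4] [-3.140e+00 -1.000e-03 -2.583e+00] q [ 0.41  0.26  1.75 -0.    1.13 -1.72] t 55.0333
```

carry_out:
  increments:
    - [[-0.18, 0.273, 0.038, -0.002, -0.001, -0.468], [-0.18, 0.273, 0.038, -0.002, -0.001, -0.468], [-0.18, 0.273, 0.038, -0.002, -0.001, -0.468], [-0.18, 0.273, 0.038, -0.002, -0.001, -0.468], [-0.18, 0.273, 0.038, -0.002, -0.001, -0.468]]

```text
clock: 55.45
eef_pos: [525.6, 359.5, 244.7]
tcp_rot: [-3.141, -0.001, -2.095]
contact_force: [-0.2, -0.8, 0.4]
opening: 0.998
```

carry_out:
  increments:
    - [[0, 0, 0, 0, 0, 0], [0, 0, 0, 0, 0, 0]]

```text
clock: 55.62
eef_pos: [526.2, 356.0, 246.4]
tcp_rot: [-3.14, 0.0, -2.107]
contact_force: [0.2, -0.3, 0.4]
opening: 1.003
```

```bash
python3 - <<'E'
from h import *
f=grab('wrist','w43'); X=cloud(f); np.save('w43.npy',X); v,u=np.mgrid[:420,:560]
a,mid,lug=binfit(X,79,-.522,(v<225)&(u>180),tol=7)
level(X,mid,a,79)
go(lug[0],lug[1],135,a+np.pi*1.5)
E
```

```text
box [ 245   22  276  180 6700] ang -0.5216 slopes [-0.0001  0.0001] width 131.8 plain 104.2 rim 294.8 lugout 306.7 (len 190.6, want 190; lug +12)
mid [429.5 346.8] lug [516.6 296.7]
rim plane slope a,b,z [-1.00000e-04 -1.70000e-03  7.71988e+01] 5453
INC [0.1397, -0.054, 0.2796, -0.0015, 0.0007, -0.0138] rows 3.0 dist 127 rot 1 from [526.3 355.8 246.8] [-3.140e+00  1.000e-03 -2.107e+00] q [ 0.59  0.37  1.62 -0.    1.15 -2.01] t 55.6667
```

View pics/w43.png

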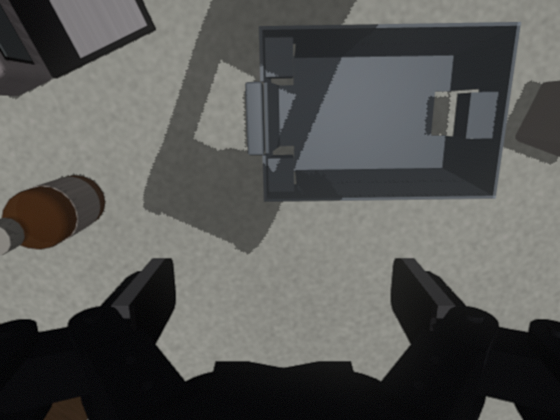

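carry_out:
  increments:
    - [[0.14, -0.054, 0.1, 0, 0, -0.013], [0.14, -0.054, 0.2, 0, 0, -0.013], [0.14, -0.054, 0.28, 0, 0, -0.013], [0.14, -0.054, 0.28, 0, 0, -0.013], [0.14, -0.054, 0.28, 0, 0, -0.013]]

```text
clock: 56.08
eef_pos: [515.2, 295.7, 132.9]
tcp_rot: [3.14, -0.003, -2.092]
contact_force: [-0.4, 0.3, 0.0]
opening: 0.995
```

carry_out:
  increments:
    - [[0, 0, 0, 0, 0, 0], [0, 0, 0, 0, 0, 0]]

```text
clock: 56.25
eef_pos: [518.6, 299.1, 137.7]
tcp_rot: [-3.138, 0.005, -2.09]
contact_force: [-0.0, -0.3, -0.2]
opening: 1.005
```

```bash
python3 - <<'E'
from h import *
go(516.6,296.7,78,4.1908)
E
```

```text
INC [0.0085, 0.0018, 0.1492, -0.0034, 0.005, 0.0025] rows 1.4 dist 60 rot 0 from [518.6 299.1 137.7] [-3.138  0.005 -2.09 ] q [ 0.52  0.44  1.79 -0.    0.9  -2.1 ] t 56.25
```

carry_out:
  increments:
    - [[0.008, 0.002, 0.07, -0.003, 0.005, 0.002], [0.008, 0.002, 0.11, -0.003, 0.005, 0.002], [0.008, 0.002, 0.148, -0.003, 0.005, 0.002], [0.008, 0.002, 0.148, -0.003, 0.005, 0.002], [0.008, 0.002, 0.148, -0.003, 0.005, 0.002]]

```text
clock: 56.67
eef_pos: [515.5, 296.6, 77.5]
tcp_rot: [3.141, -0.002, -2.091]
contact_force: [0.4, -0.2, -0.2]
opening: 1.0
```

carry_out:
  increments:
    - [[0, 0, 0, 0, 0, 0], [0, 0, 0, 0, 0, 0]]

```text
clock: 56.83
eef_pos: [515.8, 296.6, 77.9]
tcp_rot: [-3.141, -0.001, -2.091]
contact_force: [0.6, -0.3, -0.2]
opening: 1.001
```

```bash
python3 - <<'E'
from h import *
grab('wrist','w44')
go(516.6,296.7,78,4.1908)
E
```

```text
INC [-0.0017, -0.0016, -0.0006, -0.0, -0.0009, 0.0012] rows 0.0 dist 1 rot 0 from [515.7 296.4  77.7] [-3.142e+00 -1.000e-03 -2.091e+00] q [ 0.52  0.52  1.82 -0.    0.8  -2.1 ] t 56.8833
```

View pics/w44.png

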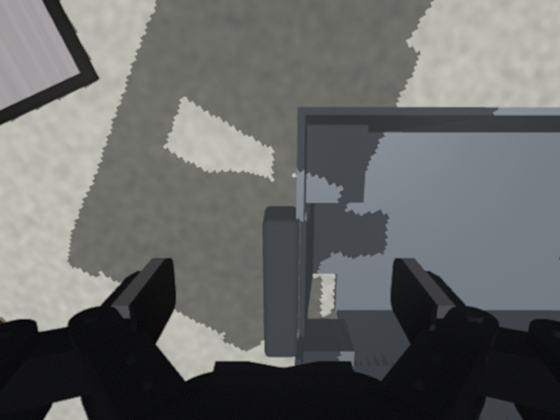

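carry_out:
  increments:
    - [[0, 0, 0, 0, 0, 0], [0, 0, 0, 0, 0, 0], [0, 0, 0, 0, 0, 0], [0, 0, 0, 0, 0, 0], [0, 0, 0, 0, 0, 0]]
  hand: 1

```text
clock: 57.3
eef_pos: [514.7, 295.7, 76.1]
tcp_rot: [3.14, -0.003, -2.091]
contact_force: [0.3, 0.2, 0.2]
opening: 0.3
```

carry_out:
  increments:
    - [[0, 0, 0, 0, 0, 0], [0, 0, 0, 0, 0, 0], [0, 0, 0, 0, 0, 0], [0, 0, 0, 0, 0, 0], [0, 0, 0, 0, 0, 0]]

```text
clock: 57.72
eef_pos: [515.1, 295.8, 76.8]
tcp_rot: [3.14, -0.003, -2.092]
contact_force: [1.2, -1.7, 8.4]
opening: 0.176
```

carry_out:
  increments:
    - [[0, 0, 0, 0, 0, 0], [0, 0, -0.05, 0, 0, 0], [0, 0, -0.12, 0, 0, 0], [0, 0, -0.2, 0, 0, 0], [0, 0, -0.28, 0, 0, 0]]

```text
clock: 58.13
eef_pos: [514.5, 295.6, 188.7]
tcp_rot: [3.139, -0.005, -2.091]
contact_force: [0.4, -0.6, -1.6]
opening: 0.165
```

```bash
python3 - <<'E'
from h import *
print(sense()['contact_force'],sense()['opening'])
go(513,280,330,4.0)
E
```

```text
[ 0.38951809 -0.64383661 -1.60076769] 0.1654477119638691
INC [0.0374, -0.0155, -0.3531, 0.0016, -0.0047, 0.1834] rows 3.4 dist 142 rot 11 from [514.5 295.6 188.7] [ 3.139 -0.005 -2.091] q [ 0.52  0.38  1.76 -0.    1.01 -2.1 ] t 58.1333
```

carry_out:
  increments:
    - [[0.037, -0.015, -0.4, 0.002, -0.004, 0.183], [0.037, -0.015, -0.4, 0.002, -0.004, 0.183], [0.037, -0.015, -0.4, 0.002, -0.004, 0.183], [0.037, -0.015, -0.4, 0.002, -0.004, 0.183], [0.037, -0.015, -0.4, 0.002, -0.004, 0.183]]

```text
clock: 58.55
eef_pos: [515.8, 281.3, 356.3]
tcp_rot: [-3.136, 0.012, -2.283]
contact_force: [1.5, 1.0, -1.4]
opening: 0.168
```

```bash
python3 - <<'E'
from h import *
print(sense()['opening'])
go(500,160,350,3.4)
E
```

```text
0.16813820196136414
INC [0.2555, -0.1683, 0.0137, -0.0016, 0.0122, 0.573] rows 4.8 dist 123 rot 34 from [515.8 281.3 356.3] [-3.136  0.012 -2.283] q [ 0.5   0.21  1.6  -0.    1.32 -1.93] t 58.55
```

carry_out:
  increments:
    - [[0.12, -0.08, 0.014, 0, 0, 0.25], [0.255, -0.168, 0.014, 0, 0, 0.573], [0.255, -0.168, 0.014, 0, 0, 0.573], [0.255, -0.168, 0.014, 0, 0, 0.573], [0.255, -0.168, 0.014, 0, 0, 0.573]]

```text
clock: 58.97
eef_pos: [496.9, 157.2, 341.9]
tcp_rot: [-3.141, 0.0, -2.892]
contact_force: [0.7, 0.4, -1.3]
opening: 0.169
```

```bash
python3 - <<'E'
from h import *
print(sense()['opening'])
go(490,55,350,2.8)
E
```

```text
0.16932673211253074
INC [0.0798, -0.2433, -0.0201, -0.0005, 0.0006, 0.5644] rows 4.7 dist 103 rot 34 from [496.9 157.2 341.9] [-3.141  0.    -2.892] q [ 0.3   0.11  1.75 -0.    1.28 -1.52] t 58.9667
```

carry_out:
  increments:
    - [[0.08, -0.243, -0.02, 0, 0, 0.564], [0.08, -0.243, -0.02, 0, 0, 0.564], [0.08, -0.243, -0.02, 0, 0, 0.564], [0.08, -0.243, -0.02, 0, 0, 0.564], [0.08, -0.243, -0.02, 0, 0, 0.564]]

```text
clock: 59.38
eef_pos: [491.1, 55.8, 349.9]
tcp_rot: [3.142, 0.001, 2.801]
contact_force: [0.4, 0.1, -1.5]
opening: 0.164
```

```bash
python3 - <<'E'
from h import *
print(sense()['opening'])
go(480,-45,350,2.2)
E
```

```text
0.16367471113425455
INC [-0.0581, -0.2467, -0.0002, 0.0002, 0.0006, 0.5736] rows 4.8 dist 101 rot 34 from [491.1  55.8 349.9] [3.142e+00 1.000e-03 2.801e+00] q [ 0.11  0.06  1.79 -0.    1.3  -1.12] t 59.3833
```

carry_out:
  increments:
    - [[-0.058, -0.247, 0, 0, 0, 0.574], [-0.058, -0.247, 0, 0, 0, 0.574], [-0.058, -0.247, 0, 0, 0, 0.574], [-0.058, -0.247, 0, 0, 0, 0.574], [-0.058, -0.247, 0, 0, 0, 0.574]]

```text
clock: 59.8
eef_pos: [480.6, -45.1, 349.7]
tcp_rot: [3.142, 0.0, 2.2]
contact_force: [0.2, -0.2, -1.9]
opening: 0.171
```

```bash
python3 - <<'E'
from h import *
print(sense()['opening'])
go(455,-145,355,1.6)
E
```

```text
0.17075484987889014
INC [-0.1644, -0.1988, -0.0134, 0.0001, 0.0, 0.5727] rows 4.8 dist 103 rot 34 from [480.6 -45.1 349.7] [3.142 0.    2.2  ] q [-0.1   0.04  1.81  0.    1.29 -0.73] t 59.8
```

carry_out:
  increments:
    - [[-0.164, -0.199, -0.013, 0, 0, 0.573], [-0.164, -0.199, -0.013, 0, 0, 0.573], [-0.164, -0.199, -0.013, 0, 0, 0.573], [-0.164, -0.199, -0.013, 0, 0, 0.573], [-0.164, -0.199, -0.013, 0, 0, 0.573]]

```text
clock: 60.22
eef_pos: [455.6, -145.0, 354.9]
tcp_rot: [3.141, -0.0, 1.6]
contact_force: [0.1, 0.6, -1.9]
opening: 0.168
```

```bash
python3 - <<'E'
from h import *
print(sense()['opening'])
go(420,-230,360,1.05)
E
```

```text
0.16838150403049276
INC [-0.2097, -0.095, -0.0129, 0.0001, -0.0003, 0.5249] rows 4.4 dist 92 rot 31 from [ 455.6 -145.   354.9] [ 3.141 -0.     1.6  ] q [-0.31  0.03  1.81  0.    1.3  -0.34] t 60.2167
```

carry_out:
  increments:
    - [[-0.21, -0.095, -0.013, 0, 0, 0.525], [-0.21, -0.095, -0.013, 0, 0, 0.525], [-0.21, -0.095, -0.013, 0, 0, 0.525], [-0.21, -0.095, -0.013, 0, 0, 0.525], [-0.21, -0.095, -0.013, 0, 0, 0.525]]

```text
clock: 60.63
eef_pos: [420.7, -230.0, 360.0]
tcp_rot: [-3.141, -0.001, 1.049]
contact_force: [0.1, -0.3, -1.8]
opening: 0.163
```

```bash
python3 - <<'E'
from h import *
print(sense()['opening'])
go(385.8,-288,355,0.651)
E
```

```text
0.16347060524471324
INC [-0.1691, -0.0035, 0.0123, -0.0003, -0.0006, 0.3805] rows 3.2 dist 68 rot 23 from [ 420.7 -230.   360. ] [-3.141e+00 -1.000e-03  1.049e+00] q [-0.5   0.03  1.8   0.    1.32  0.02] t 60.6333
```

carry_out:
  increments:
    - [[-0.169, -0.003, 0.012, 0, 0, 0.38], [-0.169, -0.003, 0.012, 0, 0, 0.38], [-0.169, -0.003, 0.012, 0, 0, 0.38], [-0.169, -0.003, 0.012, 0, 0, 0.38], [-0.169, -0.003, 0.012, 0, 0, 0.38]]

```text
clock: 61.05
eef_pos: [387.1, -287.4, 355.3]
tcp_rot: [-3.141, -0.001, 0.662]
contact_force: [-0.2, -0.8, -0.8]
opening: 0.168
```

carry_out:
  increments:
    - [[0, 0, 0, 0, 0, 0], [0, 0, 0, 0, 0, 0]]

```text
clock: 61.22
eef_pos: [387.7, -287.0, 355.8]
tcp_rot: [3.141, -0.001, 0.665]
contact_force: [0.3, -0.4, -1.4]
opening: 0.17
```

```bash
python3 - <<'E'
from h import *
f=grab('wrist','w45'); X=cloud(f); s=sense(); p=s['eef_pos']; print(s['opening'])
held(X,p,s['tcp_rot'][2]+np.pi/2,p[2]+3)
go(385.8,-288,320,0.651)
grab('side','s45')
E
```

```text
0.17135397690764487
bmin slope -0.0112 at 0: -64.5
bmax slope 0.2001 at 0: -47.2
z slope 0.0488 at 0: 359.9
rim outer a (lug end, want -5.5): [-3.8 -3.8]
INC [-0.0053, -0.001, 0.0896, 0.0006, -0.0012, 0.0126] rows 0.9 dist 36 rot 1 from [ 387.7 -287.   355.8] [ 3.141e+00 -1.000e-03  6.640e-01] q [-0.64  0.04  1.8   0.    1.31  0.27] t 61.2667
```

View pics/w45.png

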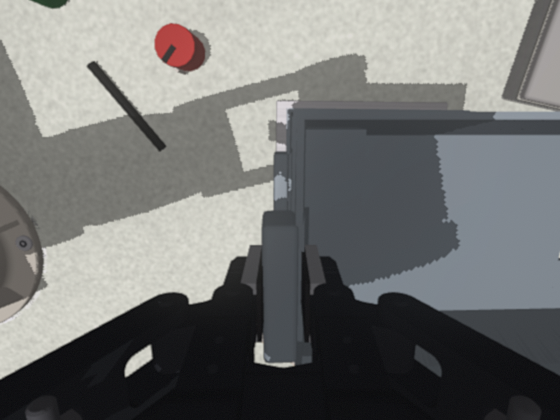

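carry_out:
  increments:
    - [[-0.001, 0.003, 0.03, 0, -0.001, 0.013], [-0.001, 0.003, 0.06, 0, -0.001, 0.013], [-0.001, 0.003, 0.085, 0, -0.001, 0.013], [-0.001, 0.003, 0.085, 0, -0.001, 0.013]]

```text
clock: 61.65
eef_pos: [387.2, -287.8, 320.0]
tcp_rot: [-3.139, 0.001, 0.649]
contact_force: [1.5, 0.1, -1.1]
opening: 0.17
```

carry_out:
  increments:
    - [[0, 0, 0, 0, 0, 0], [0, 0, 0, 0, 0, 0]]

```text
clock: 61.82
eef_pos: [388.1, -288.8, 322.4]
tcp_rot: [3.14, -0.0, 0.648]
contact_force: [-0.0, 0.3, -1.2]
opening: 0.171
```

```bash
python3 - <<'E'
from h import *
f=grab('wrist','w46'); X=cloud(f); s=sense(); p=s['eef_pos']; print(s['opening'])
held(X,p,s['tcp_rot'][2]+np.pi/2,p[2]+3)
go(388,-288.4,310,0.651)
E
```

```text
0.1701379563239199
bmin slope -0.0117 at 0: -64.6
bmax slope 0.004 at 0: -60.8
z slope 0.0509 at 0: 326.6
rim outer a (lug end, want -5.5): [-3.7 -3.7]
INC [0.0004, -0.0014, 0.0315, 0.0016, -0.0003, -0.0031] rows 0.3 dist 13 rot 0 from [ 388.2 -288.9  322.6] [ 3.14  -0.     0.648] q [-0.64  0.06  1.84 -0.    1.23  0.28] t 61.8667
```

carry_out:
  increments:
    - [[0, -0.001, 0.015, 0.001, 0, -0.011], [0, -0.001, 0.03, 0.001, 0, -0.011], [0, -0.001, 0.03, 0.001, 0, -0.011]]

```text
clock: 62.12
eef_pos: [387.1, -288.1, 308.7]
tcp_rot: [-3.14, 0.0, 0.659]
contact_force: [0.2, 0.1, -2.4]
opening: 0.165
```

carry_out:
  increments:
    - [[0, 0, 0.004, 0, 0, 0], [0, 0, 0.009, 0, 0, 0], [0, 0, 0.009, 0, 0, 0]]

```text
clock: 62.37
eef_pos: [387.5, -288.4, 306.0]
tcp_rot: [-3.141, 0.0, 0.659]
contact_force: [-0.7, 0.3, -1.6]
opening: 0.168
```

carry_out:
  increments:
    - [[0, 0, 0.004, 0, 0, 0], [0, 0, 0.009, 0, 0, 0], [0, 0, 0.009, 0, 0, 0]]

```text
clock: 62.62
eef_pos: [387.6, -288.4, 302.5]
tcp_rot: [-3.141, -0.0, 0.659]
contact_force: [0.3, -0.1, -1.0]
opening: 0.166
```

carry_out:
  increments:
    - [[0, 0, 0.004, 0, 0, 0], [0, 0, 0.007, 0, 0, 0], [0, 0, 0.007, 0, 0, 0]]

```text
clock: 62.87
eef_pos: [388.0, -288.7, 300.3]
tcp_rot: [3.141, -0.0, 0.659]
contact_force: [-0.7, 0.7, 4.1]
opening: 0.174
```

carry_out:
  increments:
    - [[0, 0, 0.004, 0, 0, 0], [0, 0, 0.008, 0, 0, 0], [0, 0, 0.008, 0, 0, 0]]

```text
clock: 63.12
eef_pos: [387.6, -288.2, 297.9]
tcp_rot: [3.142, -0.0, 0.659]
contact_force: [-6.3, 6.4, 15.5]
opening: 0.165
```

```bash
python3 - <<'E'
from h import *
f=grab('wrist','w47'); X=cloud(f); s=sense(); p=s['eef_pos']; print(s['opening'],p,s['contact_force'])
held(X,p,s['tcp_rot'][2]+np.pi/2,p[2]+3)
E
```

```text
0.17161024176337844 [ 387.68411071 -288.33434936  298.07322592] [-5.70908656  6.20336113 14.79334347]
bmin slope -0.0128 at 0: -64.6
bmax slope 0.317 at 0: -38.1
z slope 0.0297 at 0: 302.5
rim outer a (lug end, want -5.5): [-3.2 -3.1]
```

carry_out:
  increments:
    - [[0, 0, 0.002, 0, 0, 0], [0, 0, 0.004, 0, 0, 0], [0, 0, 0.004, 0, 0, 0]]

```text
clock: 63.42
eef_pos: [387.2, -287.7, 297.2]
tcp_rot: [-3.141, -0.001, 0.659]
contact_force: [-11.1, 11.5, 24.7]
opening: 0.171
```

carry_out:
  increments:
    - [[0, 0, 0, 0, 0, 0], [0, 0, 0, 0, 0, 0], [0, 0, 0, 0, 0, 0], [0, 0, 0, 0, 0, 0], [0, 0, 0, 0, 0, 0]]
  hand: 0.4

```text
clock: 63.83
eef_pos: [387.5, -288.4, 294.8]
tcp_rot: [-3.141, 0.0, 0.659]
contact_force: [0.3, -0.5, 0.0]
opening: 0.601
```

carry_out:
  increments:
    - [[0, 0, -0.08, 0, 0, 0], [0, 0, -0.18, 0, 0, 0], [-0.15, 0, -0.3, 0, 0, 0], [-0.15, 0, -0.35, 0, 0, 0], [-0.15, 0, -0.35, 0, 0, 0]]

```text
clock: 64.25
eef_pos: [339.4, -327.5, 440.4]
tcp_rot: [3.135, 0.0, 0.658]
contact_force: [0.4, -0.0, -0.4]
opening: 0.598
```

```bash
python3 - <<'E'
from h import *
f=grab('wrist','w48'); s=sense(); p=s['eef_pos']; print(s['opening'],p,s['contact_force'])
X=cloud(f); v,u=np.mgrid[:420,:560]
a,mid,lug=binfit(X,299,2.2216,(v<250),tol=8); level(X,mid,a,298)
go(300,-330,420,0.651)
E
```

```text
0.5987368217483829 [ 339.73228912 -327.36789663  439.47283979] [-0.91593612 -1.55216557  1.00939513]
box [ 265   11  295  195 8499] ang 2.2283 slopes [ 0.001  -0.0008] width 131.5 plain -657.2 rim -466.7 lugout -454.8 (len 190.5, want 190; lug +12)
mid [ 445.3 -366.2] lug [ 383.9 -286.6]
rim plane slope a,b,z [ 2.700000e-03 -7.000000e-04  2.968902e+02] 6699
INC [-0.0827, -0.0558, 0.0483, 0.0061, -0.0002, 0.0057] rows 1.1 dist 44 rot 0 from [ 339.7 -327.4  439.5] [ 3.135 -0.     0.657] q [-0.77 -0.03  1.69 -0.    1.48  0.14] t 64.3
```

View pics/w48.png

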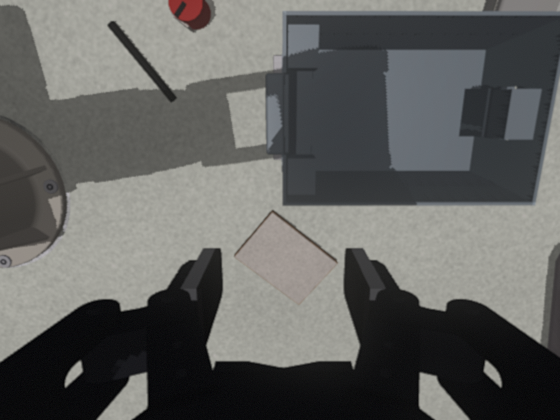

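carry_out:
  increments:
    - [[0.35, -0.36, 0, 0.006, 0, 0], [0.35, -0.36, 0, 0.006, 0, 0], [0.35, -0.36, 0, 0.006, 0, 0], [0.35, -0.36, 0, 0.006, 0, 0], [0.35, -0.36, 0, 0.006, 0, 0]]
  hand: 0

```text
clock: 64.72
eef_pos: [362.3, -123.0, 433.9]
tcp_rot: [-3.133, 0.0, 0.658]
contact_force: [1.4, 0.3, 1.1]
opening: 0.999
```

carry_out:
  increments:
    - [[0.35, -0.36, 0, 0, 0, 0], [0.35, -0.36, 0, 0, 0, 0], [0.35, -0.36, 0, 0, 0, 0], [0.35, -0.36, 0, 0, 0, 0], [0.35, -0.36, 0, 0, 0, 0]]

```text
clock: 65.13
eef_pos: [384.6, 77.0, 435.0]
tcp_rot: [-3.134, 0.0, 0.66]
contact_force: [0.5, -0.6, 0.2]
opening: 0.999
```

carry_out:
  increments:
    - [[0, 0, 0, 0, 0, 0], [0, 0, 0, 0, 0, 0], [0, 0, 0, 0, 0, 0]]

```text
clock: 65.38
eef_pos: [385.0, 74.1, 435.1]
tcp_rot: [-3.134, 0.002, 0.66]
contact_force: [0.6, -0.3, 0.3]
opening: 0.997
```

```bash
python3 - <<'E'
from h import *
s=grab('side','s49'); t=grab('top','t49')
cv2.imwrite('pics/s49c.png',cv2.resize(s['img'][60:240,290:450,::-1],None,fx=3.3,fy=3.3,interpolation=cv2.INTER_CUBIC))
print(sense()['clock'],sense()['eef_pos'],sense()['contact_force'])
E
```

```text
65.4833 [385.13853887  73.16496693 435.56108669] [0.46851057 0.07964171 0.88302734]
```

View pics/s49.png

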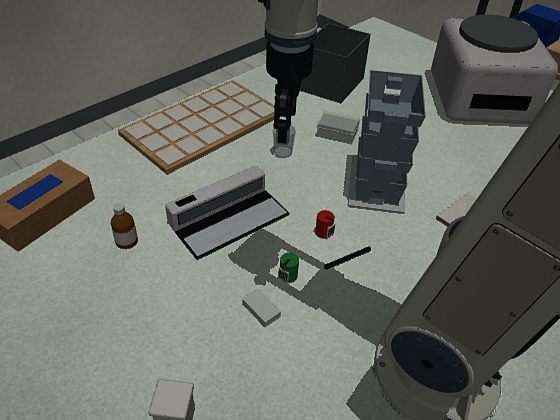

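View pics/s49c.png

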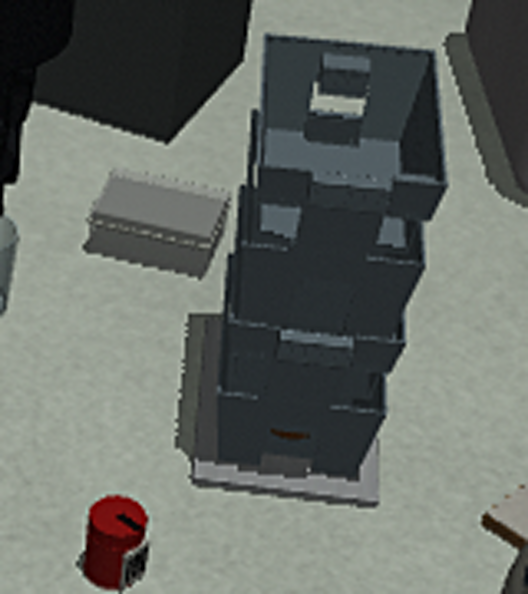

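View pics/t49.png

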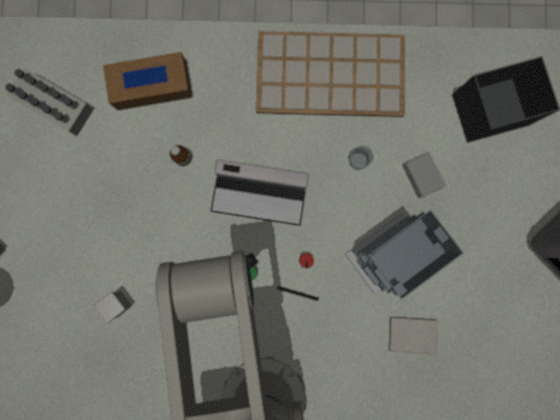

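```bash
python3 - <<'E'
from h import *
for n in ['bin_c_lug','beaker','reagent','mailer']:
  for c in ['side','top']:
    for d in nets.tip_of(n,c)[:2]: print(n,c,round(d['confidence'],2),np.round(d['point'],1))
print(r.sign_off())
E
```

```text
bin_c_lug side 0.68 [ 388.  -287.8  148.8]
bin_c_lug top 0.75 [ 392.2 -289.3  150.5]
bin_c_lug top 0.74 [ 387.2 -288.8  291.3]
beaker side 0.74 [ 727.9 -269.1    1.3]
beaker top 0.82 [ 727.6 -271.    -1. ]
beaker top 0.64 [ 509.3 -446.1  221.6]
reagent side 0.98 [720.6 273.9   0.9]
reagent top 0.64 [722.5 271.4   1.5]
mailer side 0.78 [348.9 163.    3.2]
mailer top 0.58 [718.4 271.4  -1.3]
the job is handed in; nothing more can be done
None
```

The job is done and handed in at about 65.5 s on the clock, well under the 210 s limit. I found two amber jars and no third.

**Jars on the strip:** both stood there together, released. In the wrist view their labels were within about 2° of squarely facing the bar. The side camera's noisier readings differed by up to 4°, and one was unusable. The reader shows nothing I could check to confirm the read itself.

**Jars in the bottom bin:** both are in it, last seen upright with flat lids at the right height. One jar turned out about 26 mm from where I set it down. It still stood clear inside the walls, so I left it there. I could not see the jars fully once the bins were on top.

**Bins:** the first pull lifted all three together, because the fingers also pinched the next lug down. I set the pile back, which shifted it a few millimetres, and gripped higher. I then took the bins off one at a time and stacked each half-turned on the one below.

**Last checks:**
- **Heights:** the rims sit about 70 mm apart, at roughly 160, 230 and 300 mm. The wrist camera reads about 2–3 mm low, and I allowed for that.
- **Level:** the top two rims measured level. The lowest stacked bin showed a slope of about 0.5° and was not measured again.
- **Alignment:** the bin middles are within about 3 mm of the bottom bin's middle.
- **Bystanders:** the beaker and reagent bottle measured within a few millimetres of their starting places. So did the slide mailer in the side view; its one top-view reading was really the bottle.

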